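# Slip-test the tube carriers and load the good one on the mixer

### The arm

A 6-joint arm with a two-finger parallel gripper is mounted at the origin on the work surface. World frame = base frame: x ahead of the robot, y to its left, z up, the work surface at z = 0. Lengths are in m, angles in rad, forces in N, time in s.
With the tool pointing down it reaches from about 0.375 to 0.9 m from the base axis. Payload 3.1 kg.
Tool frame: the origin (TCP) lies midway between the tips of the shut fingers; the grasp point (between the pads) lies robot.tcp_to_grasp behind it (robot.tcp_to_grasp is the distance from the TCP to the grasp point, in m); z points along the fingers, y is the direction in which the jaws open and shut (so a half turn about z gives the same grasp; the last joint's range is limited). The gripper opens to 87 mm and grips with 3 to 60 N. Pads are 19 mm wide; open, the fingers measure 117 mm over their backs; the gripper's body (75 mm by 190 mm) begins 51 mm behind the grasp point.
Start: joints at [-1.282, 0.527, 1.433, -0, 1.181, -0.178], TCP at [0.282, -0.558, 0.223] pointing down, gripper open.
Joint ranges: [-3.08, 3.08], [-0.75, 2.2], [0.22, 2.44], [-1.43, 4.57], [0, 2.65], [-2.85, 2.85]. Speed limits (rad/s): [2.79, 2.79, 3.14, 3.14, 3.14, 3.14].

### API

Orientations are given as a unit quaternion [x, y, z, w].
In Python, from rig import robot, cams, nets gives the robot as it stands. The module is installed in compiled form; this text tells all that it offers.
- The arm moves only by the tool play_rows, never from a script. Its argument "commands" is a list of rows, each an object of numbers: "x", "y", "z": the shift along the tool's x, y, z in mm; "spin": the turn about the tool's z in rad. In form: [{"x": .., "y": .., "z": .., "spin": ..}, ...]. A call has 1 to 8 rows; each row shifts and turns the pose as measured when the row begins, along the tool's axes as they then stand; what a row does not reach is not made up. A row lasts 1/10 s, in which the tool goes at most 50 mm and 8.59 degrees, less where a joint would pass 70% of its speed; a pose out of reach is approached as far as the arm can. A call is refused whole if a number of a shift passes 50 or a number of a turn 0.15, either way. A call with a gripper value outside its range is refused whole. "grip" is the opening, from 0 (shut) to 1 (fully open), set as the call begins (left out, the last holds). The fingers move at their own pace and stop on an object; "newtons" is the grip in N (left out, the last holds). Time passes only in rows, so rows that do not move let the fingers close. It gives the time, the measured TCP pose, the force and the opening at its end, in the units of the state.
- robot.get_obs(): the state, without advancing time (a new reading comes with each control period).
- cams.camera(name): name is "scene" or "top" or "wrist"; returns a dict with "img" (384x512x3 uint8, red, green, blue), "fx", "fy", "cx", "cy" (pixels), "world_to_cam" (4x4, takes a point from world to camera coordinates); the wrist camera has in their place "mount" (4x4, takes a point from camera to tool coordinates, whose origin is the TCP and whose axes are the flange's). Camera axes: x right, y up, looking along -z (the intrinsics and any distortion apply to the point x, -y, -z); pixel columns grow to the right and rows downward; lengths in m; the calibration is good to about 2 mm. A picture is of the moment at which its call begins: read the wrist's pose just before it. There is no depth.
- robot.hand_in(): hands the job in, once; it reports no verdict.
Trained networks look in a picture, given as the dict that the camera call returned (one of the last four; its "shot" number tells which), for a name from the list of things; names that differ only in an ending like _2 or _b are one class to them, and where a whole thing is asked for, a point or a joint stands for the part that bears it (a point fixed in the world has none). Each returns a list of dicts, best first, with "conf" (0 to 1); they miss things now and then, are a little off and sometimes report something else, mostly with a low value. They report only what shows in the picture. A call takes as long as a camera call.
- nets.outline_of(picture, name): "region" (384x512 bool, what is visible of it) and "pixel" ([column, row] in pixels, amid what is visible of it).
The state is a dict: "time": time; "q": joint angles; "joint_velocities": joint speeds; "joint_torque": joint torques, N m; "position": TCP position; "tool_rot": TCP orientation; "ft_force": force on the tool from outside, world axes, zero at the start; "moment": the same for the moment, N m; "grip_width": finger opening in m.
Only numpy, scipy, OpenCV 4.12 (cv2) and the standard library are available. Lean on these libraries where they do the work, as an engineer would, in place of code of your own. Each camera call takes 0.05 s, during which the arm holds its last target.

### The job

Two tube carriers look alike, but the feet of one are worn: set each in turn on its feet in the green zone at the top of the tilted test ramp, lengthwise in the lane, let go and watch it for two seconds. Let the one that slides run down by itself into the red bay and leave it there untouched; take the one that stays put by its ends and lower it fully into the nest on the mixer, upright, with its orange groove over the orange rib. Leave the other things on the bench where they are.

Things in the scene. Friction and masses are not known exactly. Their poses are not given: they have to be found in the camera images.
- carrier_1: One of two look-alike aluminium carriers, 56 (x) x 36 (y) x 46 mm high with its four 4 mm feet, 0.14-0.28 kg. Origin: underside centre (foot bottoms), z up; six dark wells on top. Long side y = +18 has an upright orange-lined groove, full height, x = +10 to +24 mm, 10 mm deep; else flat sides. Stands in a dock, long axis along it. One carrier's feet hold on the ramp, the other's slide: only the ramp tells.
- carrier_2: One of two look-alike aluminium carriers, 56 (x) x 36 (y) x 46 mm high with its four 4 mm feet, 0.14-0.28 kg. Origin: underside centre (foot bottoms), z up; six dark wells on top. Long side y = +18 has an upright orange-lined groove, full height, x = +10 to +24 mm, 10 mm deep; else flat sides. Stands in a dock, long axis along it. One carrier's feet hold on the ramp, the other's slide: only the ramp tells.
- carrier_1_groove (a point): Middle of carrier_1's orange groove: carrier frame (17, 14, 25) mm.
- carrier_2_groove (a point): Middle of carrier_2's orange groove: carrier frame (17, 14, 25) mm.
- dock_1: Fixed blue dock: floor plate 90 (x) x 46 (y) x 4 mm, the carrier's feet stand on it; at either end an upright wall, 46 mm high over the table, inner faces x = +-30 mm, so the carrier can be gripped only across its 36 mm width; long sides open. Origin: underside centre, on the table. carrier_1 starts in it.
- dock_2: Fixed blue dock: floor plate 90 (x) x 46 (y) x 4 mm, the carrier's feet stand on it; at either end an upright wall, 46 mm high over the table, inner faces x = +-30 mm, so the carrier can be gripped only across its 36 mm width; long sides open. Origin: underside centre, on the table. carrier_2 starts in it.
- ramp: Fixed steel ramp, 300 x 92 mm, sloping down along its own +x at 24 degrees. Body frame level (z up), origin on the table under its middle, where the surface is 74 mm high. Lane 72 mm wide between smooth rails 8 mm high. Red catch bay: surface from 45 to 137 mm downhill of the middle, ended by a red stop 30 mm high. A worn carrier slides from the green zone to the stop in about 1 s.
- ramp_start (a point): Centre of the green start zone (80 mm long) on the sloping surface, 85 mm up the slope from the ramp's middle. Axes as the ramp's body (x downhill, level). A carrier stands here with its feet on the surface (tilted 24 degrees with it), long axis along the lane, either way round.
- ramp_bay (a point): Point of the sloping surface in the red bay, 109 mm down the slope from the ramp's middle: the underside centre of a carrier that has slid to the stop rests here. Axes as the ramp's body.
- mixer: Fixed mixer, 200 x 170 mm; its flat grey platform, 80 mm over the table, carries the nest in its middle. Origin: underside centre on the table. Nest: two white cheeks 40 mm long (x), 32 mm high, inner faces at y = +-22 mm, flaring out 5 mm over the top 8 mm, ends open. A carrier in it sticks out 8 mm past the cheeks at both ends, so hold it by its ends (56 mm apart) to lower it in.
- nest (a point): Middle of the nest's floor (platform, z = 80 mm), mixer's axes. A seated carrier has its underside centre here, x and y axes along the nest's (same way round; turned end for end it does not go in). An orange upright rib on the +y cheek, 6 mm wide, 24 mm high, reaches 9.5 mm inwards at x = +17 mm and enters the carrier's groove, 4 mm spare all round.
- nest_rib (a point): Where the carrier's groove point lies when it is seated: nest frame (17, 14, 25) mm.
- tube_rack: Blue tube rack, 70 x 150 mm, 94 mm high with tubes. A bystander: leave it where it is. Origin: centre of its underside.
- beaker: Glass beaker, 70 mm wide, 90 mm high. A bystander: leave it where it is. Origin: centre of its underside.
- dishes: Stack of clear dishes, 90 mm wide, 47 mm high. A bystander: leave it where it is. Origin: centre of its underside.
- vial: Small amber jar, 32 mm wide, 50 mm high. A bystander: leave it where it is. Origin: centre of its underside.

How it is judged:
On the way:
1. a carrier has been set on the ramp above the red bay, let go, and stands there by itself, still, for 0.8 s (((x of carrier_1 in the frame of ramp between -0.13 and 0.037 m and y of carrier_1 in the frame of ramp between -0.028 and 0.028 m and contact force between carrier_1 and ramp above 0.3 N and contact force between the fingers and carrier_1 below 0.05 N and linear speed of carrier_1 below 0.01 m/s and angle between carrier_1's own z axis and vertical between 0.36 and 0.48 rad) or (x of carrier_2 in the frame of ramp between -0.13 and 0.037 m and y of carrier_2 in the frame of ramp between -0.028 and 0.028 m and contact force between carrier_2 and ramp above 0.3 N and contact force between the fingers and carrier_2 below 0.05 N and linear speed of carrier_2 below 0.01 m/s and angle between carrier_2's own z axis and vertical between 0.36 and 0.48 rad))), for 0.8 s.
At the end, for the whole second after the job is handed in: The carrier that holds on the ramp stands upright and at rest on the floor of the nest (within 3 mm in height and 6 mm sideways), its groove over the rib; the carrier that slides rests on its feet in the red bay of the ramp, wholly inside it (((x of carrier_1 in the frame of nest between -0.006 and 0.006 m and y of carrier_1 in the frame of nest between -0.006 and 0.006 m and z of carrier_1 in the frame of nest between -0.003 and 0.003 m and horizontal distance between carrier_1_groove and nest_rib below 0.008 m and angle between carrier_1's own z axis and vertical below 0.06 rad and linear speed of each of carrier_1, carrier_2 below 0.02 m/s and x of carrier_2 in the frame of ramp between 0.068 and 0.115 m and y of carrier_2 in the frame of ramp between -0.028 and 0.028 m and angle between carrier_2's own z axis and vertical between 0.34 and 0.5 rad and contact force between carrier_2 and ramp above 0.3 N) or (x of carrier_2 in the frame of nest between -0.006 and 0.006 m and y of carrier_2 in the frame of nest between -0.006 and 0.006 m and z of carrier_2 in the frame of nest between -0.003 and 0.003 m and horizontal distance between carrier_2_groove and nest_rib below 0.008 m and angle between carrier_2's own z axis and vertical below 0.06 rad and linear speed of each of carrier_2, carrier_1 below 0.02 m/s and x of carrier_1 in the frame of ramp between 0.068 and 0.115 m and y of carrier_1 in the frame of ramp between -0.028 and 0.028 m and angle between carrier_1's own z axis and vertical between 0.34 and 0.5 rad and contact force between carrier_1 and ramp above 0.3 N))); the robot touches nothing.
It fails at once if the gripper touches a carrier that is in the red bay: a carrier must slide there by itself and be left there ((x of carrier_1 in the frame of ramp between 0.055 and 0.14 m and y of carrier_1 in the frame of ramp between -0.035 and 0.035 m and z of carrier_1 in the frame of ramp below 0.06 m and contact force between the fingers and carrier_1 above 0.3 N) or (x of carrier_2 in the frame of ramp between 0.055 and 0.14 m and y of carrier_2 in the frame of ramp between -0.035 and 0.035 m and z of carrier_2 in the frame of ramp below 0.06 m and contact force between the fingers and carrier_2 above 0.3 N)).
It fails at once if a bystander is moved by more than 30 mm or tipped over (distance of any of tube_rack, beaker, dishes, vial from where it was at the start of the episode above 0.03 m or angle between any of tube_rack, beaker, dishes, vial's own z axis and vertical above 0.4 rad).
It also fails if it takes over 70 s, if anything falls off the work surface, if the arm or the gripper's body presses on something with over 40 N, if the wrist force passes 120 N, or if a joint passes its speed limit or range.

## Working session

There is one attempt and no reset: what is moved stays moved. The work goes in short steps, Python scripts to look and compute and a tool call to move; the robot and the scene stay as the last step left them, time stands still between calls to the robot, and variables do not carry over. Pictures are saved under pics/ and viewed, and the job is handed in when it is done.

Besides the shell and the picture viewer there is one more tool, called after "Emit:" by a JSON object that holds its "name" and its "arguments", one argument or row to a line. play_rows: Moves the arm, as the interface text tells. Its arguments: {"type":"object","properties":{"commands":{"type":"array"},"grip":{"type":"number"},"newtons":{"type":"number"}},"required":["commands"]}

```bash
mkdir -p pics; ls; python3 - <<'E'
from rig import robot,cams,nets
import cv2,numpy as np
o=robot.get_obs()
for k,v in o.items(): print(k,v)
print(robot.tcp_to_grasp)
for n in ["scene","top","wrist"]:
    c=cams.camera(n)
    cv2.imwrite(f"pics/{n}0.png",c["img"][:,:,::-1])
    print(n,{k:(v if not hasattr(v,'shape') or v.size<20 else v.shape) for k,v in c.items()})
E
```

```text
pics
time 0.0
q [-1.28149696e+00  5.28493913e-01  1.43388135e+00  8.15925286e-09
  1.18138284e+00 -1.78503561e-01]
joint_velocities [-1.56937936e-04  1.16006533e-03  1.47870936e-03  4.31294538e-04
 -8.88655357e-04 -4.17234481e-05]
joint_torque [-6.95508716e-04 -4.40045106e+01 -1.76589704e+01  6.31265296e-02
  5.83059294e-02 -1.55590633e-04]
position [ 0.28164467 -0.55713755  0.22156124]
tool_rot [ 9.72768971e-01  2.31774366e-01 -5.99461010e-05 -1.08106148e-03]
ft_force [0.66989126 0.35563954 1.09962099]
moment [ 0.07199877  0.02850072 -0.07680496]
grip_width 0.08704152706918732
0.0187
scene {'img': (384, 512, 3), 'fx': 388.8870104041859, 'fy': 388.8870104041859, 'cx': 261.1086336749899, 'cy': 189.82940623555416, 'world_to_cam': array([[-0.81570546,  0.57828374,  0.01457775,  0.44028179],
       [-0.39987851, -0.58190534,  0.70815489,  0.17116315],
       [ 0.41799734,  0.57181648,  0.70590661, -1.29384223],
       [ 0.        ,  0.        ,  0.        ,  1.        ]]), 'shot': 1}
top {'img': (384, 512, 3), 'fx': 478.3153872159123, 'fy': 478.3153872159123, 'cx': 256.8282222430187, 'cy': 195.6096348961396, 'world_to_cam': array([[-0.02430566, -0.99970133,  0.00254815,  0.03020736],
       [ 0.99762297, -0.02409057,  0.06456053, -0.54864816],
       [-0.06447986,  0.00411128,  0.99791054, -1.2895341 ],
       [ 0.        ,  0.        ,  0.        ,  1.        ]]), 'shot': 2}
wrist {'img': (384, 512, 3), 'fx': 270.6660000719031, 'fy': 270.6660000719031, 'cx': 254.70899422871983, 'cy': 190.5084829406915, 'mount': array([[-2.94781909e-05,  9.64849288e-01,  2.62803826e-01,
         7.15554134e-02],
       [ 9.99999601e-01, -2.06311437e-04,  8.69612993e-04,
        -6.85399498e-04],
       [ 8.93264912e-04,  2.62803747e-01, -9.64848896e-01,
        -1.62090841e-01],
       [ 0.00000000e+00,  0.00000000e+00,  0.00000000e+00,
         1.00000000e+00]]), 'shot': 3}
```

View pics/scene0.png

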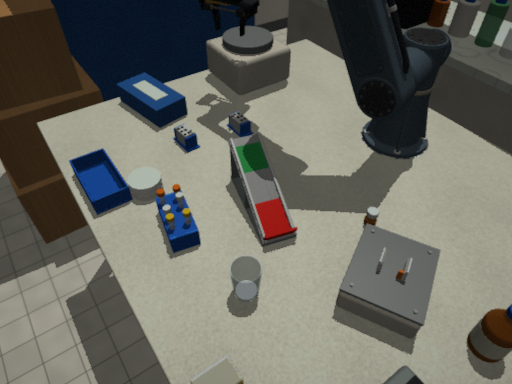

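View pics/top0.png

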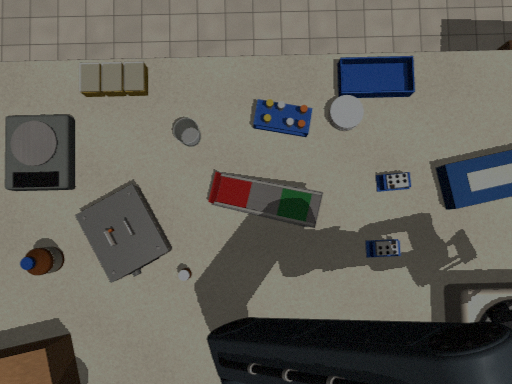

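View pics/wrist0.png

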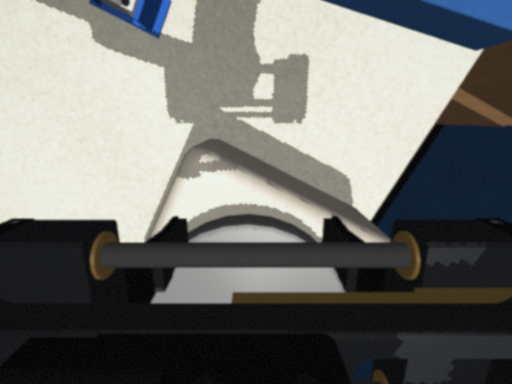

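```bash
cat > h.py <<'E'
import numpy as np,cv2
from rig import robot,cams,nets
from scipy.spatial.transform import Rotation as R
def obs(): return robot.get_obs()
def wcam(c,o=None):
    """returns world_to_cam"""
    if 'world_to_cam' in c: return c['world_to_cam']
    T=np.eye(4);T[:3,:3]=R.from_quat(o['tool_rot']).as_matrix();T[:3,3]=o['position']
    return np.linalg.inv(T@c['mount'])
def proj(P,c,W):
    P=np.atleast_2d(P);p=P@W[:3,:3].T+W[:3,3]
    return np.stack([c['cx']+c['fx']*p[:,0]/-p[:,2], c['cy']+c['fy']*(-p[:,1])/-p[:,2]],1)
def unproj(uv,z,c,W):
    uv=np.atleast_2d(uv)
    d=np.stack([(uv[:,0]-c['cx'])/c['fx'],-(uv[:,1]-c['cy'])/c['fy'],-np.ones(len(uv))],1)
    d=d@W[:3,:3]; o=-W[:3,:3].T@W[:3,3]
    return o+d*((z-o[2])/d[:,2])[:,None]
def body(P,x,y,yaw,z=0):
    c,s=np.cos(yaw),np.sin(yaw);P=np.atleast_2d(P)
    return np.stack([x+c*P[:,0]-s*P[:,1],y+s*P[:,0]+c*P[:,1],z+P[:,2]],1)
E
python3 - <<'E'
from h import *
for n in ["top","scene"]:
    c=cams.camera(n);W=wcam(c)
    im=c['img'].copy()
    for name in ["carrier_1","dock_1","ramp","mixer","tube_rack","beaker","dishes","vial","carrier_1_groove","nest_rib","nest"]:
        for r in nets.outline_of(c,name)[:4]:
            z=0.05 if 'carr' in name else 0.08 if name in("mixer","nest_rib",'nest') else 0.03
            print(n,name,round(r['conf'],2),np.round(r['pixel'],1),r['region'].sum(),np.round(unproj(r['pixel'],z,c,W)[0],3))
            if r['conf']>0.4:
                cs,_=cv2.findContours(r['region'].astype(np.uint8),0,1)
                cv2.drawContours(im,cs,-1,(255,0,255),1)
                np.save(f"/tmp/m_{n}_{name}_{int(r['pixel'][0])}.npy",r['region'])
    cv2.imwrite(f"pics/{n}_seg.png",cv2.resize(im[:,:,::-1],None,fx=1.5,fy=1.5,interpolation=0))
E
```

```text
top carrier_1 0.88 [384.1 247.6] 312 [ 0.401 -0.317  0.05 ]
top carrier_1 0.61 [396.9 180.6] 266 [ 0.578 -0.358  0.05 ]
top dock_1 0.56 [383.2 183. ] 256 [ 0.574 -0.327  0.03 ]
top dock_1 0.54 [369.3 248.8] 208 [ 0.398 -0.282  0.03 ]
top ramp 0.6 [267.  197.5] 3976 [ 0.543 -0.01   0.03 ]
top mixer 0.71 [122.8 234.4] 5555 [0.453 0.366 0.08 ]
top tube_rack 0.92 [280.5 117.8] 1621 [ 0.76  -0.053  0.03 ]
top beaker 0.6 [187.2 131.1] 625 [0.729 0.203 0.03 ]
top dishes 0.63 [345.3 112.6] 1031 [ 0.77  -0.231  0.03 ]
top vial 0.43 [184.  272.7] 124 [0.346 0.217 0.03 ]
top carrier_1_groove 0.71 [398.  182.1] 294 [ 0.574 -0.361  0.05 ]
top carrier_1_groove 0.5 [368.6 251.1] 140 [ 0.393 -0.275  0.05 ]
top nest_rib 0.77 [119.3 227.6] 5578 [0.471 0.375 0.08 ]
top nest 0.61 [122.6 229.8] 5572 [0.465 0.367 0.08 ]
scene carrier_1 0.56 [182.9 131.1] 194 [ 0.584 -0.364  0.05 ]
scene dock_1 0.74 [192.8 141.8] 230 [ 0.574 -0.322  0.03 ]
scene dock_1 0.7 [245.2 131.8] 188 [ 0.41  -0.273  0.03 ]
scene ramp 0.79 [260.8 185.7] 4301 [ 0.512 -0.041  0.03 ]
scene ramp 0.45 [392.2 278.3] 7886 [0.441 0.371 0.03 
[... 193 characters left out ...]
k 0.28 [236.2 122.7] 195 [ 0.406 -0.332  0.03 ]
scene beaker 0.73 [247.5 275.1] 1227 [0.704 0.178 0.03 ]
scene beaker 0.49 [245.5 130.2] 125 [ 0.404 -0.28   0.03 ]
scene beaker 0.31 [183.1 132.4] 219 [ 0.576 -0.383  0.03 ]
scene dishes 0.76 [145.5 182.7] 917 [ 0.77  -0.233  0.03 ]
scene dishes 0.3 [371.4 215.2] 179 [0.339 0.211 0.03 ]
scene vial 0.46 [372.3 215.1] 243 [0.337 0.212 0.03 ]
scene carrier_1_groove 0.71 [187.  133.6] 217 [ 0.58  -0.345  0.05 ]
scene carrier_1_groove 0.46 [259.8 186.8] 4372 [ 0.529 -0.023  0.05 ]
scene nest_rib 0.82 [387.5 280.7] 7788 [0.488 0.383 0.08 ]
scene nest 0.59 [390.4 278.7] 7768 [0.479 0.383 0.08 ]
scene nest 0.59 [183.8 132.3] 201 [ 0.6   -0.318  0.08 ]
```

View pics/top_seg.png

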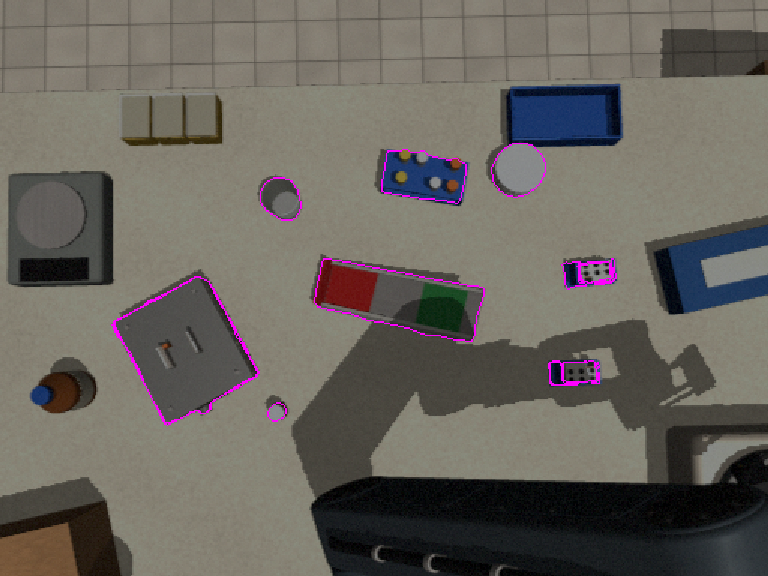

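```bash
cat >> h.py <<'E'
from scipy.optimize import minimize
def hullmask(P,c,W):
    m=np.zeros((384*4,512*4),np.uint8);h=cv2.convexHull(((proj(P,c,W)+0.5)*4).astype(np.int32));cv2.fillConvexPoly(m,h,1)
    return m
def fit(P,x0,views,z=0):
    """views: list of (mask,c,W)"""
    big=[(cv2.resize(m.astype(np.uint8),None,fx=4,fy=4,interpolation=cv2.INTER_NEAREST),c,W) for m,c,W in views]
    def f(p):
        s=0
        for m,c,W in big:
            h=hullmask(body(P,p[0],p[1],p[2],z),c,W)
            s+=1-(h&m).sum()/(h|m).sum()
        return s
    sim=[np.array(x0)]+[np.array(x0)+d for d in np.diag([.015,.015,.08])]
    r=minimize(f,x0,method='Nelder-Mead',options=dict(initial_simplex=sim,xatol=1e-4,fatol=1e-5,maxiter=200))
    return r.x,r.fun
def box(lx,ly,z0,z1): return np.array([[a*lx/2,b*ly/2,z] for a in(-1,1) for b in(-1,1) for z in(z0,z1)])
t24=np.tan(np.radians(24))
def ramp_pts():
    c,s=np.cos(np.radians(24)),np.sin(np.radians(24));P=[]
    for b in(-.046,.046):
        for u,n in((-.15,0),(-.15,.008),(.15,.0),(.15,.03),(.139,.03)):
            P.append([u*c+n*s,b,.074-u*s+n*c])
        P+= [[-.137,b,0],[.137,b,0]]
    return np.array(P)
E
python3 - <<'E'
from h import *
import glob
ct=cams.camera('top');cs=cams.camera('scene')
V={'top':(ct,wcam(ct)),'scene':(cs,wcam(cs))}
def views(pats,which): 
    out=[]
    for n in which:
        for p in pats:
            for g in glob.glob(f"/tmp/m_{n}_{p}.npy"):
                out.append((np.load(g),)+V[n]); break
    return out
ims={n:V[n][0]['img'].copy() for n in V}
for nm,P,x0,pats in (("ramp",ramp_pts(),[.54,-.01,1.4],{"top":"ramp_2*","scene":"ramp_26*"}),("mixer",box(.2,.17,0,.08),[.46,.37,.49],{"top":"mixer_1*","scene":"mixer_389"}),("rack",box(.07,.15,0,.075),[.76,-.05,1.4],{"top":"tube_rack_2*"})):
    for w in (["top"],["scene"],["top","scene"]):
        vs=[(np.load(glob.glob(f"/tmp/m_{n}_{pats[n]}.npy")[0]),)+V[n] for n in w if n in pats]
        if not vs: continue
        p,f=fit(P,x0,vs); print(nm,w,np.round(p,4),round(f,3))
    for n in V:
        h=cv2.convexHull(proj(body(P,*p),*V[n]).astype(np.int32));cv2.polylines(ims[n],[h],True,(255,0,255),1)
for n in ims: cv2.imwrite(f"pics/{n}_fit.png",cv2.resize(ims[n][:,:,::-1],None,fx=1.5,fy=1.5))
E
```

```text
ramp ['top'] [ 0.5369 -0.0039  1.3188] 0.037
ramp ['scene'] [ 0.5384 -0.0075  1.2663] 0.073
ramp ['top', 'scene'] [ 0.5366 -0.0049  1.3109] 0.124
mixer ['top'] [0.4576 0.3729 0.4848] 0.034
mixer ['scene'] [0.4507 0.3643 0.4855] 0.031
mixer ['top', 'scene'] [0.456  0.3687 0.471 ] 0.117
rack ['top'] [ 0.76   -0.0581  2.9465] 0.109
rack ['top', 'scene'] [ 0.76   -0.0581  2.9465] 0.109
```

View pics/scene_fit.png

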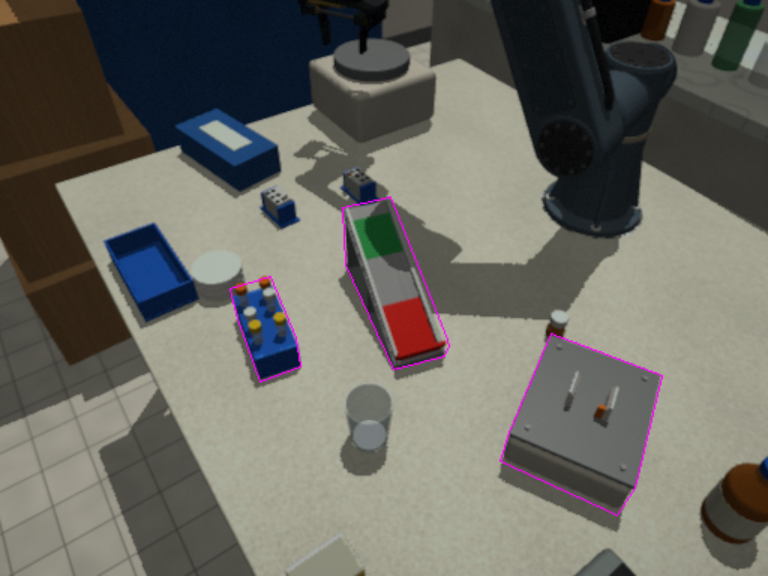

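View pics/top_fit.png

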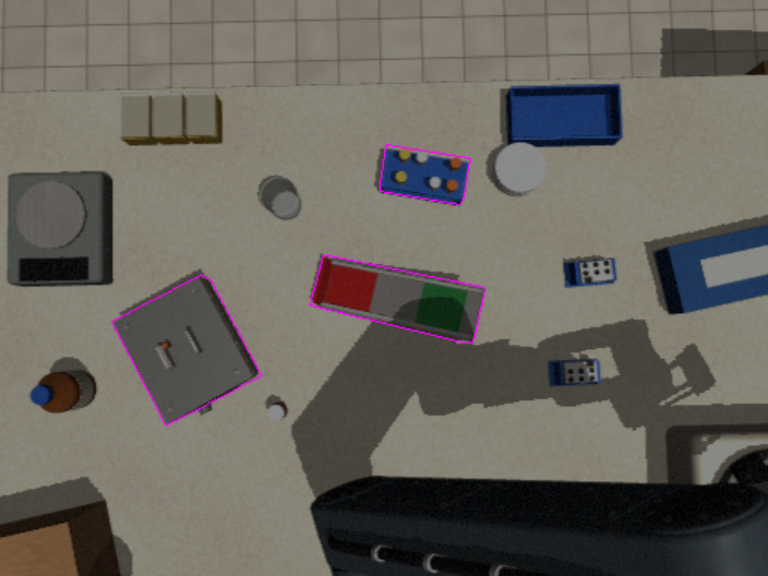

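```bash
cat >> h.py <<'E'
import json,sys
def pose(o=None):
    o=o or obs();M=R.from_quat(o['tool_rot']).as_matrix()
    return np.array(o['position']),np.arctan2(M[1,0],M[0,0]),M
def plan(x,y,z,yaw,maxstep=45.,maxspin=.14,n=None):
    p,a,M=pose();d=(np.array([x,y,z])-p)*1000
    dy=yaw-a; dy=(dy+np.pi)%(2*np.pi)-np.pi
    N=n or int(max(1,np.ceil(np.linalg.norm(d)/maxstep),np.ceil(abs(dy)/maxspin)))
    rows=[]
    for i in range(N):
        ai=a+dy*i/N
        tx=np.array([np.cos(ai),np.sin(ai)]);ty=np.array([np.sin(ai),-np.cos(ai)])
        s=d/N
        r={"x":round(s[:2]@tx),"y":round(s[:2]@ty),"z":round(-s[2])}
        if abs(dy)>.003: r["spin"]=round(-dy/N,3)
        rows.append(r)
    print("from",np.round(p,4),round(a,3),"N",N); 
    for i in range(0,N,8): print(json.dumps(rows[i:i+8]))
E
python3 -c "
from h import *
plan(.49,-.45,.27,1.571)"
```

```text
from [ 0.2818 -0.5578  0.2226] 0.468 N 8
[{"x": 29, "y": 0, "z": -6, "spin": -0.138}, {"x": 29, "y": 4, "z": -6, "spin": -0.138}, {"x": 28, "y": 8, "z": -6, "spin": -0.138}, {"x": 27, "y": 12, "z": -6, "spin": -0.138}, {"x": 25, "y": 15, "z": -6, "spin": -0.138}, {"x": 23, "y": 18, "z": -6, "spin": -0.138}, {"x": 20, "y": 21, "z": -6, "spin": -0.138}, {"x": 17, "y": 24, "z": -6, "spin": -0.138}]
```

Emit:
{"name": "play_rows", "arguments": {
  "commands": [
    {"x":29,"y":0,"z":-6,"spin":-0.138},
    {"x":29,"y":4,"z":-6,"spin":-0.138},
    {"x":28,"y":8,"z":-6,"spin":-0.138},
    {"x":27,"y":12,"z":-6,"spin":-0.138},
    {"x":25,"y":15,"z":-6,"spin":-0.138},
    {"x":23,"y":18,"z":-6,"spin":-0.138},
    {"x":20,"y":21,"z":-6,"spin":-0.138},
    {"x":17,"y":24,"z":-6,"spin":-0.138}
  ],
  "grip": 1
}}

```text
time: 2.25
position: [0.4911, -0.4465, 0.2708]
tool_rot: [0.694, 0.72, -0.0, -0.001]
ft_force: [0.6, 0.7, 0.2]
grip_width: 0.0867
```

```bash
python3 - <<'E'
from h import *
o=obs();c=cams.camera('wrist');W=wcam(c,o);print(pose(o)[:2],np.abs(o['joint_velocities']).max())
im=c['img'].copy()
for nm in ["carrier_1","dock_1"]:
    for r in nets.outline_of(c,nm)[:3]:
        print(nm,r['conf'],r['pixel'],r['region'].sum(),unproj(r['pixel'],.05,c,W)[0])
cv2.imwrite("pics/w1.png",cv2.resize(im[:,:,::-1],(800,600)))
E
```

```text
(array([ 0.49108231, -0.44648724,  0.27075948]), np.float64(1.6078560593350826)) 0.9630502180545417
carrier_1 0.72 [195.5, 75.6] 1460 [ 0.40751932 -0.3243423   0.05      ]
carrier_1 0.57 [321.0, 111.5] 1262 [ 0.57696109 -0.36344799  0.05      ]
dock_1 0.91 [203.1, 84.8] 866 [ 0.41737164 -0.33532794  0.05      ]
dock_1 0.85 [309.6, 104.6] 991 [ 0.56070201 -0.35510613  0.05      ]
```

View pics/w1.png

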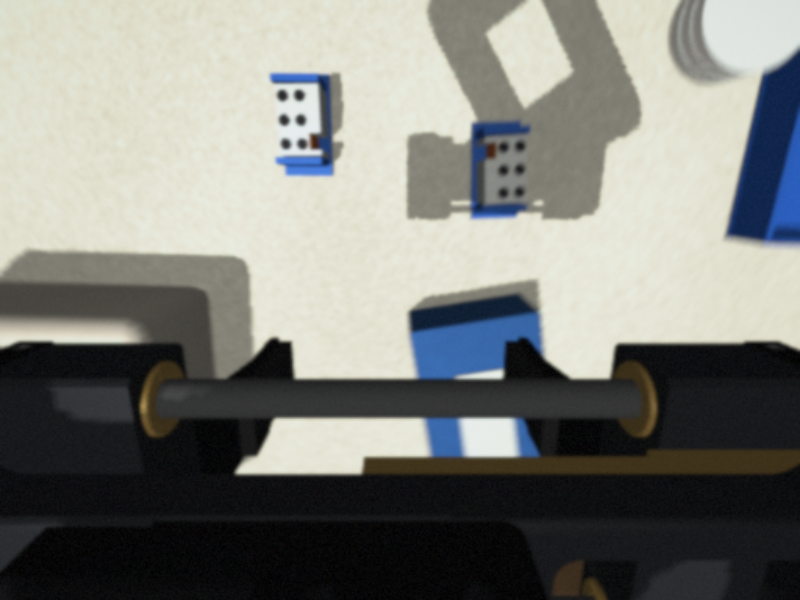

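```bash
python3 - <<'E'
from h import *
o=obs();c=cams.camera('wrist');W=wcam(c,o);print(pose(o)[:2],np.abs(o['joint_velocities']).max())
im=cv2.resize(c['img'],None,fx=4,fy=4,interpolation=cv2.INTER_CUBIC)
P=box(.056,.036,.004,.050)
for r in nets.outline_of(c,"carrier_1")[:2]:
    q=unproj(r['pixel'],.05,c,W)[0]
    p,f=fit(P,[q[0],q[1],1.571 if q[0]>.5 else -1.571],[(r['region'],c,W)])
    print(r['conf'],np.round(p,4),f)
    uv=proj(body(np.array([[a*.028,b*.018,.05] for a,b in((-1,-1),(-1,1),(1,1),(1,-1))]),*p),c,W)
    cv2.polylines(im,[((uv+.5)*4).astype(int)],True,(255,0,255),1)
    cs,_=cv2.findContours(cv2.resize(r['region'].astype(np.uint8),None,fx=4,fy=4,interpolation=0),0,1);cv2.drawContours(im,cs,-1,(0,255,0),1)
cv2.imwrite("pics/w2.png",im[150:650,600:1400,::-1])
E
```

```text
(array([ 0.4916851 , -0.44617381,  0.27094814]), np.float64(1.6042410742334277)) 0.04309904704980758
0.91 [ 0.5785 -0.3613  1.649 ] 0.07716035584961334
0.58 [ 0.4001 -0.3257 -1.5429] 0.08063997427239111
```

View pics/w2.png

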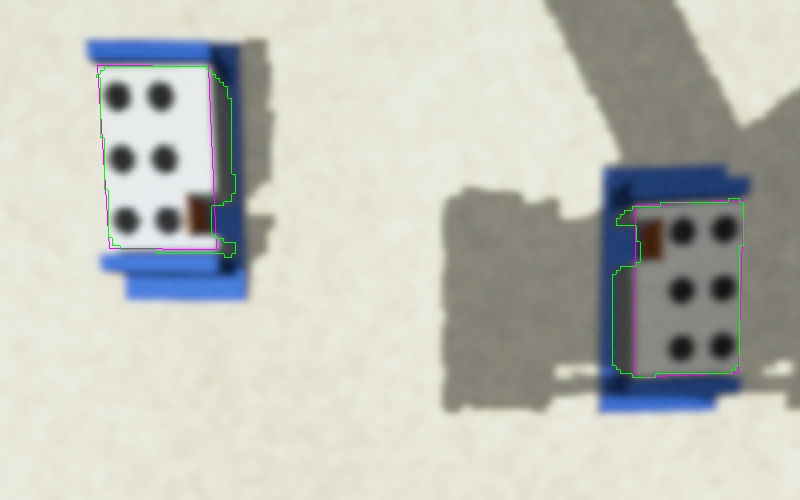

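```bash
python3 -c "
from h import *
plan(.400,-.324,.10,1.599)"
```

```text
from [ 0.4896 -0.4472  0.2702] 1.601 N 6
[{"x": 21, "y": -14, "z": 28}, {"x": 21, "y": -14, "z": 28}, {"x": 21, "y": -14, "z": 28}, {"x": 21, "y": -14, "z": 28}, {"x": 21, "y": -14, "z": 28}, {"x": 21, "y": -14, "z": 28}]
```

Emit:
{"name": "play_rows", "arguments": {
  "commands": [
    {"x":21,"y":-14,"z":28},
    {"x":21,"y":-14,"z":28},
    {"x":21,"y":-14,"z":28},
    {"x":21,"y":-14,"z":28},
    {"x":21,"y":-14,"z":28},
    {"x":21,"y":-14,"z":28},
    {"x":0}
  ]
}}

```text
invalid input
```

```bash
cat >> h.py <<'E'
def avg(n=4):
    L=[]
    for i in range(n):
        cams.camera('top');o=obs();p,a,_=pose(o);L.append([*p,a,o['grip_width'],*o['ft_force']])
    L=np.array(L);print("std",np.round(L.std(0)[:4],4));return L.mean(0)
E
python3 -c "
from h import *
print(np.round(avg(),4))
plan(.400,-.324,.019,1.599)"
```

```text
std [0.0001 0.0001 0.     0.0002]
[ 0.489  -0.4477  0.2701  1.6     0.087   0.054   0.4775 -0.2964]
from [ 0.489  -0.4478  0.2702] 1.6 N 7
[{"x": 18, "y": -12, "z": 36}, {"x": 18, "y": -12, "z": 36}, {"x": 18, "y": -12, "z": 36}, {"x": 18, "y": -12, "z": 36}, {"x": 18, "y": -12, "z": 36}, {"x": 18, "y": -12, "z": 36}, {"x": 18, "y": -12, "z": 36}]
```

Emit:
{"name": "play_rows", "arguments": {
  "commands": [
    {"x":21,"y":-14,"z":28,"spin":0},
    {"x":21,"y":-14,"z":28,"spin":0},
    {"x":21,"y":-14,"z":28,"spin":0},
    {"x":21,"y":-14,"z":28,"spin":0},
    {"x":21,"y":-14,"z":28,"spin":0},
    {"x":21,"y":-14,"z":28,"spin":0},
    {"x":0,"y":0,"z":0,"spin":0}
  ]
}}

```text
time: 3.4
position: [0.3952, -0.3265, 0.0983]
tool_rot: [0.702, 0.713, -0.001, 0.002]
ft_force: [-0.1, 0.4, 0.2]
grip_width: 0.0871
```

```bash
sed -i 's/        if abs(dy)>.003: r\["spin"\]=round(-dy\/N,3)/        r["spin"]=round(-dy\/N,3)/' h.py
python3 -c "
from h import *
print(np.round(avg(2),4))
plan(.400,-.324,.019,1.599)"
```

```text
std [0.0011 0.0013 0.0007 0.    ]
[ 0.3987 -0.3312  0.1007  1.5863  0.0868 -0.129  -0.8232 -0.4683]
from [ 0.3998 -0.3325  0.1014] 1.586 N 2
[{"x": 4, "y": 0, "z": 41, "spin": -0.006}, {"x": 4, "y": 0, "z": 41, "spin": -0.006}]
```

Emit:
{"name": "play_rows", "arguments": {
  "commands": [
    {"x":3,"y":0,"z":30,"spin":-0.006},
    {"x":3,"y":0,"z":20,"spin":-0.006},
    {"x":0,"y":0,"z":0,"spin":0},
    {"x":0,"y":0,"z":0,"spin":0}
  ]
}}

```text
time: 3.9
position: [0.4071, -0.339, 0.0558]
tool_rot: [0.698, 0.715, -0.004, 0.02]
ft_force: [0.3, 0.3, 0.0]
grip_width: 0.087
```

```bash
python3 -c "
from h import *
print(np.round(avg(3),4))
plan(.400,-.324,.019,1.599)
o=obs();c=cams.camera('wrist');cv2.imwrite('pics/w3.png',c['img'][:,:,::-1])"
```

```text
std [0.0002 0.0004 0.     0.0001]
[ 0.407  -0.3388  0.056   1.5947  0.0869  0.0619 -0.0527  0.1518]
from [ 0.4068 -0.3383  0.056 ] 1.595 N 1
[{"x": 14, "y": -6, "z": 37, "spin": -0.004}]
```

View pics/w3.png

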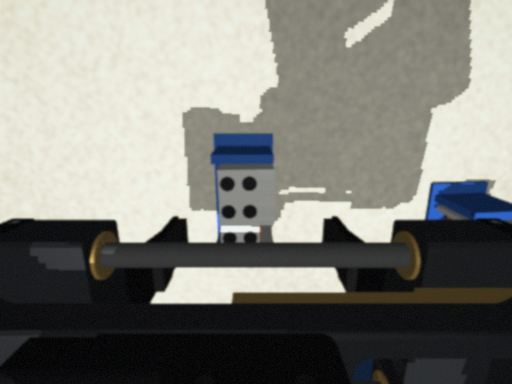

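```bash
python3 -c "
from h import *
o=obs();print(np.round(o['q'],3),np.round(pose(o)[2],3))"
```

```text
[-0.904  0.653  1.835 -0.004  0.615 -0.925] [[-0.024  0.999  0.023]
 [ 0.999  0.025 -0.032]
 [-0.033  0.022 -0.999]]
```

Emit:
{"name": "play_rows", "arguments": {
  "commands": [
    {"x":5,"y":-3,"z":0,"spin":0}
  ]
}}

```text
time: 4.2
position: [0.4042, -0.3341, 0.0566]
tool_rot: [0.698, 0.716, -0.004, 0.021]
ft_force: [0.3, 0.1, -0.4]
grip_width: 0.0872
```

```bash
cat > s.py <<'E'
from h import *
for i in range(4):
    o=obs();p,a,M=pose(o);print(round(o['time'],2),np.round(p,4),round(a,4),"tilt",np.round(M[:2,2],3),"F",np.round(o['ft_force'],1),"w",round(o['grip_width'],4))
    if i<3: cams.camera('top')
if len(sys.argv)>4: plan(*map(float,sys.argv[1:5]),n=int(sys.argv[5]) if len(sys.argv)>5 else None)
E
python3 s.py
```

```text
4.2 [ 0.4042 -0.3341  0.0566] 1.5947 tilt [ 0.025 -0.035] F [ 0.3  0.1 -0.4] w 0.0872
4.25 [ 0.4029 -0.3322  0.0563] 1.5951 tilt [ 0.023 -0.032] F [-1.2  1.1 -0.9] w 0.0869
4.3 [ 0.4029 -0.3322  0.0561] 1.5952 tilt [ 0.022 -0.032] F [0.2 0.1 1.4] w 0.087
4.35 [ 0.4031 -0.3324  0.056 ] 1.5953 tilt [ 0.022 -0.032] F [0.1 0.1 0.4] w 0.0871
```

Emit:
{"name": "play_rows", "arguments": {
  "commands": [
    {"x":2,"y":-1,"z":-30,"spin":0},
    {"x":2,"y":-1,"z":-20,"spin":0},
    {"x":0,"y":0,"z":0,"spin":0},
    {"x":0,"y":0,"z":0,"spin":0}
  ]
}}

```text
time: 4.75
position: [0.3994, -0.326, 0.1065]
tool_rot: [0.698, 0.716, -0.004, 0.018]
ft_force: [0.1, -0.4, -0.6]
grip_width: 0.0872
```

```bash
python3 s.py
```

```text
4.75 [ 0.3994 -0.326   0.1065] 1.5955 tilt [ 0.021 -0.031] F [ 0.1 -0.4 -0.6] w 0.0872
4.8 [ 0.3994 -0.326   0.1063] 1.5954 tilt [ 0.021 -0.031] F [1.  0.8 0.2] w 0.0869
4.85 [ 0.3992 -0.3259  0.1059] 1.5954 tilt [ 0.021 -0.03 ] F [ 0.1 -0.7 -0.3] w 0.0867
4.9 [ 0.3991 -0.3258  0.1057] 1.5954 tilt [ 0.02  -0.029] F [-0.6  0.9  0.3] w 0.0871
```

Emit:
{"name": "play_rows", "arguments": {
  "commands": [
    {"x":0,"y":0,"z":-40,"spin":0},
    {"x":0,"y":0,"z":0,"spin":0}
  ]
}}

```text
time: 5.1
position: [0.3976, -0.3239, 0.1435]
tool_rot: [0.698, 0.716, -0.003, 0.014]
ft_force: [0.0, -1.3, 0.0]
grip_width: 0.0873
```

```bash
python3 s.py
```

```text
5.1 [ 0.3976 -0.3239  0.1435] 1.5952 tilt [ 0.016 -0.024] F [ 0.  -1.3  0. ] w 0.0873
5.15 [ 0.3961 -0.3224  0.1414] 1.595 tilt [ 0.013 -0.02 ] F [-1.2 -0.  -0.3] w 0.087
5.2 [ 0.3955 -0.3216  0.1405] 1.5951 tilt [ 0.012 -0.019] F [-0.3 -1.2 -0.2] w 0.087
5.25 [ 0.3953 -0.3213  0.1401] 1.5951 tilt [ 0.011 -0.018] F [-0.5 -0.4  0.2] w 0.0868
```

Emit:
{"name": "play_rows", "arguments": {
  "commands": [
    {"x":0,"y":0,"z":40,"spin":0}
  ]
}}

```text
time: 5.35
position: [0.3982, -0.3249, 0.1025]
tool_rot: [0.698, 0.716, -0.003, 0.015]
ft_force: [0.5, -0.6, -0.6]
grip_width: 0.0875
```

```bash
python3 s.py
```

```text
5.35 [ 0.3982 -0.3249  0.1025] 1.5952 tilt [ 0.017 -0.026] F [ 0.5 -0.6 -0.6] w 0.0875
5.4 [ 0.394  -0.3202  0.0942] 1.5947 tilt [ 0.006 -0.012] F [-0.7  1.2 -4.1] w 0.0871
5.45 [ 0.3931 -0.319   0.0956] 1.595 tilt [ 0.004 -0.009] F [-0.7  1.2  0.7] w 0.0873
5.5 [ 0.3939 -0.3198  0.0974] 1.595 tilt [ 0.006 -0.011] F [0.1 0.2 0.7] w 0.0871
```

Emit:
{"name": "play_rows", "arguments": {
  "commands": [
    {"x":-4,"y":6,"z":42,"spin":0}
  ]
}}

```text
time: 5.6
position: [0.4024, -0.3267, 0.0588]
tool_rot: [0.698, 0.716, -0.003, 0.01]
ft_force: [1.0, -1.2, -0.3]
grip_width: 0.087
```

```bash
python3 s.py .400 -.324 .019 1.599
```

```text
5.6 [ 0.4024 -0.3267  0.0588] 1.595 tilt [ 0.011 -0.018] F [ 1.  -1.2 -0.3] w 0.087
5.65 [ 0.3994 -0.3232  0.0488] 1.5944 tilt [ 0.001 -0.005] F [-1.6  0.3 -7.2] w 0.0872
5.7 [ 0.3983 -0.3219  0.0511] 1.595 tilt [-0.001 -0.003] F [-1.3  1.3  0.1] w 0.087
5.75 [ 0.3989 -0.3226  0.0537] 1.5951 tilt [ 0.001 -0.006] F [-0.8 -0.   0.8] w 0.0869
from [ 0.3989 -0.3226  0.0537] 1.595 N 1
[{"x": -1, "y": 1, "z": 35, "spin": -0.004}]
```

Emit:
{"name": "play_rows", "arguments": {
  "commands": [
    {"x":-2,"y":1,"z":17,"spin":-0.004},
    {"x":0,"y":0,"z":17,"spin":0}
  ]
}}

```text
time: 5.95
position: [0.402, -0.327, 0.025]
tool_rot: [0.697, 0.717, -0.002, 0.007]
ft_force: [-0.2, 0.0, -0.3]
grip_width: 0.0872
```

```bash
python3 s.py .400 -.324 .019 1.599
```

```text
5.95 [ 0.402 -0.327  0.025] 1.5998 tilt [ 0.007 -0.013] F [-0.2  0.  -0.3] w 0.0872
6.0 [ 0.4013 -0.3263  0.0234] 1.5996 tilt [ 0.005 -0.01 ] F [-0.1  1.1 -0.7] w 0.0871
6.05 [ 0.4012 -0.3261  0.0241] 1.5996 tilt [ 0.005 -0.01 ] F [-0.5  1.  -0.3] w 0.0871
6.1 [ 0.4015 -0.3262  0.0246] 1.5997 tilt [ 0.005 -0.011] F [ 0.3 -0.4  1.4] w 0.0869
from [ 0.4015 -0.3262  0.0246] 1.6 N 1
[{"x": 2, "y": -1, "z": 6, "spin": 0.001}]
```

Emit:
{"name": "play_rows", "arguments": {
  "commands": [
    {"x":2,"y":-1,"z":5,"spin":0}
  ]
}}

```text
time: 6.2
position: [0.4014, -0.3256, 0.0221]
tool_rot: [0.697, 0.717, -0.002, 0.008]
ft_force: [-0.1, -0.4, 0.1]
grip_width: 0.0872
```

```bash
python3 s.py .400 -.324 .019 1.599
```

```text
6.2 [ 0.4014 -0.3256  0.0221] 1.5997 tilt [ 0.008 -0.014] F [-0.1 -0.4  0.1] w 0.0872
6.25 [ 0.4007 -0.3246  0.0213] 1.5997 tilt [ 0.007 -0.013] F [ 0.   0.6 -0.8] w 0.0868
6.3 [ 0.4006 -0.3244  0.0211] 1.5998 tilt [ 0.006 -0.012] F [-1. -0.  0.] w 0.0868
6.35 [ 0.4006 -0.3245  0.0208] 1.5999 tilt [ 0.006 -0.012] F [-0.4 -0.3  0.1] w 0.0868
from [ 0.4006 -0.3245  0.0208] 1.6 N 1
[{"x": 0, "y": -1, "z": 2, "spin": 0.001}]
```

Emit:
{"name": "play_rows", "arguments": {
  "commands": [
    {"x":0,"y":0,"z":0,"spin":0},
    {"x":0,"y":0,"z":0,"spin":0},
    {"x":0,"y":0,"z":0,"spin":0},
    {"x":0,"y":0,"z":0,"spin":0}
  ],
  "grip": 0,
  "newtons": 15
}}

```text
time: 6.75
position: [0.4011, -0.3249, 0.0224]
tool_rot: [0.697, 0.717, -0.002, 0.008]
ft_force: [-0.2, -0.0, 0.3]
grip_width: 0.0625
```

```bash
python3 s.py .400 -.324 .169 1.599
```

```text
6.75 [ 0.4011 -0.3249  0.0224] 1.6 tilt [ 0.008 -0.014] F [-0.2 -0.   0.3] w 0.0625
6.8 [ 0.4011 -0.325   0.0224] 1.5999 tilt [ 0.008 -0.014] F [-0.3  0.  -0.4] w 0.0588
6.85 [ 0.401  -0.3249  0.0223] 1.5999 tilt [ 0.008 -0.014] F [-0.4 -0.2 -0.3] w 0.0552
6.9 [ 0.401  -0.3249  0.0223] 1.6 tilt [ 0.008 -0.014] F [-0.  -0.3  0.6] w 0.0512
from [ 0.401  -0.3249  0.0223] 1.6 N 4
[{"x": 0, "y": 0, "z": -37, "spin": 0.0}, {"x": 0, "y": 0, "z": -37, "spin": 0.0}, {"x": 0, "y": 0, "z": -37, "spin": 0.0}, {"x": 0, "y": 0, "z": -37, "spin": 0.0}]
```

Emit:
{"name": "play_rows", "arguments": {
  "commands": [
    {"x":0,"y":0,"z":0,"spin":0},
    {"x":0,"y":0,"z":0,"spin":0},
    {"x":0,"y":0,"z":0,"spin":0},
    {"x":0,"y":0,"z":0,"spin":0}
  ]
}}

```text
time: 7.3
position: [0.401, -0.3249, 0.0221]
tool_rot: [0.697, 0.717, -0.002, 0.007]
ft_force: [-0.0, -0.5, 0.3]
grip_width: 0.0362
```

```bash
python3 s.py .400 -.324 .169 1.599
```

```text
7.3 [ 0.401  -0.3249  0.0221] 1.5999 tilt [ 0.007 -0.013] F [-0.  -0.5  0.3] w 0.0362
7.35 [ 0.401  -0.3248  0.0221] 1.6 tilt [ 0.007 -0.013] F [0.5 1.1 0.8] w 0.0356
7.4 [ 0.401  -0.3248  0.0221] 1.6 tilt [ 0.007 -0.013] F [-0.1  0.3  0.4] w 0.0361
7.45 [ 0.401  -0.3248  0.0221] 1.6 tilt [ 0.007 -0.013] F [-0.2  0.7  0. ] w 0.036
from [ 0.401  -0.3248  0.0221] 1.6 N 4
[{"x": 0, "y": 0, "z": -37, "spin": 0.0}, {"x": 0, "y": 0, "z": -37, "spin": 0.0}, {"x": 0, "y": 0, "z": -37, "spin": 0.0}, {"x": 0, "y": 0, "z": -37, "spin": 0.0}]
```

Emit:
{"name": "play_rows", "arguments": {
  "commands": [
    {"x":0,"y":0,"z":-25,"spin":0},
    {"x":0,"y":0,"z":-40,"spin":0},
    {"x":0,"y":0,"z":-40,"spin":0},
    {"x":0,"y":0,"z":-40,"spin":0},
    {"x":0,"y":0,"z":-40,"spin":0},
    {"x":0,"y":0,"z":-25,"spin":0}
  ]
}}

```text
time: 8.05
position: [0.3963, -0.3187, 0.2326]
tool_rot: [0.697, 0.717, -0.001, -0.002]
ft_force: [0.5, -1.1, -2.4]
grip_width: 0.0359
```

```bash
python3 s.py .49 -.19 .25 1.311
```

```text
8.05 [ 0.3963 -0.3187  0.2326] 1.5994 tilt [-0.004  0.001] F [ 0.5 -1.1 -2.4] w 0.0359
8.1 [ 0.3977 -0.3203  0.2359] 1.5997 tilt [-0.    -0.004] F [ 0.5 -0.8 -0.2] w 0.0356
8.15 [ 0.3975 -0.3201  0.2335] 1.5995 tilt [-0.001 -0.003] F [-0.2 -0.  -1.6] w 0.0354
8.2 [ 0.3964 -0.3189  0.2312] 1.5994 tilt [-0.004  0.001] F [ 0.6  0.2 -2.3] w 0.0359
from [ 0.3964 -0.3189  0.2312] 1.599 N 4
[{"x": 32, "y": 24, "z": -5, "spin": 0.072}, {"x": 33, "y": 22, "z": -5, "spin": 0.072}, {"x": 35, "y": 20, "z": -5, "spin": 0.072}, {"x": 36, "y": 17, "z": -5, "spin": 0.072}]
```

Emit:
{"name": "play_rows", "arguments": {
  "commands": [
    {"x":20,"y":15,"z":-4,"spin":0.05},
    {"x":32,"y":22,"z":-5,"spin":0.06},
    {"x":34,"y":20,"z":-5,"spin":0.07},
    {"x":32,"y":17,"z":-5,"spin":0.06},
    {"x":16,"y":8,"z":-2,"spin":0.04}
  ]
}}

```text
time: 8.7
position: [0.4857, -0.1866, 0.2407]
tool_rot: [0.796, 0.605, -0.004, -0.012]
ft_force: [-0.4, -0.9, -2.5]
grip_width: 0.036
```

```bash
python3 s.py .49 -.19 .25 1.311; python3 - <<'E'
from h import *
o=obs();c=cams.camera('wrist');W=wcam(c,o)
np.savez('/tmp/w4.npz',img=c['img'],W=W,k=[c['fx'],c['fy'],c['cx'],c['cy']])
im=cv2.resize(c['img'],(800,600))
for r in nets.outline_of(c,"ramp")[:2]: print(r['conf'],r['pixel'],r['region'].sum())
cv2.imwrite("pics/w4.png",im[:,:,::-1])
E
```

```text
8.7 [ 0.4857 -0.1866  0.2407] 1.2999 tilt [-0.022  0.014] F [-0.4 -0.9 -2.5] w 0.036
8.75 [ 0.4866 -0.185   0.2404] 1.2997 tilt [-0.021  0.016] F [ 1.   1.1 -2. ] w 0.0361
8.8 [ 0.4855 -0.1867  0.2403] 1.3035 tilt [-0.022  0.014] F [-1.1 -1.2 -2.5] w 0.0361
8.85 [ 0.4848 -0.1881  0.2405] 1.3034 tilt [-0.023  0.013] F [-0.3  0.1 -2.7] w 0.0361
from [ 0.4848 -0.1881  0.2405] 1.303 N 1
[{"x": 0, "y": 6, "z": -9, "spin": -0.008}]
0.75 [259.4, 71.8] 12595
```

View pics/w4.png

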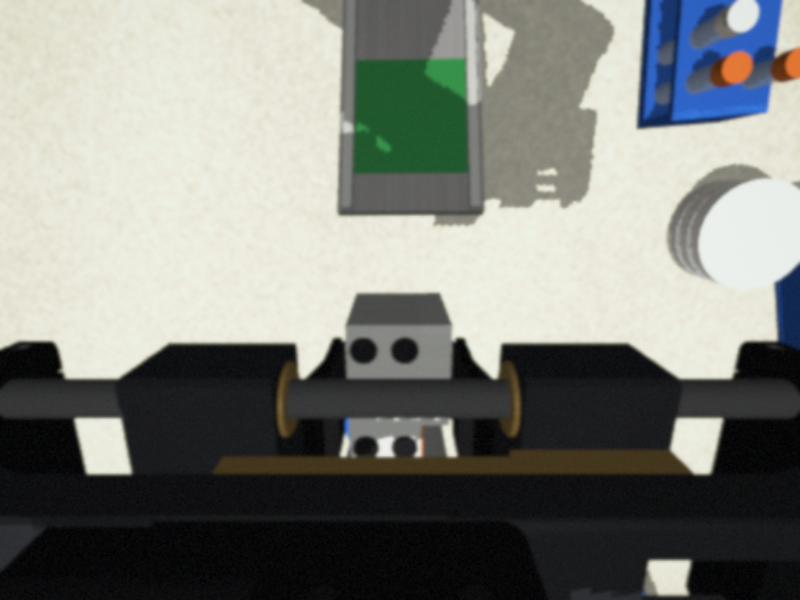

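```bash
python3 - <<'E'
from h import *
d=np.load('/tmp/w4.npz');img=d['img'];W=d['W'];k=d['k'];c=dict(fx=k[0],fy=k[1],cx=k[2],cy=k[3])
f=img.astype(int);g=(f[:,:,1]>1.5*f[:,:,0])&(f[:,:,1]>1.3*f[:,:,2])&(f[:,:,1]>40)
g=cv2.morphologyEx(g.astype(np.uint8),cv2.MORPH_CLOSE,np.ones((5,5)))
n,l,s,_=cv2.connectedComponentsWithStats(g);i=1+s[1:,4].argmax();g=(l==i);print(s[i])
C,S=np.cos(np.radians(24)),np.sin(np.radians(24))
def sp(u,b,n=0): return [u*C+n*S,b,.074-u*S+n*C]
G=np.array([sp(-.125,-.036),sp(-.125,.036),sp(-.045,.036),sp(-.045,-.036)])
p,fv=fit(G,[.5366,-.0049,1.311],[(g,c,W)]);print(np.round(p,4),fv)
im=cv2.resize(img,None,fx=4,fy=4,interpolation=cv2.INTER_CUBIC)
for pts in (G,np.array([sp(-.15,-.046,.008),sp(-.15,.046,.008),sp(.05,.046,.008),sp(.05,-.046,.008)])):
    cv2.polylines(im,[((proj(body(pts,*p),c,W)+.5)*4).astype(int)],True,(255,0,255),1)
cv2.imwrite("pics/w4b.png",im[0:600,700:1400,::-1])
for u in (-.085,-.09): print(body(np.array([sp(u,0)]),*p))
E
```

```text
[ 227   38   72   73 5118]
[ 0.5387 -0.0022  1.3132] 0.02034661049406361
[[ 0.51888199 -0.07730475  0.10857261]]
[[ 0.51771826 -0.08172175  0.1106063 ]]
```

View pics/w4b.png

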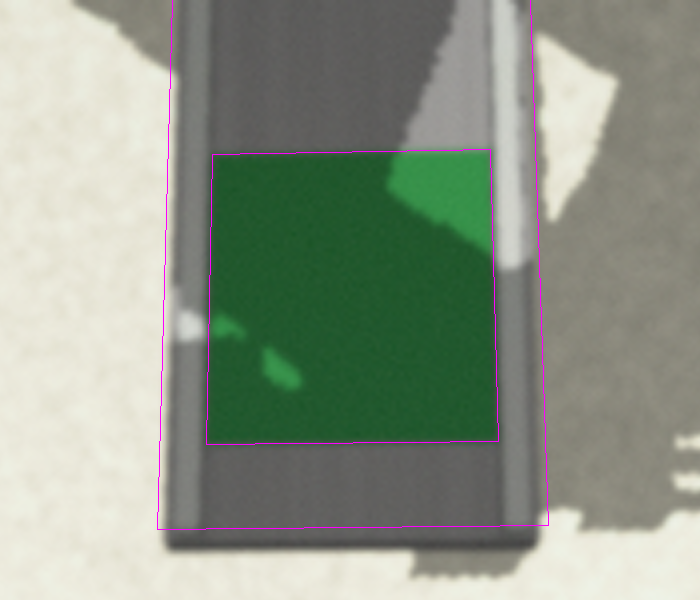

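```bash
cat >> h.py <<'E'
RP=(.5387,-.0022,1.3132)
def rw(xr,yr=0): 
    c,s=np.cos(RP[2]),np.sin(RP[2]);return RP[0]+c*xr-s*yr,RP[1]+s*xr+c*yr
def toramp(p):
    c,s=np.cos(RP[2]),np.sin(RP[2]);dx,dy=p[0]-RP[0],p[1]-RP[1]
    return c*dx+s*dy,-s*dx+c*dy
E
python3 - <<'E'
from h import *
print(rw(-.0753),rw(-.0628))
plan(*rw(-.078),.19,1.3132)
E
```

```text
(np.float64(0.5195168034892836), np.float64(-0.07501548579547652)) (np.float64(0.5227012650614478), np.float64(-0.06292792175240272))
from [ 0.4845 -0.1897  0.2413] 1.301 N 3
[{"x": 39, "y": 1, "z": 17, "spin": -0.004}, {"x": 39, "y": 1, "z": 17, "spin": -0.004}, {"x": 39, "y": 1, "z": 17, "spin": -0.004}]
```

Emit:
{"name": "play_rows", "arguments": {
  "commands": [
    {"x":25,"y":1,"z":8,"spin":-0.004},
    {"x":35,"y":1,"z":14,"spin":-0.004},
    {"x":28,"y":1,"z":12,"spin":-0.004},
    {"x":12,"y":0,"z":8,"spin":0}
  ]
}}

```text
time: 9.35
position: [0.5117, -0.0985, 0.1968]
tool_rot: [0.795, 0.606, -0.006, -0.011]
ft_force: [0.2, -0.3, -1.7]
grip_width: 0.0359
```

```bash
python3 s.py .5189 -.0770 .160 1.3132
```

```text
9.35 [ 0.5117 -0.0985  0.1968] 1.3027 tilt [-0.022  0.01 ] F [ 0.2 -0.3 -1.7] w 0.0359
9.4 [ 0.511  -0.0972  0.1957] 1.3031 tilt [-0.025  0.012] F [-0.4  1.9 -2.3] w 0.0362
9.45 [ 0.5111 -0.0986  0.1965] 1.3038 tilt [-0.024  0.01 ] F [-0.7  1.1 -2.1] w 0.0358
9.5 [ 0.5118 -0.0998  0.1974] 1.3031 tilt [-0.023  0.009] F [-0.1 -0.3 -1.7] w 0.0359
from [ 0.5118 -0.0998  0.1974] 1.303 N 1
[{"x": 24, "y": 1, "z": 37, "spin": -0.01}]
```

Emit:
{"name": "play_rows", "arguments": {
  "commands": [
    {"x":24,"y":1,"z":35,"spin":-0.01}
  ]
}}

```text
time: 9.6
position: [0.5229, -0.0816, 0.1663]
tool_rot: [0.793, 0.609, -0.003, -0.004]
ft_force: [2.0, 0.8, -1.9]
grip_width: 0.0357
```

```bash
python3 s.py .5195 -.0750 .145 1.3132
```

```text
9.6 [ 0.5229 -0.0816  0.1663] 1.31 tilt [-0.01   0.002] F [ 2.   0.8 -1.9] w 0.0357
9.65 [ 0.5178 -0.0755  0.159 ] 1.3111 tilt [-0.024  0.011] F [-2.3  3.6 -4.9] w 0.0358
9.7 [ 0.5159 -0.0759  0.1599] 1.3133 tilt [-0.029  0.011] F [-1.3  0.6 -2.7] w 0.0358
9.75 [ 0.5168 -0.0771  0.1613] 1.3134 tilt [-0.027  0.009] F [-0.4 -0.  -2.3] w 0.0358
from [ 0.5168 -0.0771  0.1613] 1.313 N 1
[{"x": 3, "y": 2, "z": 16, "spin": 0.0}]
```

Now lower to first contact with a lighter grip.

Emit:
{"name": "play_rows", "arguments": {
  "commands": [
    {"x":3,"y":2,"z":14,"spin":0}
  ],
  "newtons": 6
}}

```text
time: 9.85
position: [0.5213, -0.0769, 0.1492]
tool_rot: [0.792, 0.61, -0.006, -0.009]
ft_force: [0.4, -1.2, -1.7]
grip_width: 0.0357
```

```bash
python3 s.py .5195 -.0750 .138 1.3132
```

```text
9.85 [ 0.5213 -0.0769  0.1492] 1.3124 tilt [-0.021  0.006] F [ 0.4 -1.2 -1.7] w 0.0357
9.9 [ 0.5196 -0.0759  0.1463] 1.3121 tilt [-0.026  0.009] F [ 0.1  1.  -3.5] w 0.0356
9.95 [ 0.5189 -0.0755  0.1467] 1.3124 tilt [-0.028  0.009] F [ 0.2 -0.  -1.7] w 0.036
10.0 [ 0.519  -0.0755  0.1471] 1.3125 tilt [-0.027  0.009] F [-0.6 -0.1 -2.1] w 0.0357
from [ 0.519  -0.0755  0.1471] 1.313 N 1
[{"x": 1, "y": 0, "z": 9, "spin": -0.001}]
```

Emit:
{"name": "play_rows", "arguments": {
  "commands": [
    {"x":1,"y":0,"z":8,"spin":0}
  ]
}}

```text
time: 10.1
position: [0.5203, -0.0755, 0.1402]
tool_rot: [0.792, 0.61, -0.007, -0.01]
ft_force: [0.8, -0.6, -2.8]
grip_width: 0.0357
```

```bash
python3 s.py .5227 -.0629 .1234 1.3132
```

```text
10.1 [ 0.5203 -0.0755  0.1402] 1.3118 tilt [-0.024  0.008] F [ 0.8 -0.6 -2.8] w 0.0357
10.15 [ 0.5191 -0.075   0.1386] 1.3118 tilt [-0.027  0.009] F [-0.   0.4 -2.9] w 0.0353
10.2 [ 0.5187 -0.0747  0.1387] 1.3121 tilt [-0.028  0.009] F [-0.  -0.7 -2.3] w 0.0361
10.25 [ 0.5188 -0.0746  0.139 ] 1.3123 tilt [-0.028  0.009] F [ 0.8 -0.5 -2. ] w 0.0357
from [ 0.5188 -0.0746  0.139 ] 1.312 N 1
[{"x": 12, "y": 1, "z": 16, "spin": -0.001}]
```

Emit:
{"name": "play_rows", "arguments": {
  "commands": [
    {"x":3,"y":1,"z":5,"spin":0}
  ]
}}

```text
time: 10.35
position: [0.5209, -0.0721, 0.1346]
tool_rot: [0.793, 0.61, -0.008, -0.012]
ft_force: [0.3, 2.7, 2.6]
grip_width: 0.036
```

```bash
python3 s.py .5227 -.0629 .1234 1.3132
```

```text
10.35 [ 0.5209 -0.0721  0.1346] 1.3114 tilt [-0.026  0.009] F [0.3 2.7 2.6] w 0.036
10.4 [ 0.5208 -0.0714  0.1337] 1.3116 tilt [-0.027  0.01 ] F [0.6 2.8 0.9] w 0.0357
10.45 [ 0.5208 -0.0715  0.1339] 1.3123 tilt [-0.027  0.01 ] F [ 0.4  0.6 -0.8] w 0.036
10.5 [ 0.5207 -0.0716  0.134 ] 1.3126 tilt [-0.027  0.01 ] F [ 0.3  0.8 -1.1] w 0.0361
from [ 0.5207 -0.0716  0.134 ] 1.313 N 1
[{"x": 9, "y": 0, "z": 11, "spin": -0.001}]
```

Emit:
{"name": "play_rows", "arguments": {
  "commands": [
    {"x":4,"y":0,"z":5,"spin":0}
  ]
}}

```text
time: 10.6
position: [0.5224, -0.068, 0.1296]
tool_rot: [0.792, 0.61, -0.007, -0.011]
ft_force: [-0.6, -0.4, 0.8]
grip_width: 0.0362
```

```bash
python3 s.py .5227 -.0629 .1234 1.3132; python3 - <<'E'
from h import *
c=cams.camera('scene');cv2.imwrite("pics/s1.png",cv2.resize(c['img'][100:230,190:340],None,fx=5,fy=4.6)[:,:,::-1])
c=cams.camera('wrist');cv2.imwrite("pics/w5.png",c['img'][:,:,::-1])
E
```

```text
10.6 [ 0.5224 -0.068   0.1296] 1.3124 tilt [-0.025  0.009] F [-0.6 -0.4  0.8] w 0.0362
10.65 [ 0.522  -0.067   0.1287] 1.3126 tilt [-0.026  0.01 ] F [0.5 2.3 0.2] w 0.036
10.7 [ 0.5218 -0.0671  0.1288] 1.313 tilt [-0.027  0.01 ] F [ 0.5  1.5 -0.8] w 0.0361
10.75 [ 0.5217 -0.0672  0.1289] 1.3131 tilt [-0.027  0.01 ] F [1.1 1.8 0. ] w 0.0357
from [ 0.5217 -0.0672  0.1289] 1.313 N 1
[{"x": 4, "y": 0, "z": 5, "spin": -0.0}]
```

View pics/s1.png

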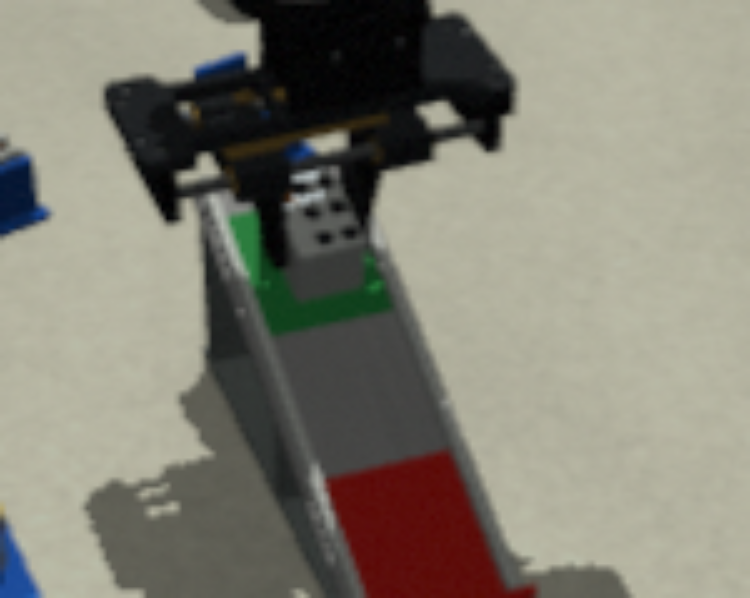

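View pics/w5.png

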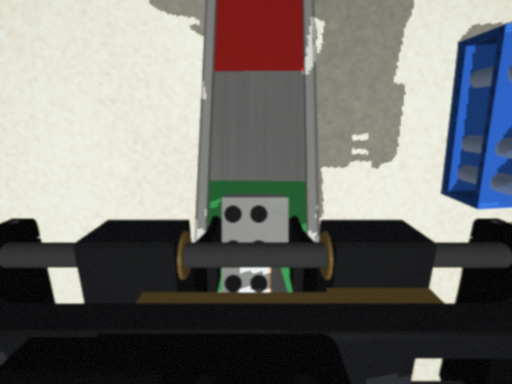

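Emit:
{"name": "play_rows", "arguments": {
  "commands": [
    {"x":4,"y":0,"z":6,"spin":0}
  ],
  "newtons": 4
}}

```text
time: 10.95
position: [0.523, -0.064, 0.1234]
tool_rot: [0.792, 0.61, -0.008, -0.011]
ft_force: [0.6, 0.1, -1.0]
grip_width: 0.0362
```

```bash
python3 s.py .5227 -.0629 .1234 1.3132; python3 - <<'E'
from h import *
c=cams.camera('scene');cv2.imwrite("pics/s2.png",cv2.resize(c['img'][100:230,190:340],None,fx=5,fy=4.6)[:,:,::-1])
E
```

```text
10.95 [ 0.523  -0.064   0.1234] 1.3125 tilt [-0.026  0.009] F [ 0.6  0.1 -1. ] w 0.0362
11.0 [ 0.5225 -0.0629  0.1223] 1.3125 tilt [-0.027  0.01 ] F [1.  0.9 1.7] w 0.036
11.05 [ 0.5223 -0.063   0.1224] 1.313 tilt [-0.028  0.01 ] F [-0.2  0.8 -1.1] w 0.0358
11.1 [ 0.5221 -0.0632  0.1225] 1.3132 tilt [-0.028  0.01 ] F [-0.6  0.5 -1.4] w 0.036
from [ 0.5221 -0.0632  0.1225] 1.313 N 1
[{"x": 0, "y": 0, "z": -1, "spin": -0.0}]
```

View pics/s2.png

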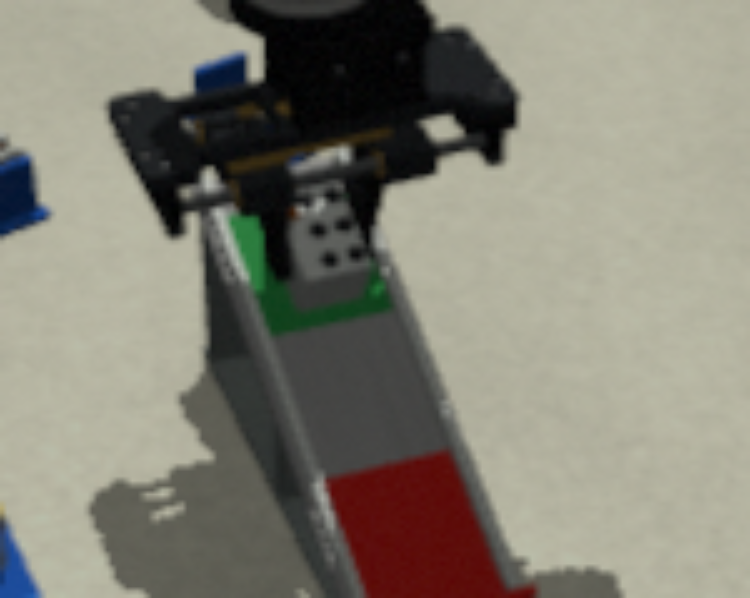

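Emit:
{"name": "play_rows", "arguments": {
  "commands": [
    {"x":0,"y":0,"z":3,"spin":0}
  ]
}}

```text
time: 11.25
position: [0.5225, -0.0633, 0.1201]
tool_rot: [0.792, 0.61, -0.008, -0.012]
ft_force: [0.3, 1.5, 6.5]
grip_width: 0.0362
```

```bash
python3 s.py .5227 -.0629 .1234 1.3132; python3 - <<'E'
from h import *
c=cams.camera('wrist');cv2.imwrite("pics/w6.png",cv2.resize(c['img'][130:320,150:360],None,fx=3.5,fy=3.1)[:,:,::-1])
E
```

```text
11.25 [ 0.5225 -0.0633  0.1201] 1.313 tilt [-0.027  0.01 ] F [0.3 1.5 6.5] w 0.0362
11.3 [ 0.5224 -0.0633  0.1197] 1.3129 tilt [-0.027  0.01 ] F [0.6 2.1 3.3] w 0.0359
11.35 [ 0.5224 -0.0633  0.1197] 1.313 tilt [-0.027  0.01 ] F [1.2 1.  1.9] w 0.0363
11.4 [ 0.5224 -0.0633  0.1197] 1.3129 tilt [-0.027  0.01 ] F [1.  1.2 1.6] w 0.0361
from [ 0.5224 -0.0633  0.1197] 1.313 N 1
[{"x": 0, "y": 0, "z": -4, "spin": -0.0}]
```

View pics/w6.png

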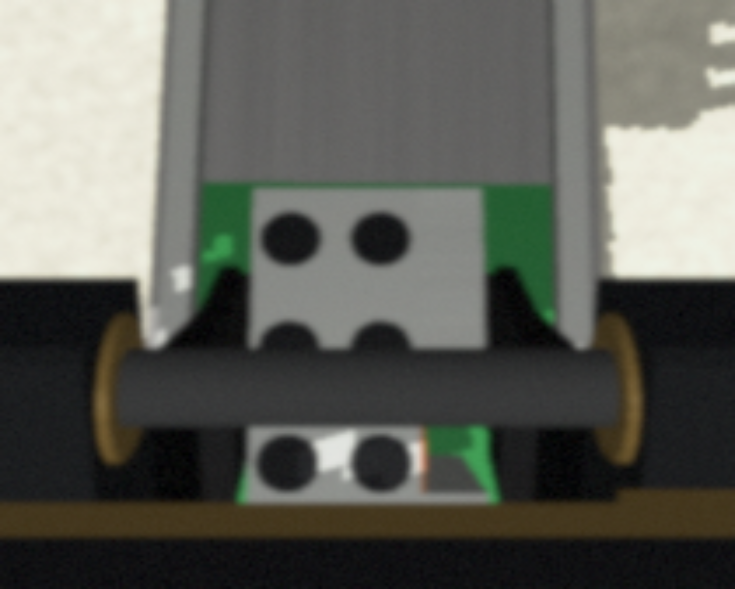

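Emit:
{"name": "play_rows", "arguments": {
  "commands": [
    {"x":0,"y":0,"z":0,"spin":0},
    {"x":0,"y":0,"z":0,"spin":0},
    {"x":0,"y":0,"z":0,"spin":0}
  ],
  "grip": 0.6
}}

```text
time: 11.75
position: [0.5214, -0.0639, 0.1192]
tool_rot: [0.792, 0.61, -0.009, -0.013]
ft_force: [-0.1, -0.4, 0.1]
grip_width: 0.0494
```

```bash
cat > watch.py <<'E'
from h import *
fr=[]
for i in range(int(sys.argv[1])):
    c=cams.camera('scene');o=obs()
    if i%5==0: fr.append(cv2.resize(c['img'][110:250,215:310],None,fx=2,fy=2))
print(o['time'],o['grip_width'],o['position'])
cv2.imwrite(sys.argv[2],np.hstack(fr[:4])[:,:,::-1])
E
python3 watch.py 20 pics/watch1.png
```

```text
12.75 0.05236991701896335 [ 0.5218129  -0.06375466  0.11937674]
```

View pics/watch1.png

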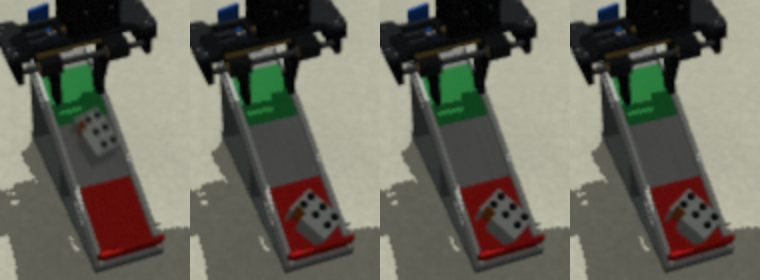

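Emit:
{"name": "play_rows", "arguments": {
  "commands": [
    {"x":0,"y":0,"z":-25,"spin":0},
    {"x":0,"y":0,"z":-40,"spin":0},
    {"x":-10,"y":0,"z":-35,"spin":0}
  ],
  "grip": 1
}}

```text
time: 13.05
position: [0.5183, -0.0725, 0.2167]
tool_rot: [0.791, 0.611, -0.013, -0.019]
ft_force: [0.6, -0.4, 0.2]
grip_width: 0.0685
```

```bash
python3 s.py .5785 -.3625 .17 1.649
```

```text
13.05 [ 0.5183 -0.0725  0.2167] 1.3144 tilt [-0.043  0.014] F [ 0.6 -0.4  0.2] w 0.0685
13.1 [ 0.5217 -0.0755  0.2223] 1.3139 tilt [-0.033  0.009] F [ 2.  -1.4  1.6] w 0.0729
13.15 [ 0.5218 -0.0751  0.2202] 1.3127 tilt [-0.032  0.01 ] F [ 0.5 -0.3  0. ] w 0.0764
13.2 [ 0.5202 -0.0742  0.218 ] 1.3126 tilt [-0.036  0.012] F [-0.3  0.5 -0.8] w 0.0804
from [ 0.5202 -0.0742  0.218 ] 1.313 N 7
[{"x": -38, "y": 19, "z": 7, "spin": -0.048}, {"x": -39, "y": 17, "z": 7, "spin": -0.048}, {"x": -39, "y": 15, "z": 7, "spin": -0.048}, {"x": -40, "y": 13, "z": 7, "spin": -0.048}, {"x": -41, "y": 11, "z": 7, "spin": -0.048}, {"x": -41, "y": 9, "z": 7, "spin": -0.048}, {"x": -41, "y": 7, "z": 7, "spin": -0.048}]
```

Emit:
{"name": "play_rows", "arguments": {
  "commands": [
    {"x":-25,"y":14,"z":0,"spin":-0.04},
    {"x":-40,"y":18,"z":3,"spin":-0.05},
    {"x":-42,"y":15,"z":6,"spin":-0.05},
    {"x":-42,"y":13,"z":8,"spin":-0.05},
    {"x":-42,"y":11,"z":8,"spin":-0.05},
    {"x":-40,"y":9,"z":8,"spin":-0.05},
    {"x":-30,"y":6,"z":5,"spin":-0.04},
    {"x":-15,"y":3,"z":3,"spin":0}
  ]
}}

```text
time: 14.0
position: [0.5749, -0.36, 0.1561]
tool_rot: [0.674, 0.738, -0.008, -0.028]
ft_force: [-0.1, 0.7, -0.9]
grip_width: 0.0871
```

```bash
python3 s.py .5785 -.3625 .10 1.649;  python3 - <<'E'
from h import *
o=obs();c=cams.camera('wrist');W=wcam(c,o)
cv2.imwrite("pics/w7.png",c['img'][:,:,::-1])
E
```

```text
14.0 [ 0.5749 -0.36    0.1561] 1.6616 tilt [-0.052  0.025] F [-0.1  0.7 -0.9] w 0.0871
14.05 [ 0.5749 -0.3617  0.155 ] 1.6601 tilt [-0.052  0.024] F [ 0.6 -1.9 -0.5] w 0.0866
14.1 [ 0.5745 -0.3593  0.1557] 1.6603 tilt [-0.053  0.026] F [-0.9  0.8 -0.2] w 0.0872
14.15 [ 0.5744 -0.3574  0.1565] 1.6614 tilt [-0.053  0.027] F [0.1 0.5 0.5] w 0.087
from [ 0.5744 -0.3574  0.1565] 1.661 N 2
[{"x": -3, "y": 2, "z": 28, "spin": 0.006}, {"x": -3, "y": 2, "z": 28, "spin": 0.006}]
```

View pics/w7.png

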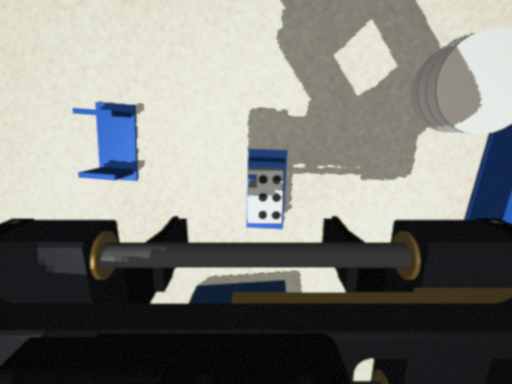

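Emit:
{"name": "play_rows", "arguments": {
  "commands": [
    {"x":-1,"y":1,"z":28,"spin":0.006},
    {"x":-1,"y":1,"z":28,"spin":0.006},
    {"x":0,"y":0,"z":0,"spin":0}
  ]
}}

```text
time: 14.5
position: [0.5741, -0.3514, 0.1018]
tool_rot: [0.676, 0.736, -0.008, -0.029]
ft_force: [-0.5, 0.5, -0.3]
grip_width: 0.0867
```

```bash
python3 s.py .5785 -.3625 .10 1.649
```

```text
14.5 [ 0.5741 -0.3514  0.1018] 1.654 tilt [-0.052  0.028] F [-0.5  0.5 -0.3] w 0.0867
14.55 [ 0.5753 -0.352   0.1038] 1.6545 tilt [-0.05   0.026] F [0.5 0.2 0.3] w 0.0868
14.6 [ 0.5764 -0.3533  0.1053] 1.6544 tilt [-0.047  0.023] F [ 0.2 -0.4  0.5] w 0.0869
14.65 [ 0.5771 -0.3544  0.1064] 1.6542 tilt [-0.045  0.021] F [-0.  -1.2 -0.3] w 0.0872
from [ 0.5771 -0.3544  0.1064] 1.654 N 1
[{"x": -8, "y": 1, "z": 6, "spin": 0.005}]
```

Emit:
{"name": "play_rows", "arguments": {
  "commands": [
    {"x":22,"y":-40,"z":0,"spin":0},
    {"x":22,"y":-40,"z":0,"spin":0},
    {"x":0,"y":0,"z":0,"spin":0}
  ]
}}

```text
time: 14.95
position: [0.4939, -0.316, 0.1148]
tool_rot: [0.676, 0.737, -0.007, -0.02]
ft_force: [-1.2, 0.5, -0.1]
grip_width: 0.0869
```

```bash
python3 s.py .5785 -.3625 .10 1.649
```

```text
14.95 [ 0.4939 -0.316   0.1148] 1.6575 tilt [-0.039  0.016] F [-1.2  0.5 -0.1] w 0.0869
15.0 [ 0.4978 -0.3191  0.1159] 1.6575 tilt [-0.033  0.011] F [ 1.  -0.7  0.5] w 0.0876
15.05 [ 0.5003 -0.3212  0.1162] 1.6575 tilt [-0.03   0.008] F [ 1.  -0.6  0.2] w 0.087
15.1 [ 0.5015 -0.3222  0.1161] 1.6577 tilt [-0.028  0.007] F [ 0.8 -0.1  0.6] w 0.0873
from [ 0.5015 -0.3222  0.1161] 1.658 N 2
[{"x": -23, "y": 37, "z": 8, "spin": 0.004}, {"x": -23, "y": 37, "z": 8, "spin": 0.004}]
```

Emit:
{"name": "play_rows", "arguments": {
  "commands": [
    {"x":-23,"y":37,"z":8,"spin":0.004}
  ]
}}

```text
time: 15.2
position: [0.5369, -0.3392, 0.1079]
tool_rot: [0.677, 0.736, -0.007, -0.016]
ft_force: [1.3, -0.6, 0.4]
grip_width: 0.0873
```

```bash
python3 s.py .5785 -.3625 .09 1.649
```

```text
15.2 [ 0.5369 -0.3392  0.1079] 1.6531 tilt [-0.033  0.011] F [ 1.3 -0.6  0.4] w 0.0873
15.25 [ 0.5481 -0.347   0.1076] 1.6529 tilt [-0.017 -0.001] F [ 6.9 -4.7  1.1] w 0.0868
15.3 [ 0.5465 -0.3463  0.1079] 1.6542 tilt [-0.019 -0.001] F [-0.  -0.1  0.2] w 0.0871
15.35 [ 0.5442 -0.3447  0.1076] 1.6546 tilt [-0.023  0.002] F [ 0.4  0.1 -0.4] w 0.0874
from [ 0.5442 -0.3447  0.1076] 1.655 N 1
[{"x": -21, "y": 33, "z": 18, "spin": 0.006}]
```

Emit:
{"name": "play_rows", "arguments": {
  "commands": [
    {"x":-21,"y":33,"z":18,"spin":0.006}
  ]
}}

```text
time: 15.45
position: [0.5761, -0.3607, 0.0902]
tool_rot: [0.679, 0.734, -0.007, -0.012]
ft_force: [0.6, -0.9, -0.5]
grip_width: 0.0869
```

```bash
python3 s.py .5785 -.3625 .055 1.649; python3 - <<'E'
from h import *
o=obs();c=cams.camera('wrist');W=wcam(c,o)
im=cv2.resize(c['img'],None,fx=4,fy=4,interpolation=cv2.INTER_CUBIC)
p=(.5785,-.3613,1.649)
uv=proj(body(np.array([[a*.028,b*.018,.05] for a,b in((-1,-1),(-1,1),(1,1),(1,-1))]),*p),c,W)
cv2.polylines(im,[((uv+.5)*4).astype(int)],True,(255,0,255),1)
cv2.imwrite("pics/w8.png",im[500:1100,600:1400,::-1])
E
```

```text
15.45 [ 0.5761 -0.3607  0.0902] 1.6486 tilt [-0.027  0.005] F [ 0.6 -0.9 -0.5] w 0.0869
15.5 [ 0.5843 -0.3662  0.0858] 1.6478 tilt [-0.017 -0.002] F [ 5.4 -4.6 -2.6] w 0.0871
15.55 [ 0.5819 -0.365   0.0865] 1.6489 tilt [-0.02  0.  ] F [-0.8  0.1 -0.2] w 0.0865
15.6 [ 0.5801 -0.3637  0.0874] 1.6492 tilt [-0.023  0.002] F [ 0.2  0.7 -0.1] w 0.0871
from [ 0.5801 -0.3637  0.0874] 1.649 N 1
[{"x": 1, "y": -1, "z": 32, "spin": 0.0}]
```

View pics/w8.png

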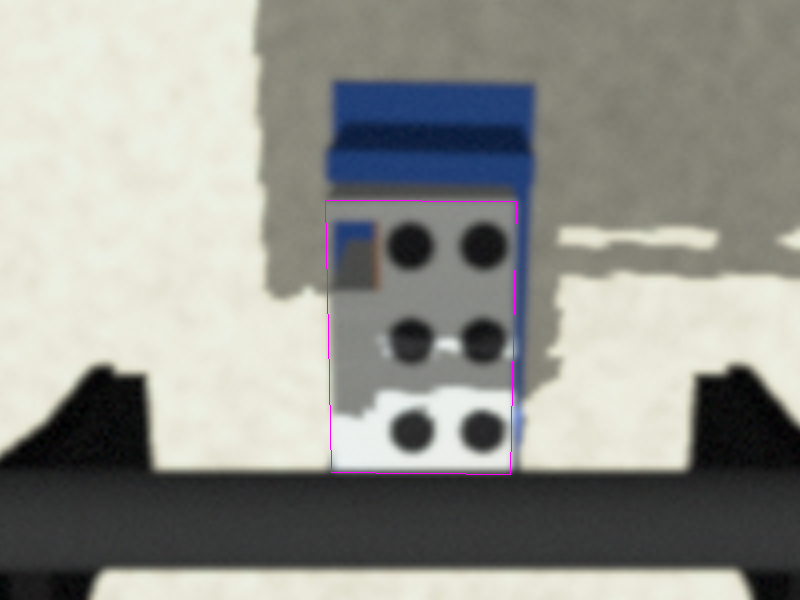

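Emit:
{"name": "play_rows", "arguments": {
  "commands": [
    {"x":1,"y":-1,"z":32,"spin":0}
  ]
}}

```text
time: 15.75
position: [0.5807, -0.3648, 0.0612]
tool_rot: [0.679, 0.734, -0.007, -0.004]
ft_force: [0.4, -0.6, 0.8]
grip_width: 0.087
```

```bash
python3 s.py .5785 -.3620 .021 1.645
```

```text
15.75 [ 0.5807 -0.3648  0.0612] 1.6496 tilt [-0.015 -0.005] F [ 0.4 -0.6  0.8] w 0.087
15.8 [ 0.5757 -0.3609  0.0532] 1.6493 tilt [-0.026  0.004] F [-1.6  1.9 -3.1] w 0.0872
15.85 [ 0.5744 -0.3597  0.0537] 1.6491 tilt [-0.03   0.007] F [-0.7  0.8 -0.3] w 0.0873
15.9 [ 0.5754 -0.3605  0.0553] 1.6491 tilt [-0.027  0.006] F [ 0.2  0.4 -0.6] w 0.0873
from [ 0.5754 -0.3605  0.0553] 1.649 N 1
[{"x": -2, "y": 3, "z": 34, "spin": 0.004}]
```

Emit:
{"name": "play_rows", "arguments": {
  "commands": [
    {"x":-1,"y":3,"z":18,"spin":0.004}
  ]
}}

```text
time: 16.0
position: [0.5799, -0.3629, 0.0407]
tool_rot: [0.68, 0.733, -0.007, -0.008]
ft_force: [0.3, -0.6, 1.0]
grip_width: 0.087
```

```bash
python3 s.py .5785 -.3620 .021 1.645
```

```text
16.0 [ 0.5799 -0.3629  0.0407] 1.6449 tilt [-0.022  0.001] F [ 0.3 -0.6  1. ] w 0.087
16.05 [ 0.5779 -0.3611  0.0359] 1.6445 tilt [-0.027  0.006] F [ 0.5 -0.3 -2.1] w 0.087
16.1 [ 0.5771 -0.3604  0.036 ] 1.645 tilt [-0.029  0.007] F [-0.1  0.4 -1.1] w 0.0872
16.15 [ 0.5774 -0.3606  0.0367] 1.6451 tilt [-0.029  0.007] F [-0.1 -0.3  0.2] w 0.087
from [ 0.5774 -0.3606  0.0367] 1.645 N 1
[{"x": -1, "y": 1, "z": 16, "spin": 0.0}]
```

Emit:
{"name": "play_rows", "arguments": {
  "commands": [
    {"x":0,"y":0,"z":16,"spin":0}
  ],
  "grip": 0,
  "newtons": 15
}}

```text
time: 16.25
position: [0.579, -0.3622, 0.023]
tool_rot: [0.68, 0.733, -0.007, -0.01]
ft_force: [0.9, -0.3, -0.2]
grip_width: 0.084
```

```bash
python3 s.py .5785 -.3620 .021 1.645
```

```text
16.25 [ 0.579  -0.3622  0.023 ] 1.6453 tilt [-0.024  0.003] F [ 0.9 -0.3 -0.2] w 0.084
16.3 [ 0.5764 -0.3602  0.0187] 1.6451 tilt [-0.03   0.007] F [-0.2  0.3 -1.5] w 0.0812
16.35 [ 0.5756 -0.3595  0.0187] 1.6451 tilt [-0.032  0.009] F [-1.   0.2 -0.1] w 0.0779
16.4 [ 0.576  -0.3598  0.0194] 1.6451 tilt [-0.031  0.009] F [ 0.4 -0.   0.8] w 0.0742
from [ 0.576  -0.3598  0.0194] 1.645 N 1
[{"x": -2, "y": 2, "z": -2, "spin": 0.0}]
```

Emit:
{"name": "play_rows", "arguments": {
  "commands": [
    {"x":-3,"y":2,"z":0,"spin":0}
  ]
}}

```text
time: 16.5
position: [0.578, -0.3623, 0.0191]
tool_rot: [0.68, 0.733, -0.007, -0.015]
ft_force: [-0.1, 0.3, 0.1]
grip_width: 0.0666
```

```bash
python3 s.py; python3 s.py; python3 s.py;python3 s.py .5785 -.3620 .021 1.645
```

```text
16.5 [ 0.578  -0.3623  0.0191] 1.6453 tilt [-0.032  0.009] F [-0.1  0.3  0.1] w 0.0666
16.55 [ 0.5787 -0.3633  0.0192] 1.6451 tilt [-0.03   0.008] F [ 1.1 -0.8 -0.6] w 0.0628
16.6 [ 0.5787 -0.3633  0.0194] 1.6449 tilt [-0.03   0.008] F [0.  0.2 0.5] w 0.0588
16.65 [ 0.5786 -0.3631  0.0195] 1.6449 tilt [-0.03   0.008] F [0.4 0.1 0.9] w 0.0552
16.65 [ 0.5786 -0.3631  0.0195] 1.6449 tilt [-0.03   0.008] F [0.4 0.1 0.9] w 0.0552
16.7 [ 0.5785 -0.363   0.0196] 1.645 tilt [-0.03   0.008] F [ 0.1 -0.3 -0.1] w 0.0507
16.75 [ 0.5784 -0.3629  0.0196] 1.645 tilt [-0.031  0.008] F [ 0.3  0.7 -1. ] w 0.047
16.8 [ 0.5783 -0.3628  0.0196] 1.6451 tilt [-0.031  0.008] F [-0.8 -0.1 -0. ] w 0.0429
16.8 [ 0.5783 -0.3628  0.0196] 1.6451 tilt [-0.031  0.008] F [-0.8 -0.1 -0. ] w 0.0429
16.85 [ 0.5783 -0.3627  0.0195] 1.6451 tilt [-0.031  0.008] F [-0.2  0.7 -0.6] w 0.0389
16.9 [ 0.5786 -0.3628  0.0196] 1.645 tilt [-0.03   0.008] F [ 0.1 -0.5 -0.9] w 0.036
16.95 [ 0.5785 -0.3628  0.0196] 1.645 tilt [-0.03   0.008] F [-0.4  0.6  0. ] w 0.0363
16.95 [ 0.5785 -0.3628  0.0196] 1.645 tilt [-0.03   0.008] F [-0.4  0.6  0. ] w 0.0363
17.0 [ 0.5785 -0.3627  0.0195] 1.6451 tilt [-0.03   0.008] F [ 1.1 -0.1  1.1] w 0.0362
17.05 [ 0.5785 -0.3628  0.0195] 1.6451 tilt [-0.03   0.008] F [ 0.2 -0.1  0.2] w 0.0365
17.1 [ 0.5785 -0.3628  0.0195] 1.6451 tilt [-0.03   0.008] F [0.6 0.2 0.4] w 0.0362
from [ 0.5785 -0.3628  0.0195] 1.645 N 1
[{"x": 1, "y": 0, "z": -1, "spin": 0.0}]
```

Emit:
{"name": "play_rows", "arguments": {
  "commands": [
    {"x":0,"y":0,"z":-25,"spin":0},
    {"x":0,"y":0,"z":-40,"spin":0},
    {"x":0,"y":0,"z":-40,"spin":0},
    {"x":0,"y":0,"z":-40,"spin":0},
    {"x":0,"y":0,"z":-30,"spin":0},
    {"x":0,"y":0,"z":-15,"spin":0}
  ]
}}

```text
time: 17.7
position: [0.5796, -0.3613, 0.2071]
tool_rot: [0.68, 0.733, -0.008, -0.024]
ft_force: [0.1, 0.3, -2.1]
grip_width: 0.0362
```

```bash
python3 -c "
from h import *
print(rw(-.0753-.0015),rw(-.0628-.0015),rw(-.12))"; python3 s.py .508 -.118 .215 1.3132
```

```text
(np.float64(0.519134668100624), np.float64(-0.07646599348064538)) (np.float64(0.522319129672788), np.float64(-0.06437842943757158)) (np.float64(0.508129168907225), np.float64(-0.1182406148135084))
17.7 [ 0.5796 -0.3613  0.2071] 1.6449 tilt [-0.047  0.021] F [ 0.1  0.3 -2.1] w 0.0362
17.75 [ 0.5806 -0.3621  0.2094] 1.6451 tilt [-0.044  0.018] F [ 0.2 -0.3  0.2] w 0.036
17.8 [ 0.5802 -0.3618  0.2072] 1.645 tilt [-0.045  0.019] F [ 0.5 -0.4 -0.9] w 0.036
17.85 [ 0.5791 -0.3609  0.205 ] 1.6449 tilt [-0.049  0.022] F [-1.3  1.  -3.6] w 0.0366
from [ 0.5791 -0.3609  0.205 ] 1.645 N 6
[{"x": 41, "y": -9, "z": -2, "spin": 0.055}, {"x": 41, "y": -11, "z": -2, "spin": 0.055}, {"x": 40, "y": -13, "z": -2, "spin": 0.055}, {"x": 39, "y": -16, "z": -2, "spin": 0.055}, {"x": 38, "y": -18, "z": -2, "spin": 0.055}, {"x": 37, "y": -20, "z": -2, "spin": 0.055}]
```

Emit:
{"name": "play_rows", "arguments": {
  "commands": [
    {"x":30,"y":-7,"z":-5,"spin":0.05},
    {"x":41,"y":-11,"z":-4,"spin":0.055},
    {"x":42,"y":-13,"z":-3,"spin":0.055},
    {"x":40,"y":-16,"z":-2,"spin":0.055},
    {"x":38,"y":-18,"z":-2,"spin":0.055},
    {"x":30,"y":-16,"z":-2,"spin":0.05},
    {"x":0,"y":0,"z":0,"spin":0}
  ]
}}

```text
time: 18.55
position: [0.5, -0.1232, 0.2159]
tool_rot: [0.793, 0.607, -0.019, -0.039]
ft_force: [0.8, -0.2, -2.0]
grip_width: 0.0361
```

```bash
 python3 s.py .508 -.118 .21 1.3132
```

```text
18.55 [ 0.5    -0.1232  0.2159] 1.3063 tilt [-0.077  0.039] F [ 0.8 -0.2 -2. ] w 0.0361
18.6 [ 0.5009 -0.1251  0.2156] 1.3065 tilt [-0.076  0.037] F [ 0.  -0.4 -1.8] w 0.036
18.65 [ 0.5024 -0.1271  0.216 ] 1.3057 tilt [-0.074  0.036] F [-0.4  0.8 -2.6] w 0.036
18.7 [ 0.5035 -0.1284  0.2164] 1.3044 tilt [-0.072  0.035] F [ 0.1 -0.8 -2.9] w 0.0361
from [ 0.5035 -0.1284  0.2164] 1.304 N 1
[{"x": 11, "y": 2, "z": 6, "spin": -0.009}]
```

Emit:
{"name": "play_rows", "arguments": {
  "commands": [
    {"x":0,"y":34,"z":-34,"spin":0}
  ]
}}

```text
time: 18.8
position: [0.5277, -0.1343, 0.2407]
tool_rot: [0.794, 0.606, -0.025, -0.048]
ft_force: [0.1, -0.1, -3.3]
grip_width: 0.0362
```

```bash
 python3 s.py
```

```text
18.8 [ 0.5277 -0.1343  0.2407] 1.3035 tilt [-0.097  0.046] F [ 0.1 -0.1 -3.3] w 0.0362
18.85 [ 0.5442 -0.1416  0.2497] 1.303 tilt [-0.064  0.032] F [11.1 -3.9  1.4] w 0.0361
18.9 [ 0.545  -0.1426  0.25  ] 1.3033 tilt [-0.06   0.029] F [ 0.2 -1.2 -2.7] w 0.0359
18.95 [ 0.5425 -0.1417  0.2488] 1.3033 tilt [-0.065  0.031] F [ 0.9 -0.4 -2. ] w 0.036
```

Emit:
{"name": "play_rows", "arguments": {
  "commands": [
    {"x":0,"y":34,"z":-34,"spin":0}
  ]
}}

```text
time: 19.05
position: [0.5631, -0.1463, 0.2701]
tool_rot: [0.794, 0.605, -0.024, -0.046]
ft_force: [0.2, -0.2, -3.8]
grip_width: 0.0359
```

```bash
 python3 s.py
```

```text
19.05 [ 0.5631 -0.1463  0.2701] 1.3019 tilt [-0.094  0.044] F [ 0.2 -0.2 -3.8] w 0.0359
19.1 [ 0.5795 -0.1537  0.28  ] 1.3014 tilt [-0.06  0.03] F [11.  -3.8  3.3] w 0.0356
19.15 [ 0.5802 -0.1545  0.2806] 1.3018 tilt [-0.056  0.027] F [ 1.  -0.7 -1.4] w 0.0357
19.2 [ 0.5779 -0.1535  0.2794] 1.302 tilt [-0.061  0.029] F [ 0.3 -0.  -1.8] w 0.0358
```

Emit:
{"name": "play_rows", "arguments": {
  "commands": [
    {"x":0,"y":-34,"z":30,"spin":0},
    {"x":0,"y":-34,"z":30,"spin":0},
    {"x":0,"y":0,"z":0,"spin":0}
  ]
}}

```text
time: 19.5
position: [0.5033, -0.1341, 0.2186]
tool_rot: [0.796, 0.605, -0.018, -0.034]
ft_force: [-1.4, 0.1, -2.1]
grip_width: 0.0362
```

```bash
 python3 s.py
```

```text
19.5 [ 0.5033 -0.1341  0.2186] 1.2994 tilt [-0.068  0.032] F [-1.4  0.1 -2.1] w 0.0362
19.55 [ 0.508  -0.1365  0.2207] 1.2993 tilt [-0.06   0.028] F [ 0.3 -0.3 -2.4] w 0.0362
19.6 [ 0.5118 -0.1382  0.2227] 1.2993 tilt [-0.053  0.025] F [ 0.5 -0.5 -2.5] w 0.0361
19.65 [ 0.5142 -0.1392  0.224 ] 1.2995 tilt [-0.048  0.022] F [ 0.7  0.4 -1.2] w 0.0361
```

Emit:
{"name": "play_rows", "arguments": {
  "commands": [
    {"x":0,"y":34,"z":-34,"spin":0}
  ]
}}

```text
time: 19.75
position: [0.5387, -0.1447, 0.2502]
tool_rot: [0.796, 0.604, -0.018, -0.035]
ft_force: [0.3, 0.4, -3.7]
grip_width: 0.0361
```

```bash
 python3 s.py
```

```text
19.75 [ 0.5387 -0.1447  0.2502] 1.2986 tilt [-0.071  0.033] F [ 0.3  0.4 -3.7] w 0.0361
19.8 [ 0.5553 -0.152   0.2603] 1.2984 tilt [-0.038  0.018] F [ 9.9 -3.4  3.4] w 0.0356
19.85 [ 0.5562 -0.153   0.2607] 1.299 tilt [-0.033  0.015] F [ 0.7 -1.6 -0.9] w 0.0361
19.9 [ 0.5537 -0.1519  0.2593] 1.2993 tilt [-0.038  0.017] F [-0.4  0.1 -2.2] w 0.0359
```

Emit:
{"name": "play_rows", "arguments": {
  "commands": [
    {"x":0,"y":34,"z":-34,"spin":0}
  ]
}}

```text
time: 20.0
position: [0.5736, -0.1554, 0.2814]
tool_rot: [0.796, 0.605, -0.017, -0.031]
ft_force: [-0.2, -0.5, -4.3]
grip_width: 0.0357
```

```bash
 python3 s.py
```

```text
20.0 [ 0.5736 -0.1554  0.2814] 1.2992 tilt [-0.064  0.029] F [-0.2 -0.5 -4.3] w 0.0357
20.05 [ 0.5894 -0.1623  0.2919] 1.2988 tilt [-0.03   0.015] F [10.3 -4.2  2.9] w 0.0361
20.1 [ 0.5901 -0.1632  0.2926] 1.2993 tilt [-0.026  0.012] F [ 0.9  0.4 -0.2] w 0.0359
20.15 [ 0.5879 -0.1623  0.2913] 1.2994 tilt [-0.031  0.014] F [-0.5  0.4 -2. ] w 0.0362
```

Emit:
{"name": "play_rows", "arguments": {
  "commands": [
    {"x":3,"y":-36,"z":30,"spin":-0.006},
    {"x":3,"y":-36,"z":30,"spin":-0.006},
    {"x":0,"y":0,"z":0,"spin":0}
  ]
}}

```text
time: 20.45
position: [0.5151, -0.1357, 0.2308]
tool_rot: [0.792, 0.61, -0.009, -0.016]
ft_force: [-0.6, 1.2, -2.2]
grip_width: 0.036
```

```bash
 python3 s.py .508 -.118 .21 1.3132
```

```text
20.45 [ 0.5151 -0.1357  0.2308] 1.3121 tilt [-0.033  0.015] F [-0.6  1.2 -2.2] w 0.036
20.5 [ 0.5205 -0.1384  0.2335] 1.3117 tilt [-0.023  0.01 ] F [ 1.  -0.7 -2.3] w 0.0359
20.55 [ 0.5245 -0.1404  0.2357] 1.3116 tilt [-0.015  0.006] F [ 0.5 -1.2 -1.8] w 0.036
20.6 [ 0.5268 -0.1416  0.237 ] 1.3115 tilt [-0.011  0.004] F [-0.2 -0.4 -1.1] w 0.0362
from [ 0.5268 -0.1416  0.237 ] 1.312 N 1
[{"x": 18, "y": -24, "z": 27, "spin": -0.002}]
```

Emit:
{"name": "play_rows", "arguments": {
  "commands": [
    {"x":31,"y":-18,"z":30,"spin":0}
  ]
}}

```text
time: 20.7
position: [0.5254, -0.113, 0.212]
tool_rot: [0.794, 0.608, 0.001, 0.004]
ft_force: [1.9, -0.1, -2.9]
grip_width: 0.0356
```

```bash
 python3 s.py .5191 -.0765 .165 1.3132
```

```text
20.7 [ 0.5254 -0.113   0.212 ] 1.3076 tilt [ 0.007 -0.006] F [ 1.9 -0.1 -2.9] w 0.0356
20.75 [ 0.5157 -0.1028  0.2048] 1.3099 tilt [-0.014  0.009] F [-5.5  5.7 -5.3] w 0.036
20.8 [ 0.5149 -0.1037  0.2053] 1.3129 tilt [-0.017  0.008] F [-0.8 -0.2 -3.5] w 0.036
20.85 [ 0.517  -0.1057  0.2067] 1.3133 tilt [-0.013  0.005] F [-1.  -0.1 -2.2] w 0.0361
from [ 0.517  -0.1057  0.2067] 1.313 N 2
[{"x": 14, "y": -3, "z": 21, "spin": 0.0}, {"x": 14, "y": -3, "z": 21, "spin": 0.0}]
```

Emit:
{"name": "play_rows", "arguments": {
  "commands": [
    {"x":26,"y":-4,"z":40,"spin":0}
  ]
}}

```text
time: 20.95
position: [0.5278, -0.0845, 0.172]
tool_rot: [0.793, 0.609, 0.001, 0.004]
ft_force: [2.3, -0.4, -2.5]
grip_width: 0.0359
```

```bash
 python3 s.py .5190 -.0768 .142 1.3132
```

```text
20.95 [ 0.5278 -0.0845  0.172 ] 1.3108 tilt [ 0.006 -0.004] F [ 2.3 -0.4 -2.5] w 0.0359
21.0 [ 0.5206 -0.0769  0.1635] 1.3119 tilt [-0.012  0.008] F [-3.3  3.7 -5.7] w 0.036
21.05 [ 0.5188 -0.0775  0.1644] 1.3146 tilt [-0.017  0.007] F [-1.6  0.3 -3.1] w 0.0358
21.1 [ 0.52   -0.0791  0.166 ] 1.3149 tilt [-0.014  0.005] F [ 0.2 -1.  -1.8] w 0.0358
from [ 0.52   -0.0791  0.166 ] 1.315 N 1
[{"x": 2, "y": -2, "z": 24, "spin": 0.002}]
```

Emit:
{"name": "play_rows", "arguments": {
  "commands": [
    {"x":2,"y":0,"z":20,"spin":0}
  ],
  "newtons": 6
}}

```text
time: 21.2
position: [0.5254, -0.0794, 0.1491]
tool_rot: [0.791, 0.611, -0.001, -0.001]
ft_force: [0.9, -0.2, -2.1]
grip_width: 0.0359
```

```bash
 python3 s.py .5190 -.0768 .1355 1.3132
```

```text
21.2 [ 0.5254 -0.0794  0.1491] 1.3154 tilt [-0.004  0.   ] F [ 0.9 -0.2 -2.1] w 0.0359
21.25 [ 0.5227 -0.0784  0.1453] 1.3149 tilt [-0.011  0.003] F [-0.5  1.1 -4.7] w 0.0359
21.3 [ 0.5216 -0.0781  0.1459] 1.315 tilt [-0.013  0.004] F [-1.   0.3 -2.5] w 0.036
21.35 [ 0.5217 -0.0782  0.1467] 1.3147 tilt [-0.012  0.004] F [ 0.6  0.6 -2. ] w 0.0359
from [ 0.5217 -0.0782  0.1467] 1.315 N 1
[{"x": 1, "y": -3, "z": 11, "spin": 0.001}]
```

Emit:
{"name": "play_rows", "arguments": {
  "commands": [
    {"x":1,"y":-3,"z":10,"spin":0}
  ]
}}

```text
time: 21.45
position: [0.522, -0.0783, 0.1389]
tool_rot: [0.792, 0.611, -0.002, -0.002]
ft_force: [1.5, -0.3, -2.5]
grip_width: 0.0361
```

```bash
 python3 s.py .5221 -.0653 .1217 1.3132
```

```text
21.45 [ 0.522  -0.0783  0.1389] 1.3141 tilt [-0.006  0.001] F [ 1.5 -0.3 -2.5] w 0.0361
21.5 [ 0.5197 -0.0773  0.1368] 1.3141 tilt [-0.01   0.003] F [-1.4  0.4 -3.3] w 0.0359
21.55 [ 0.519  -0.0769  0.1368] 1.3142 tilt [-0.012  0.004] F [-0.9 -0.  -2.3] w 0.0362
21.6 [ 0.519  -0.0769  0.137 ] 1.3143 tilt [-0.012  0.004] F [-0.   0.1 -1.8] w 0.0358
from [ 0.519  -0.0769  0.137 ] 1.314 N 1
[{"x": 12, "y": 0, "z": 15, "spin": 0.001}]
```

Emit:
{"name": "play_rows", "arguments": {
  "commands": [
    {"x":4,"y":0,"z":5,"spin":0}
  ]
}}

```text
time: 21.7
position: [0.5208, -0.0737, 0.1329]
tool_rot: [0.792, 0.611, -0.003, -0.004]
ft_force: [-1.0, 1.0, 0.8]
grip_width: 0.0359
```

```bash
 python3 s.py .5221 -.0653 .1217 1.3132
```

```text
21.7 [ 0.5208 -0.0737  0.1329] 1.3135 tilt [-0.01   0.003] F [-1.   1.   0.8] w 0.0359
21.75 [ 0.5208 -0.0729  0.1321] 1.3138 tilt [-0.01   0.003] F [ 1.6 -0.5 -1.1] w 0.0361
21.8 [ 0.5208 -0.0729  0.1323] 1.3144 tilt [-0.01   0.003] F [ 0.5  0.9 -0.4] w 0.0362
21.85 [ 0.5205 -0.0729  0.1323] 1.3146 tilt [-0.011  0.004] F [ 0.4  0.2 -1.4] w 0.036
from [ 0.5205 -0.0729  0.1323] 1.315 N 1
[{"x": 8, "y": 0, "z": 11, "spin": 0.001}]
```

Emit:
{"name": "play_rows", "arguments": {
  "commands": [
    {"x":4,"y":0,"z":5,"spin":0}
  ]
}}

```text
time: 21.95
position: [0.5217, -0.0692, 0.1278]
tool_rot: [0.792, 0.611, -0.003, -0.004]
ft_force: [-1.3, -0.6, -0.3]
grip_width: 0.036
```

```bash
 python3 s.py .5221 -.0653 .1217 1.3132
```

```text
21.95 [ 0.5217 -0.0692  0.1278] 1.3143 tilt [-0.01   0.003] F [-1.3 -0.6 -0.3] w 0.036
22.0 [ 0.5217 -0.0684  0.1269] 1.3147 tilt [-0.011  0.004] F [ 0.8  0.9 -0.5] w 0.0359
22.05 [ 0.5217 -0.0684  0.127 ] 1.3149 tilt [-0.011  0.004] F [ 0.6  1.2 -1.8] w 0.036
22.1 [ 0.5216 -0.0685  0.127 ] 1.315 tilt [-0.011  0.004] F [ 0.8  1.2 -1.8] w 0.0357
from [ 0.5216 -0.0685  0.127 ] 1.315 N 1
[{"x": 3, "y": 0, "z": 5, "spin": 0.002}]
```

Emit:
{"name": "play_rows", "arguments": {
  "commands": [
    {"x":4,"y":0,"z":6,"spin":0}
  ],
  "newtons": 4
}}

```text
time: 22.2
position: [0.5229, -0.0648, 0.1213]
tool_rot: [0.792, 0.611, -0.003, -0.004]
ft_force: [0.2, -0.4, -0.0]
grip_width: 0.0358
```

```bash
 python3 s.py .5221 -.0653 .1187 1.3132
```

```text
22.2 [ 0.5229 -0.0648  0.1213] 1.3147 tilt [-0.01   0.003] F [ 0.2 -0.4 -0. ] w 0.0358
22.25 [ 0.5228 -0.0641  0.1205] 1.315 tilt [-0.011  0.004] F [ 0.3  0.7 -0.9] w 0.0361
22.3 [ 0.5225 -0.0642  0.1205] 1.3153 tilt [-0.011  0.004] F [ 0.5  1.2 -2.4] w 0.0359
22.35 [ 0.5224 -0.0643  0.1206] 1.3153 tilt [-0.012  0.004] F [-0.   0.2 -2.1] w 0.0359
from [ 0.5224 -0.0643  0.1206] 1.315 N 1
[{"x": -1, "y": 0, "z": 2, "spin": 0.002}]
```

Emit:
{"name": "play_rows", "arguments": {
  "commands": [
    {"x":0,"y":0,"z":4,"spin":0}
  ]
}}

```text
time: 22.45
position: [0.5224, -0.0642, 0.1171]
tool_rot: [0.791, 0.611, -0.003, -0.005]
ft_force: [-1.3, 1.2, 5.2]
grip_width: 0.0358
```

```bash
 python3 s.py .5221 -.0653 .1187 1.3132;python3 - <<'E'
from h import *
c=cams.camera('wrist');cv2.imwrite("pics/w9.png",cv2.resize(c['img'][100:320,150:360],None,fx=3.5,fy=2.7)[:,:,::-1])
c=cams.camera('scene');cv2.imwrite("pics/s9.png",cv2.resize(c['img'][100:260,190:340],None,fx=4,fy=3.7)[:,:,::-1])
E
```

```text
22.45 [ 0.5224 -0.0642  0.1171] 1.3156 tilt [-0.011  0.004] F [-1.3  1.2  5.2] w 0.0358
22.5 [ 0.5224 -0.0643  0.1165] 1.3153 tilt [-0.011  0.004] F [-0.2  0.5  2.4] w 0.0361
22.55 [ 0.5224 -0.0642  0.1165] 1.3151 tilt [-0.011  0.004] F [0.5 0.6 0.4] w 0.036
22.6 [ 0.5224 -0.0642  0.1165] 1.3151 tilt [-0.011  0.004] F [0.  0.8 0. ] w 0.0359
from [ 0.5224 -0.0642  0.1165] 1.315 N 1
[{"x": -1, "y": 0, "z": -2, "spin": 0.002}]
```

View pics/w9.png

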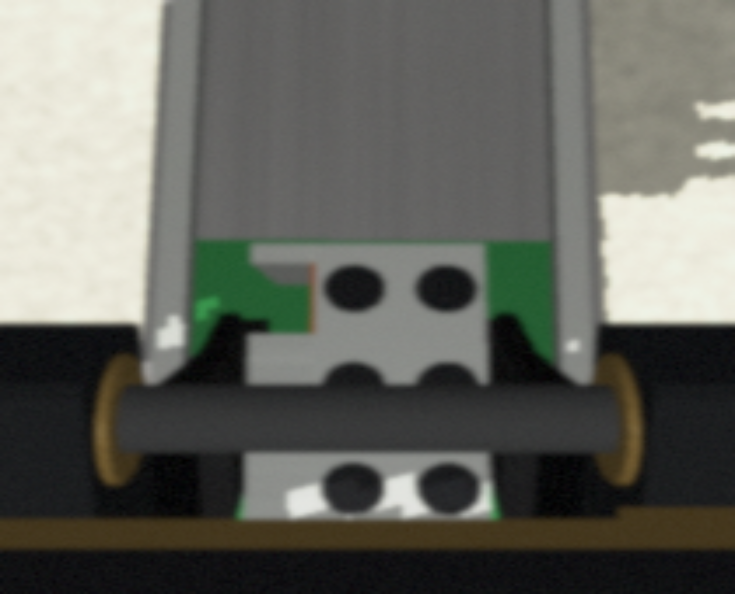

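View pics/s9.png

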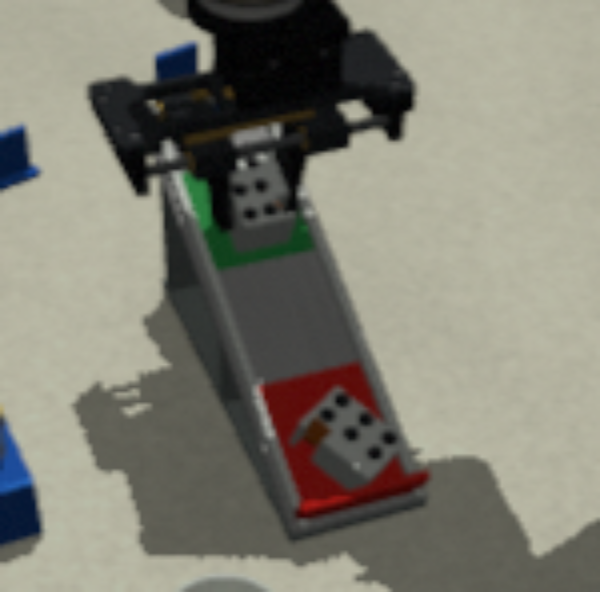

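Emit:
{"name": "play_rows", "arguments": {
  "commands": [
    {"x":0,"y":0,"z":0,"spin":0},
    {"x":0,"y":0,"z":0,"spin":0}
  ],
  "grip": 0.6
}}

```text
time: 22.9
position: [0.5222, -0.0644, 0.1163]
tool_rot: [0.791, 0.611, -0.003, -0.005]
ft_force: [-0.2, -0.1, 0.9]
grip_width: 0.0454
```

```bash
python3 watch.py 20 pics/watch2.png; python3 - <<'E'
from h import *
C,S=np.cos(np.radians(24)),np.sin(np.radians(24))
def tilted(P):  # carrier on slope: P in slope frame (u,b,n)
    return np.stack([P[:,0]*C+P[:,2]*S,P[:,1],.074-P[:,0]*S+P[:,2]*C],1)
c=cams.camera('top');W=wcam(c);c2=cams.camera('scene');W2=wcam(c2)
ims=[]
rs=nets.outline_of(c2,'carrier_1')[:3];rt=nets.outline_of(c,'carrier_1')[:3]
for n,r in (("scene",rs),("top",rt)):
    for q in r: print(n,round(q['conf'],2),q['pixel'],q['region'].sum())
B=box(.056,.036,0,.046)
def H(p,c,W):
    cy,sy=np.cos(p[2]),np.sin(p[2]);Q=np.stack([p[0]+cy*B[:,0]-sy*B[:,1],p[1]+sy*B[:,0]+cy*B[:,1],B[:,2]],1)
    return hullmask(body(tilted(Q),*RP),c,W)
big=[]
for r,cc,WW in ((rs,c2,W2),(rt,c,W)):
    for q in r:
        e=proj(body(tilted(np.array([[.1,0,.03]])),*RP),cc,WW)[0]
        if np.hypot(*(np.array(q['pixel'])-e))<20 and q['region'].sum()<1500: big.append((cv2.resize(q['region'].astype(np.uint8),None,fx=4,fy=4,interpolation=0),cc,WW));break
print(len(big))
f=lambda p:sum(1-(H(p,cc,WW)&m).sum()/(H(p,cc,WW)|m).sum() for m,cc,WW in big)
best=min((minimize(f,[.1,0,y],method='Nelder-Mead',options=dict(initial_simplex=[[.1,0,y],[.09,0,y],[.1,.01,y],[.1,0,y+.2]],maxiter=120)) for y in (-.4,.4,0)),key=lambda r:r.fun)
print(best.x,best.fun,"x_ramp",best.x[0]*C)
E
```

```text
23.9 0.05213572663216609 [ 0.52227812 -0.06432229  0.11640588]
scene 0.97 [276.5, 216.6] 441
scene 0.69 [254.1, 155.5] 411
top 0.95 [223.9, 191.4] 437
2
[0.102667   0.00118977 0.52154428] 0.31747142267153605 x_ramp 0.09379096750271121
```

View pics/watch2.png

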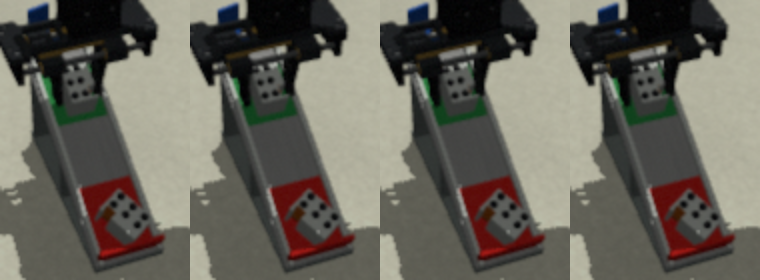

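```bash
python3 watch.py 18 pics/watch3.png; python3 - <<'E'
from h import *
c=cams.camera('wrist');cv2.imwrite("pics/w10.png",cv2.resize(c['img'][100:320,150:360],None,fx=3.5,fy=2.7)[:,:,::-1])
E
```

```text
25.0 0.05202147233777737 [ 0.52228907 -0.06433083  0.11640982]
```

View pics/w10.png

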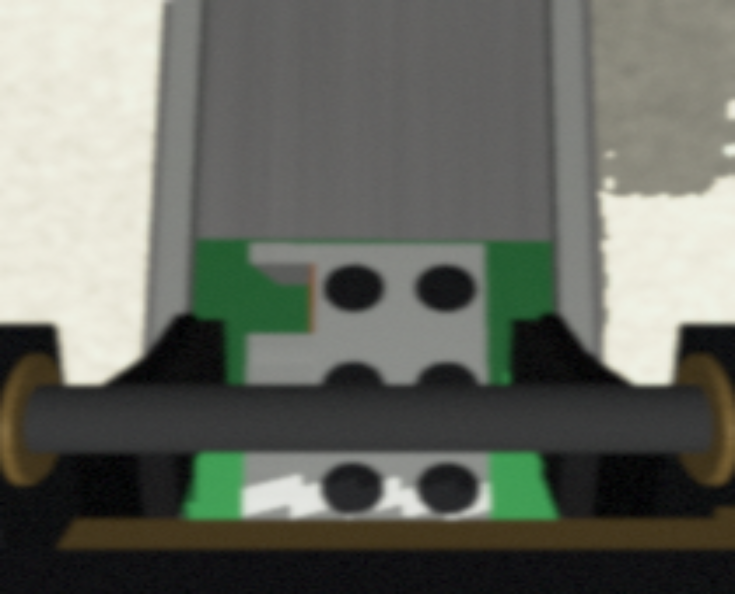

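Emit:
{"name": "play_rows", "arguments": {
  "commands": [
    {"x":0,"y":0,"z":0,"spin":0},
    {"x":0,"y":0,"z":0,"spin":0},
    {"x":0,"y":0,"z":0,"spin":0},
    {"x":0,"y":0,"z":0,"spin":0}
  ],
  "grip": 0,
  "newtons": 15
}}

```text
time: 25.45
position: [0.5223, -0.0643, 0.1164]
tool_rot: [0.791, 0.611, -0.003, -0.005]
ft_force: [0.4, -0.5, 0.1]
grip_width: 0.0358
```

Emit:
{"name": "play_rows", "arguments": {
  "commands": [
    {"x":0,"y":0,"z":-20,"spin":0},
    {"x":0,"y":0,"z":-35,"spin":0},
    {"x":0,"y":0,"z":-25,"spin":0},
    {"x":0,"y":0,"z":-10,"spin":0}
  ]
}}

```text
time: 25.85
position: [0.5202, -0.0637, 0.2053]
tool_rot: [0.791, 0.611, -0.006, -0.01]
ft_force: [0.4, -0.5, -2.4]
grip_width: 0.0357
```

```bash
 python3 s.py .405 .125 .17 .50 ; python3 - <<'E'
from h import *
c=cams.camera('scene');cv2.imwrite("pics/s11.png",cv2.resize(c['img'][60:260,170:370],None,fx=3,fy=3)[:,:,::-1])
E
```

```text
25.85 [ 0.5202 -0.0637  0.2053] 1.3149 tilt [-0.022  0.008] F [ 0.4 -0.5 -2.4] w 0.0357
25.9 [ 0.5208 -0.0639  0.206 ] 1.315 tilt [-0.021  0.008] F [ 1.1 -0.8 -0.9] w 0.0357
25.95 [ 0.5202 -0.0637  0.2046] 1.3148 tilt [-0.022  0.008] F [-1.1 -1.2 -3.4] w 0.0357
26.0 [ 0.5193 -0.0635  0.2034] 1.3148 tilt [-0.025  0.009] F [ 0.3 -0.2 -3. ] w 0.0359
from [ 0.5193 -0.0635  0.2034] 1.315 N 6
[{"x": 26, "y": -26, "z": 6, "spin": 0.136}, {"x": 22, "y": -30, "z": 6, "spin": 0.136}, {"x": 18, "y": -32, "z": 6, "spin": 0.136}, {"x": 13, "y": -34, "z": 6, "spin": 0.136}, {"x": 8, "y": -36, "z": 6, "spin": 0.136}, {"x": 3, "y": -37, "z": 6, "spin": 0.136}]
```

View pics/s11.png

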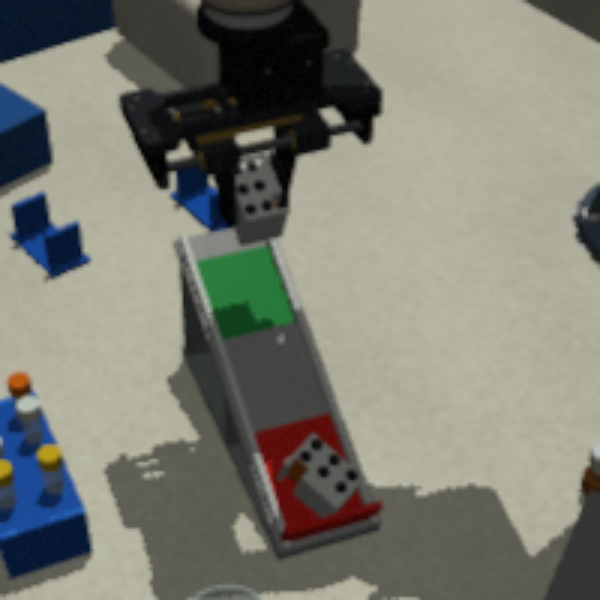

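Emit:
{"name": "play_rows", "arguments": {
  "commands": [
    {"x":18,"y":-20,"z":0,"spin":0.08},
    {"x":20,"y":-26,"z":0,"spin":0.11},
    {"x":20,"y":-30,"z":3,"spin":0.12},
    {"x":16,"y":-32,"z":4,"spin":0.12},
    {"x":10,"y":-32,"z":5,"spin":0.12},
    {"x":6,"y":-30,"z":5,"spin":0.12},
    {"x":2,"y":-22,"z":5,"spin":0.09},
    {"x":0,"y":-8,"z":2,"spin":0.05}
  ]
}}

```text
time: 26.85
position: [0.3887, 0.1342, 0.172]
tool_rot: [0.973, 0.23, -0.023, -0.011]
ft_force: [1.6, 0.2, -2.1]
grip_width: 0.0362
```

```bash
 python3 s.py .405 .125 .10 .485
```

```text
26.85 [0.3887 0.1342 0.172 ] 0.4656 tilt [-0.05   0.011] F [ 1.6  0.2 -2.1] w 0.0362
26.9 [0.3878 0.1345 0.1717] 0.4649 tilt [-0.052  0.011] F [-1.   0.3 -2.3] w 0.0364
26.95 [0.3893 0.1336 0.1721] 0.469 tilt [-0.05   0.011] F [-0.3 -0.1 -2.2] w 0.036
27.0 [0.391  0.133  0.1726] 0.4691 tilt [-0.047  0.011] F [ 1.   0.4 -1.7] w 0.036
from [0.391  0.133  0.1726] 0.469 N 2
[{"x": 4, "y": 7, "z": 36, "spin": -0.008}, {"x": 4, "y": 7, "z": 36, "spin": -0.008}]
```

Emit:
{"name": "play_rows", "arguments": {
  "commands": [
    {"x":3,"y":5,"z":36,"spin":-0.008},
    {"x":3,"y":5,"z":36,"spin":-0.008},
    {"x":0,"y":0,"z":0,"spin":0}
  ]
}}

```text
time: 27.3
position: [0.4027, 0.126, 0.0986]
tool_rot: [0.97, 0.241, -0.018, -0.01]
ft_force: [-0.6, 0.2, -2.4]
grip_width: 0.0359
```

```bash
 python3 s.py .405 .125 .06 .485
```

```text
27.3 [0.4027 0.126  0.0986] 0.488 tilt [-0.039  0.01 ] F [-0.6  0.2 -2.4] w 0.0359
27.35 [0.4034 0.1262 0.1002] 0.4878 tilt [-0.037  0.01 ] F [-0.6 -0.4 -1.7] w 0.0357
27.4 [0.404  0.1264 0.1014] 0.4877 tilt [-0.034  0.011] F [-0.2 -0.7 -1.8] w 0.0358
27.45 [0.4045 0.1267 0.1022] 0.4878 tilt [-0.032  0.011] F [-0.4 -0.5 -2. ] w 0.0358
from [0.4045 0.1267 0.1022] 0.488 N 1
[{"x": 0, "y": 2, "z": 42, "spin": 0.003}]
```

Emit:
{"name": "play_rows", "arguments": {
  "commands": [
    {"x":0,"y":1,"z":30,"spin":0},
    {"x":0,"y":1,"z":25,"spin":0},
    {"x":0,"y":0,"z":0,"spin":0}
  ]
}}

```text
time: 27.75
position: [0.4097, 0.1253, 0.0514]
tool_rot: [0.97, 0.241, -0.007, -0.007]
ft_force: [-0.3, -0.8, -1.0]
grip_width: 0.0363
```

```bash
 python3 s.py .405 .125 .023 .485;python3 - <<'E'
from h import *
c=cams.camera('scene');cv2.imwrite("pics/s12.png",cv2.resize(c['img'][60:330,220:450],None,fx=2.5,fy=2.2)[:,:,::-1])
E
```

```text
27.75 [0.4097 0.1253 0.0514] 0.4878 tilt [-0.017  0.011] F [-0.3 -0.8 -1. ] w 0.0363
27.8 [0.4103 0.1254 0.0525] 0.4878 tilt [-0.015  0.011] F [-0.3 -0.5 -1.5] w 0.0359
27.85 [0.4107 0.1255 0.053 ] 0.4879 tilt [-0.014  0.011] F [-0.3  0.6 -2.3] w 0.0361
27.9 [0.4108 0.1255 0.0532] 0.488 tilt [-0.013  0.011] F [ 0.7  0.8 -1.7] w 0.0358
from [0.4108 0.1255 0.0532] 0.488 N 1
[{"x": -5, "y": -2, "z": 30, "spin": 0.003}]
```

View pics/s12.png

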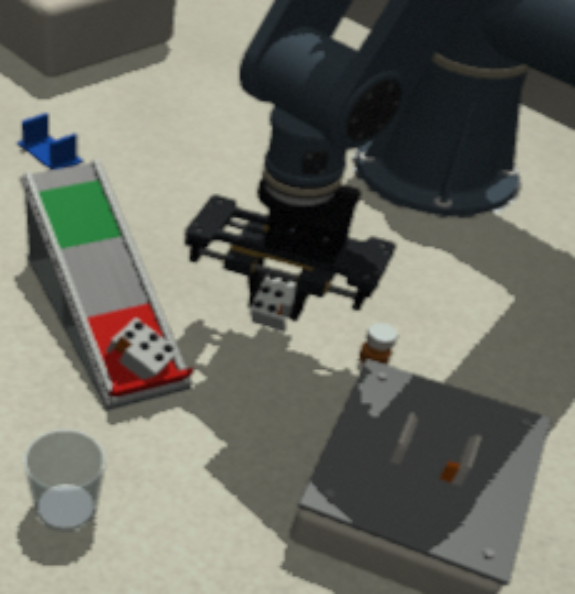

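Emit:
{"name": "play_rows", "arguments": {
  "commands": [
    {"x":0,"y":0,"z":28,"spin":0}
  ]
}}

```text
time: 28.05
position: [0.4138, 0.1262, 0.0283]
tool_rot: [0.97, 0.242, -0.0, -0.006]
ft_force: [2.1, 1.1, -2.7]
grip_width: 0.0359
```

```bash
 python3 s.py
```

```text
28.05 [0.4138 0.1262 0.0283] 0.4885 tilt [-0.003  0.012] F [ 2.1  1.1 -2.7] w 0.0359
28.1 [0.4113 0.1259 0.0243] 0.4881 tilt [-0.011  0.011] F [-0.2 -0.1 -5.3] w 0.0361
28.15 [0.4102 0.1259 0.025 ] 0.4882 tilt [-0.014  0.011] F [-0.7  0.4 -1.7] w 0.0359
28.2 [0.4102 0.1259 0.0256] 0.4883 tilt [-0.014  0.011] F [-1.  -0.2 -2.2] w 0.0359
```

Emit:
{"name": "play_rows", "arguments": {
  "commands": [
    {"x":-4,"y":0,"z":6,"spin":0}
  ],
  "newtons": 5
}}

```text
time: 28.3
position: [0.408, 0.1242, 0.0209]
tool_rot: [0.97, 0.242, -0.003, -0.007]
ft_force: [0.5, 0.3, -2.4]
grip_width: 0.0355
```

```bash
 python3 s.py
```

```text
28.3 [0.408  0.1242 0.0209] 0.4887 tilt [-0.01   0.011] F [ 0.5  0.3 -2.4] w 0.0355
28.35 [0.4059 0.124  0.02  ] 0.4885 tilt [-0.014  0.011] F [-0.6 -0.1 -3.6] w 0.0358
28.4 [0.4057 0.124  0.0201] 0.4883 tilt [-0.015  0.011] F [-0.2 -0.1 -1.2] w 0.036
28.45 [0.4061 0.1241 0.0201] 0.4882 tilt [-0.014  0.011] F [ 0.   1.1 -2.2] w 0.0357
```

Emit:
{"name": "play_rows", "arguments": {
  "commands": [
    {"x":-4,"y":0,"z":3,"spin":0}
  ]
}}

```text
time: 28.55
position: [0.4036, 0.1223, 0.0179]
tool_rot: [0.97, 0.242, -0.004, -0.007]
ft_force: [0.2, 0.2, -0.4]
grip_width: 0.0361
```

```bash
 python3 s.py
```

```text
28.55 [0.4036 0.1223 0.0179] 0.4883 tilt [-0.011  0.011] F [ 0.2  0.2 -0.4] w 0.0361
28.6 [0.4021 0.122  0.0174] 0.4883 tilt [-0.014  0.011] F [ 0.5 -0.9 -1.3] w 0.0361
28.65 [0.4022 0.1221 0.0174] 0.4881 tilt [-0.014  0.011] F [ 0.1 -0.7  0.1] w 0.0359
28.7 [0.4022 0.1221 0.0174] 0.4881 tilt [-0.014  0.011] F [-0.5 -1.2  0.4] w 0.036
```

Emit:
{"name": "play_rows", "arguments": {
  "commands": [
    {"x":-5,"y":0,"z":3,"spin":0}
  ]
}}

```text
time: 28.8
position: [0.3984, 0.1199, 0.0147]
tool_rot: [0.97, 0.242, -0.005, -0.007]
ft_force: [0.4, -0.1, -0.9]
grip_width: 0.0361
```

```bash
 python3 s.py
```

```text
28.8 [0.3984 0.1199 0.0147] 0.4883 tilt [-0.012  0.011] F [ 0.4 -0.1 -0.9] w 0.0361
28.85 [0.3968 0.1195 0.0142] 0.4883 tilt [-0.015  0.011] F [-0.4 -0.6 -1.9] w 0.0361
28.9 [0.3969 0.1196 0.0142] 0.488 tilt [-0.015  0.011] F [-0.4 -0.9 -0.1] w 0.0361
28.95 [0.3969 0.1196 0.0143] 0.4879 tilt [-0.016  0.011] F [-0.9  0.4 -1.1] w 0.0363
```

Emit:
{"name": "play_rows", "arguments": {
  "commands": [
    {"x":-4,"y":0,"z":3,"spin":0}
  ]
}}

```text
time: 29.05
position: [0.394, 0.1178, 0.0114]
tool_rot: [0.97, 0.242, -0.006, -0.007]
ft_force: [1.1, 5.6, 5.4]
grip_width: 0.0359
```

```bash
 python3 s.py;python3 - <<'E'
from h import *
c=cams.camera('wrist');cv2.imwrite("pics/w13.png",cv2.resize(c['img'][100:320,150:360],None,fx=3.5,fy=2.7)[:,:,::-1])
c=cams.camera('scene');cv2.imwrite("pics/s13.png",cv2.resize(c['img'][140:240,280:400],None,fx=5,fy=5)[:,:,::-1])
E
```

```text
29.05 [0.394  0.1178 0.0114] 0.488 tilt [-0.014  0.011] F [1.1 5.6 5.4] w 0.0359
29.1 [0.3935 0.1176 0.0111] 0.4878 tilt [-0.014  0.011] F [1.  0.6 1.6] w 0.0362
29.15 [0.3935 0.1176 0.0111] 0.4878 tilt [-0.015  0.011] F [ 0.3  0.4 -1.1] w 0.0359
29.2 [0.3935 0.1176 0.0111] 0.4879 tilt [-0.016  0.011] F [ 0.1 -0.1 -2.5] w 0.036
```

View pics/s13.png

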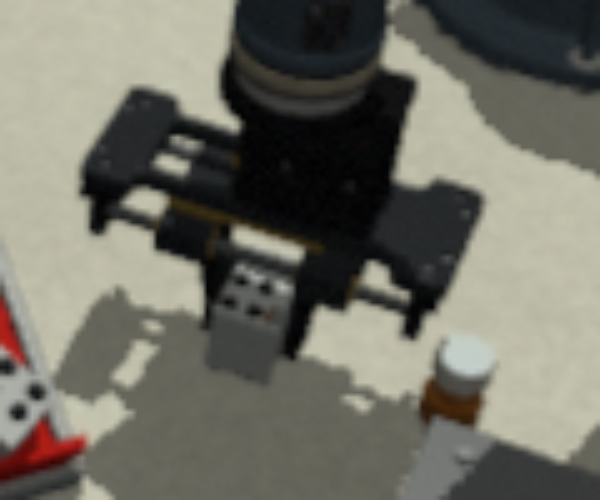

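Emit:
{"name": "play_rows", "arguments": {
  "commands": [
    {"x":0,"y":0,"z":0,"spin":0},
    {"x":0,"y":0,"z":0,"spin":0},
    {"x":0,"y":0,"z":0,"spin":0}
  ],
  "grip": 1
}}

```text
time: 29.6
position: [0.3928, 0.1176, 0.0111]
tool_rot: [0.97, 0.242, -0.007, -0.007]
ft_force: [-0.6, 0.1, 0.3]
grip_width: 0.0523
```

```bash
 python3 s.py
```

```text
29.6 [0.3928 0.1176 0.0111] 0.488 tilt [-0.018  0.011] F [-0.6  0.1  0.3] w 0.0523
29.65 [0.3928 0.1176 0.0111] 0.488 tilt [-0.018  0.011] F [ 0.4 -1.   0.5] w 0.0566
29.7 [0.3928 0.1176 0.0111] 0.488 tilt [-0.018  0.011] F [-0.7 -0.3 -0.7] w 0.0606
29.75 [0.3929 0.1176 0.0111] 0.4881 tilt [-0.017  0.011] F [ 0.3 -0.3  0.8] w 0.0643
```

Emit:
{"name": "play_rows", "arguments": {
  "commands": [
    {"x":0,"y":0,"z":-45,"spin":0}
  ]
}}

```text
time: 29.85
position: [0.3897, 0.1169, 0.0508]
tool_rot: [0.97, 0.241, -0.015, -0.009]
ft_force: [0.2, -0.3, 0.5]
grip_width: 0.0722
```

```bash
 python3 s.py
```

```text
29.85 [0.3897 0.1169 0.0508] 0.4877 tilt [-0.034  0.011] F [ 0.2 -0.3  0.5] w 0.0722
29.9 [0.3939 0.1172 0.0586] 0.4883 tilt [-0.018  0.011] F [ 1.1 -0.1  4. ] w 0.0763
29.95 [0.3951 0.1172 0.0579] 0.4882 tilt [-0.013  0.011] F [0.  0.1 0.4] w 0.0799
30.0 [0.3949 0.1172 0.0573] 0.4882 tilt [-0.013  0.011] F [-1.   0.9  0.8] w 0.0831
```

Emit:
{"name": "play_rows", "arguments": {
  "commands": [
    {"x":-15,"y":0,"z":-40,"spin":0}
  ]
}}

```text
time: 30.1
position: [0.3811, 0.1097, 0.0932]
tool_rot: [0.97, 0.242, -0.01, -0.008]
ft_force: [0.5, -0.5, 0.7]
grip_width: 0.085
```

```bash
 python3 s.py;python3 - <<'E'
from h import *
o=obs();c=cams.camera('wrist');W=wcam(c,o);print(pose(o)[:2])
np.savez('/tmp/w14.npz',img=c['img'],W=W,k=[c['fx'],c['fy'],c['cx'],c['cy']])
cv2.imwrite("pics/w14.png",cv2.resize(c['img'],(800,600))[:,:,::-1])
E
```

```text
30.1 [0.3811 0.1097 0.0932] 0.4885 tilt [-0.023  0.011] F [ 0.5 -0.5  0.7] w 0.085
30.15 [0.3801 0.1094 0.0996] 0.4892 tilt [-0.016  0.011] F [-1.1  0.6  3.9] w 0.0858
30.2 [0.3814 0.1096 0.0988] 0.4881 tilt [-0.012  0.011] F [-0.1 -0.   0.1] w 0.0866
30.25 [0.3821 0.1097 0.0981] 0.4878 tilt [-0.011  0.011] F [ 0.1 -0.5 -0.4] w 0.0861
(array([0.38214016, 0.10966179, 0.09812196]), np.float64(0.4878143042521516))
```

View pics/w14.png

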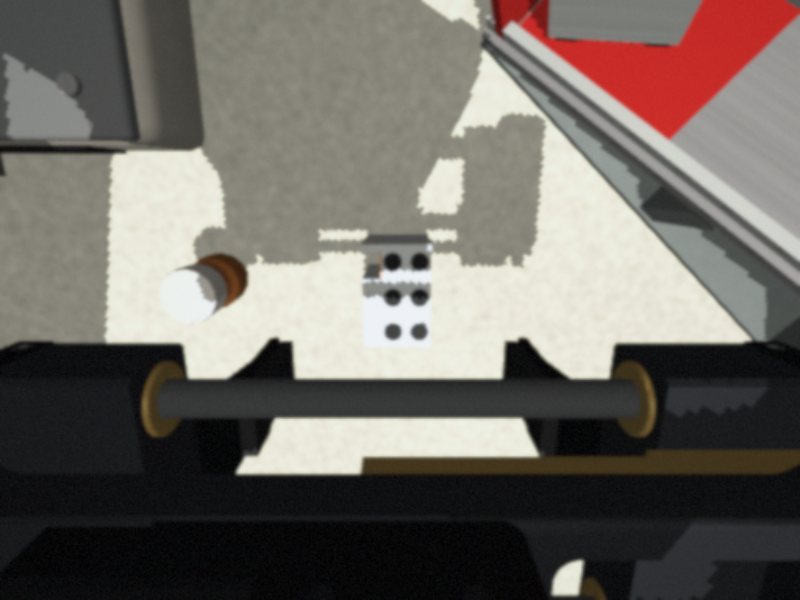

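```bash
python3 - <<'E'
from h import *
o=obs();c=cams.camera('wrist');W=wcam(c,o);print(pose(o)[:2])
im=cv2.resize(c['img'],None,fx=4,fy=4,interpolation=cv2.INTER_CUBIC)
for r in nets.outline_of(c,"carrier_1")[:3]:
    q=unproj(r['pixel'],.046,c,W)[0];print(r['conf'],r['pixel'],r['region'].sum(),q)
    if np.hypot(*(q[:2]-[.4,.12]))>.06: continue
    p,f=fit(box(.056,.036,.0,.046),[q[0],q[1],.488],[(r['region'],c,W)]);print(np.round(p,4),f)
    cs,_=cv2.findContours(cv2.resize(r['region'].astype(np.uint8),None,fx=4,fy=4,interpolation=0),0,1);cv2.drawContours(im,cs,-1,(0,255,0),1)
    uv=proj(body(np.array([[a*.028,b*.018,.046] for a,b in((-1,-1),(-1,1),(1,1),(1,-1))]),*p),c,W)
    cv2.polylines(im,[((uv+.5)*4).astype(int)],True,(255,0,255),1)
cv2.imwrite("pics/w15.png",im[500:1000,700:1300,::-1])
E
```

```text
(array([0.38232531, 0.10970424, 0.09762932]), np.float64(0.487879537564772))
0.9 [252.9, 184.1] 3106 [0.39720698 0.12114984 0.046     ]
[0.3925 0.1182 0.4786] 0.061192088450208515
0.77 [399.8, 15.1] 2514 [0.55096947 0.088035   0.046     ]
```

View pics/w15.png

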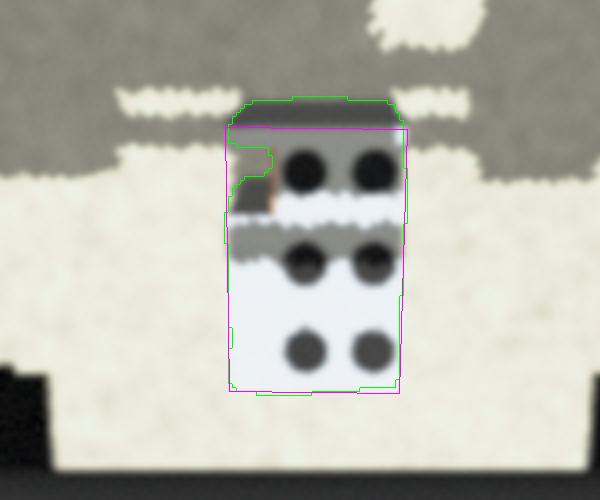

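Emit:
{"name": "play_rows", "arguments": {
  "commands": [
    {"x":6,"y":-1,"z":0,"spin":-0.14},
    {"x":6,"y":-1,"z":0,"spin":-0.14},
    {"x":0,"y":0,"z":0,"spin":-0.14},
    {"x":0,"y":0,"z":0,"spin":-0.14},
    {"x":0,"y":0,"z":0,"spin":-0.14},
    {"x":0,"y":0,"z":0,"spin":-0.14}
  ]
}}

```text
time: 31.0
position: [0.391, 0.1186, 0.0925]
tool_rot: [0.777, 0.629, -0.004, -0.01]
ft_force: [-0.3, 1.4, -0.7]
grip_width: 0.0872
```

```bash
 python3 s.py .3925 .1182 .09 2.057
```

```text
31.0 [0.391  0.1186 0.0925] 1.3614 tilt [-0.019  0.011] F [-0.3  1.4 -0.7] w 0.0872
31.05 [0.3909 0.1186 0.0925] 1.3654 tilt [-0.019  0.011] F [-0.2 -0.7 -0.6] w 0.0871
31.1 [0.3909 0.1186 0.0926] 1.3551 tilt [-0.019  0.011] F [ 0.1  0.2 -0.8] w 0.0872
31.15 [0.391  0.1186 0.0927] 1.3523 tilt [-0.019  0.011] F [-0.4  0.4  0.2] w 0.0867
from [0.391  0.1186 0.0927] 1.352 N 6
[{"x": 0, "y": 0, "z": 0, "spin": -0.117}, {"x": 0, "y": 0, "z": 0, "spin": -0.117}, {"x": 0, "y": 0, "z": 0, "spin": -0.117}, {"x": 0, "y": 0, "z": 0, "spin": -0.117}, {"x": 0, "y": 0, "z": 0, "spin": -0.117}, {"x": 0, "y": 0, "z": 0, "spin": -0.117}]
```

Emit:
{"name": "play_rows", "arguments": {
  "commands": [
    {"x":0,"y":0,"z":0,"spin":-0.13},
    {"x":0,"y":0,"z":0,"spin":-0.13},
    {"x":0,"y":0,"z":0,"spin":-0.13},
    {"x":0,"y":0,"z":0,"spin":-0.13},
    {"x":0,"y":0,"z":0,"spin":-0.11},
    {"x":0,"y":0,"z":0,"spin":-0.06}
  ]
}}

```text
time: 31.75
position: [0.3908, 0.1188, 0.0906]
tool_rot: [0.519, 0.855, -0.001, -0.012]
ft_force: [-0.6, 0.7, 0.4]
grip_width: 0.0873
```

```bash
 python3 s.py .3925 .1182 .05 2.057
```

```text
31.75 [0.3908 0.1188 0.0906] 2.0498 tilt [-0.021  0.011] F [-0.6  0.7  0.4] w 0.0873
31.8 [0.3908 0.1188 0.0906] 2.0509 tilt [-0.021  0.011] F [ 0.1 -0.5  0.7] w 0.0868
31.85 [0.3908 0.1188 0.0907] 2.047 tilt [-0.021  0.011] F [ 0.9  0.4 -0.3] w 0.0869
31.9 [0.3908 0.1188 0.0907] 2.0463 tilt [-0.021  0.011] F [ 0.1  0.9 -0.3] w 0.0874
from [0.3908 0.1188 0.0907] 2.046 N 1
[{"x": -1, "y": 1, "z": 41, "spin": -0.011}]
```

Emit:
{"name": "play_rows", "arguments": {
  "commands": [
    {"x":-1,"y":1,"z":28,"spin":-0.011},
    {"x":0,"y":0,"z":22,"spin":0},
    {"x":0,"y":0,"z":0,"spin":0}
  ]
}}

```text
time: 32.2
position: [0.3932, 0.119, 0.0399]
tool_rot: [0.52, 0.854, 0.001, -0.01]
ft_force: [0.6, 0.5, -0.2]
grip_width: 0.0873
```

```bash
 python3 s.py .3925 .1182 .010 2.057
```

```text
32.2 [0.3932 0.119  0.0399] 2.0487 tilt [-0.017  0.011] F [ 0.6  0.5 -0.2] w 0.0873
32.25 [0.3936 0.1191 0.0408] 2.0493 tilt [-0.015  0.011] F [ 0.1  0.3 -0. ] w 0.0871
32.3 [0.3941 0.1191 0.0414] 2.0501 tilt [-0.014  0.011] F [-0.8 -0.3  0.2] w 0.087
32.35 [0.3944 0.1191 0.0419] 2.0505 tilt [-0.012  0.011] F [-0.1  0.7  0.6] w 0.087
from [0.3944 0.1191 0.0419] 2.05 N 1
[{"x": 0, "y": -2, "z": 32, "spin": -0.007}]
```

Emit:
{"name": "play_rows", "arguments": {
  "commands": [
    {"x":0,"y":-1,"z":18,"spin":-0.007}
  ]
}}

```text
time: 32.45
position: [0.3953, 0.119, 0.0257]
tool_rot: [0.516, 0.857, 0.003, -0.006]
ft_force: [0.4, -0.4, -0.0]
grip_width: 0.0871
```

```bash
 python3 s.py .3925 .1182 .012 2.057
```

```text
32.45 [0.3953 0.119  0.0257] 2.0571 tilt [-0.007  0.012] F [ 0.4 -0.4 -0. ] w 0.0871
32.5 [0.3937 0.1188 0.0234] 2.057 tilt [-0.012  0.011] F [-0.9 -0.6 -1.3] w 0.087
32.55 [0.3931 0.1188 0.0239] 2.0567 tilt [-0.013  0.011] F [ 0.7  0.2 -0. ] w 0.0866
32.6 [0.3932 0.1189 0.0243] 2.0568 tilt [-0.013  0.011] F [1.  0.7 0.5] w 0.0871
from [0.3932 0.1189 0.0243] 2.057 N 1
[{"x": 0, "y": -1, "z": 12, "spin": -0.0}]
```

Emit:
{"name": "play_rows", "arguments": {
  "commands": [
    {"x":-1,"y":-1,"z":11,"spin":0}
  ],
  "grip": 0,
  "newtons": 20
}}

```text
time: 32.7
position: [0.3938, 0.1178, 0.0147]
tool_rot: [0.516, 0.856, 0.003, -0.007]
ft_force: [0.2, -1.0, -0.2]
grip_width: 0.0839
```

```bash
 python3 s.py .3925 .1182 .012 2.057;python3 s.py;python3 s.py
```

```text
32.7 [0.3938 0.1178 0.0147] 2.0567 tilt [-0.009  0.012] F [ 0.2 -1.  -0.2] w 0.0839
32.75 [0.3929 0.1175 0.0134] 2.0564 tilt [-0.012  0.011] F [-0.6 -0.3 -1.6] w 0.0811
32.8 [0.3927 0.1176 0.0137] 2.0563 tilt [-0.013  0.011] F [-1.3 -0.  -0.1] w 0.0779
32.85 [0.3928 0.1176 0.0139] 2.0564 tilt [-0.013  0.011] F [ 0.1  0.3 -0.5] w 0.0743
from [0.3928 0.1176 0.0139] 2.056 N 1
[{"x": 1, "y": 0, "z": 2, "spin": -0.001}]
32.85 [0.3928 0.1176 0.0139] 2.0564 tilt [-0.013  0.011] F [ 0.1  0.3 -0.5] w 0.0743
32.9 [0.3929 0.1177 0.014 ] 2.0566 tilt [-0.012  0.011] F [-0.1  0.5  0.2] w 0.0706
32.95 [0.393  0.1177 0.014 ] 2.0566 tilt [-0.012  0.011] F [-0.6 -1.2 -0.3] w 0.0667
33.0 [0.393  0.1177 0.014 ] 2.0568 tilt [-0.012  0.011] F [-0.2  0.9  0. ] w 0.0626
33.0 [0.393  0.1177 0.014 ] 2.0568 tilt [-0.012  0.011] F [-0.2  0.9  0. ] w 0.0626
33.05 [0.393  0.1177 0.0139] 2.0568 tilt [-0.012  0.011] F [-1.2  0.7 -0.3] w 0.0592
33.1 [0.393  0.1177 0.0139] 2.0568 tilt [-0.012  0.011] F [-0.8  0.5  2.7] w 0.0558
33.15 [0.393  0.1177 0.0138] 2.0569 tilt [-0.012  0.012] F [-0.6  0.2  4. ] w 0.0559
```

Emit:
{"name": "play_rows", "arguments": {
  "commands": [
    {"x":0,"y":0,"z":-25,"spin":0},
    {"x":0,"y":0,"z":-40,"spin":0},
    {"x":0,"y":0,"z":-40,"spin":0},
    {"x":0,"y":0,"z":-40,"spin":0},
    {"x":0,"y":0,"z":-40,"spin":0},
    {"x":0,"y":0,"z":-20,"spin":0}
  ]
}}

```text
time: 33.75
position: [0.392, 0.1151, 0.2232]
tool_rot: [0.516, 0.856, -0.002, -0.013]
ft_force: [-0.3, 0.0, -2.1]
grip_width: 0.0559
```

```bash
 python3 s.py .47 .225 .24 2.057
```

```text
33.75 [0.392  0.1151 0.2232] 2.0559 tilt [-0.025  0.011] F [-0.3  0.  -2.1] w 0.0559
33.8 [0.3934 0.1152 0.225 ] 2.0563 tilt [-0.02   0.011] F [ 1.6 -1.  -1.3] w 0.0554
33.85 [0.3929 0.1152 0.2228] 2.0561 tilt [-0.022  0.011] F [ 0.3 -0.5 -2.9] w 0.0558
33.9 [0.3916 0.1151 0.221 ] 2.0559 tilt [-0.026  0.011] F [ 0.5 -0.2 -2.3] w 0.0558
from [0.3916 0.1151 0.221 ] 2.056 N 4
[{"x": 15, "y": 30, "z": -5, "spin": -0.0}, {"x": 15, "y": 30, "z": -5, "spin": -0.0}, {"x": 15, "y": 30, "z": -5, "spin": -0.0}, {"x": 15, "y": 30, "z": -5, "spin": -0.0}]
```

Emit:
{"name": "play_rows", "arguments": {
  "commands": [
    {"x":18,"y":40,"z":-6,"spin":0}
  ]
}}

```text
time: 34.0
position: [0.4127, 0.1473, 0.2243]
tool_rot: [0.518, 0.855, -0.006, -0.018]
ft_force: [1.6, -0.3, -2.0]
grip_width: 0.056
```

```bash
 python3 s.py
```

```text
34.0 [0.4127 0.1473 0.2243] 2.0519 tilt [-0.038  0.008] F [ 1.6 -0.3 -2. ] w 0.056
34.05 [0.4226 0.1535 0.2265] 2.0527 tilt [-0.021  0.016] F [ 6.7  4.1 -1.2] w 0.056
34.1 [0.4217 0.1518 0.226 ] 2.0571 tilt [-0.023  0.013] F [ 1.  -0.4 -1.4] w 0.0556
34.15 [0.4192 0.1506 0.2252] 2.0579 tilt [-0.027  0.011] F [-0.7 -0.5 -1.8] w 0.0558
```

Emit:
{"name": "play_rows", "arguments": {
  "commands": [
    {"x":18,"y":40,"z":-6,"spin":0}
  ]
}}

```text
time: 34.25
position: [0.4394, 0.1823, 0.2274]
tool_rot: [0.516, 0.856, -0.008, -0.02]
ft_force: [1.9, -0.8, -3.0]
grip_width: 0.0558
```

```bash
 python3 s.py
```

```text
34.25 [0.4394 0.1823 0.2274] 2.0554 tilt [-0.042  0.007] F [ 1.9 -0.8 -3. ] w 0.0558
34.3 [0.4497 0.1891 0.2296] 2.0557 tilt [-0.025  0.016] F [7.5 4.5 0.1] w 0.0561
34.35 [0.4488 0.1872 0.2296] 2.0592 tilt [-0.025  0.013] F [-0.4  0.1 -2.4] w 0.0557
34.4 [0.4465 0.1858 0.2292] 2.0597 tilt [-0.03   0.011] F [-0.4 -0.1 -1.1] w 0.0557
```

Emit:
{"name": "play_rows", "arguments": {
  "commands": [
    {"x":18,"y":38,"z":-6,"spin":0}
  ]
}}

```text
time: 34.5
position: [0.465, 0.2159, 0.2314]
tool_rot: [0.516, 0.857, -0.009, -0.02]
ft_force: [0.9, -0.7, -2.6]
grip_width: 0.0558
```

```bash
 python3 s.py .47 .225 .24 2.057;python3 - <<'E'
from h import *
o=obs();c=cams.camera('wrist');W=wcam(c,o);print(pose(o)[:2])
np.savez('/tmp/w16.npz',img=c['img'],W=W,k=[c['fx'],c['fy'],c['cx'],c['cy']])
cv2.imwrite("pics/w16.png",cv2.resize(c['img'],(800,600))[:,:,::-1])
E
```

```text
34.5 [0.465  0.2159 0.2314] 2.0573 tilt [-0.044  0.005] F [ 0.9 -0.7 -2.6] w 0.0558
34.55 [0.4745 0.223  0.2336] 2.0577 tilt [-0.028  0.015] F [ 8.1  5.  -1. ] w 0.0558
34.6 [0.4738 0.2211 0.2337] 2.0606 tilt [-0.028  0.012] F [-0.6 -1.6 -1.7] w 0.0558
34.65 [0.4717 0.2196 0.2333] 2.0609 tilt [-0.032  0.01 ] F [-0.5 -0.3 -2.1] w 0.0558
from [0.4717 0.2196 0.2333] 2.061 N 1
[{"x": 6, "y": 1, "z": -7, "spin": 0.004}]
(array([0.47165901, 0.21962715, 0.23332537]), np.float64(2.060875752938731))
```

View pics/w16.png

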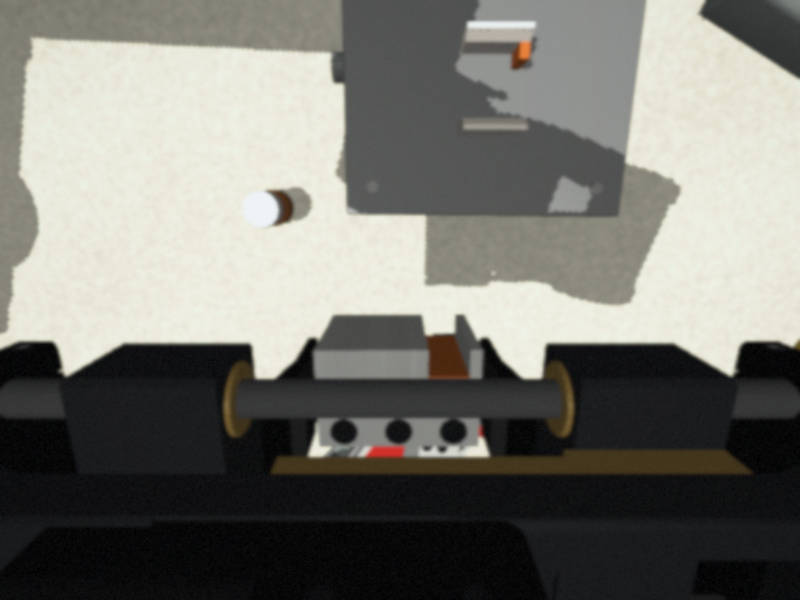

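```bash
python3 - <<'E'
from h import *
d=np.load('/tmp/w16.npz');img=d['img'];W=d['W'];k=d['k'];c=dict(fx=k[0],fy=k[1],cx=k[2],cy=k[3])
im=cv2.resize(img,None,fx=6,fy=6,interpolation=cv2.INTER_CUBIC)
NP=(.456,.369,.48)
im2=im.copy()
def dr(P,col):
    cv2.polylines(im2,[((proj(body(np.array(P),*NP),c,W)+.5)*6).astype(int)],True,col,1)
dr([[-.02,-.022,.08],[.02,-.022,.08],[.02,-.022,.104],[-.02,-.022,.104]],(255,0,255))
dr([[-.02,.022,.08],[.02,.022,.08],[.02,.022,.104],[-.02,.022,.104]],(255,0,255))
dr([[.014,.0125,.104],[.02,.0125,.104],[.02,.022,.104],[.014,.022,.104]],(0,255,255))
dr([[-.1,-.085,.08],[.1,-.085,.08],[.1,.085,.08],[-.1,.085,.08]],(0,255,0))
print(proj(body(np.array([[-.1,-.085,.08],[.1,-.085,.08]]),*NP),c,W))
cv2.imwrite("pics/n1.png",im2[0:600,1650:2250,::-1])
cv2.imwrite("pics/n2.png",cv2.resize(img[90:150,200:420],None,fx=3.6,fy=6,interpolation=cv2.INTER_CUBIC)[:,:,::-1])
E
```

```text
[[219.52568495 135.88222455]
 [394.7724981  137.96188498]]
```

View pics/n1.png

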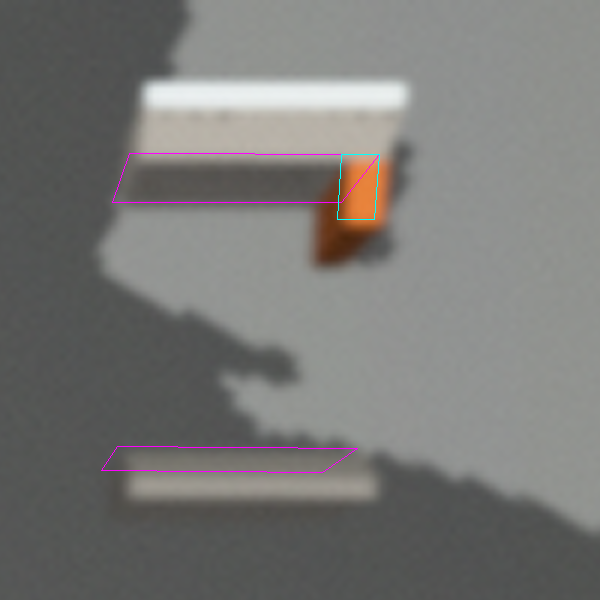

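```bash
python3 - <<'E'
from h import *
from scipy.optimize import least_squares
d=np.load('/tmp/w16.npz');img=d['img'];W=d['W'];k=d['k'];c=dict(fx=k[0],fy=k[1],cx=k[2],cy=k[3])
cr=lambda x,y:((1650+x)/6-.5,y/6-.5)
obs_=[([.014,.0125,.104],cr(349,226)),([.02,.0125,.104],cr(386,226)),([.014,.022,.104],cr(350,157)),([.02,.022,.104],cr(392,157)),
 ([-.1,-.085,.08],(346/1.5625-.3,212.5/1.5625-.3)),([.1,-.085,.08],(618.5/1.5625-.3,215/1.5625-.3)),([-.02,.022,.104],cr(137,160)),([-.02,.022,.08],cr(122,205))]
P=np.array([o[0] for o in obs_]);U=np.array([o[1] for o in obs_])
r=least_squares(lambda p:(proj(body(P,*p),c,W)-U).ravel(),[.456,.369,.48],loss='soft_l1')
print(r.x);print(np.round(proj(body(P,*r.x),c,W)-U,2))
im2=cv2.resize(img,None,fx=6,fy=6,interpolation=cv2.INTER_CUBIC)
NP=r.x
def dr(P,col):
    cv2.polylines(im2,[((proj(body(np.array(P),*NP),c,W)+.5)*6).astype(int)],True,col,1)
for s in(-1,1): dr([[-.02,s*.022,.08],[.02,s*.022,.08],[.02,s*.022,.104],[.02,s*.027,.112],[-.02,s*.027,.112],[-.02,s*.022,.104]],(255,0,255))
dr([[.014,.0125,.104],[.02,.0125,.104],[.02,.022,.104],[.014,.022,.104]],(0,255,255))
cv2.imwrite("pics/n3.png",im2[0:600,1650:2250,::-1])
E
```

```text
[0.45770469 0.36931994 0.47911185]
[[-0.3  -0.46]
 [-0.26 -0.43]
 [ 0.32  0.13]
 [-0.42  0.16]
 [-0.24  0.56]
 [ 0.57  1.21]
 [ 0.46 -0.52]
 [-0.03  0.03]]
```

View pics/n3.png

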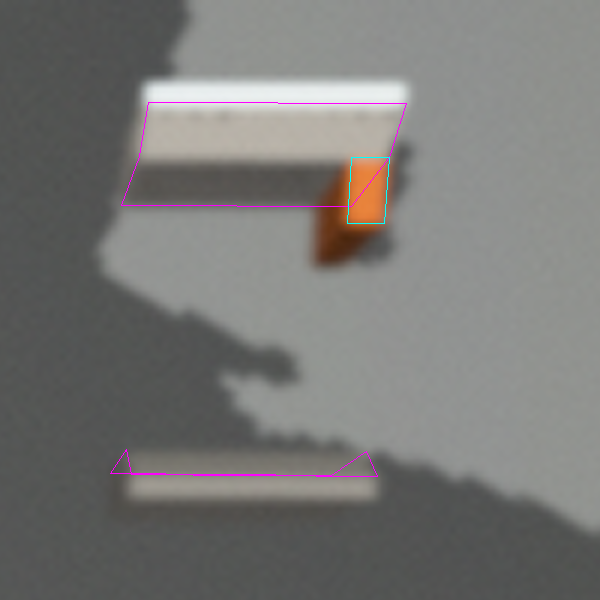

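Emit:
{"name": "play_rows", "arguments": {
  "commands": [
    {"x":45,"y":15,"z":5,"spin":0.004}
  ]
}}

```text
time: 34.8
position: [0.4627, 0.261, 0.2281]
tool_rot: [0.519, 0.855, -0.007, -0.016]
ft_force: [1.2, 0.9, -3.0]
grip_width: 0.0559
```

```bash
 python3 s.py .458 .3687 .20 2.05 4
```

```text
34.8 [0.4627 0.261  0.2281] 2.0496 tilt [-0.035  0.006] F [ 1.2  0.9 -3. ] w 0.0559
34.85 [0.4591 0.2702 0.2272] 2.0534 tilt [-0.039  0.014] F [-0.9  5.3 -2.6] w 0.0561
34.9 [0.459  0.2676 0.2272] 2.0583 tilt [-0.039  0.01 ] F [-0.6 -2.3 -2.8] w 0.0558
34.95 [0.4596 0.2658 0.2274] 2.0588 tilt [-0.038  0.008] F [ 0.5 -0.6 -2. ] w 0.0557
from [0.4596 0.2658 0.2274] 2.059 N 4
[{"x": 23, "y": 12, "z": 7, "spin": 0.002}, {"x": 23, "y": 12, "z": 7, "spin": 0.002}, {"x": 23, "y": 12, "z": 7, "spin": 0.002}, {"x": 23, "y": 12, "z": 7, "spin": 0.002}]
```

Emit:
{"name": "play_rows", "arguments": {
  "commands": [
    {"x":45,"y":15,"z":5,"spin":0.004}
  ]
}}

```text
time: 35.05
position: [0.4524, 0.3079, 0.2228]
tool_rot: [0.519, 0.854, -0.008, -0.017]
ft_force: [1.1, 1.0, -2.3]
grip_width: 0.0558
```

```bash
 python3 s.py .458 .3687 .20 2.05 2
```

```text
35.05 [0.4524 0.3079 0.2228] 2.0491 tilt [-0.039  0.004] F [ 1.1  1.  -2.3] w 0.0558
35.1 [0.449  0.3173 0.222 ] 2.0527 tilt [-0.042  0.013] F [-0.2  5.3 -1.8] w 0.0558
35.15 [0.4492 0.3145 0.2221] 2.0571 tilt [-0.041  0.009] F [-0.2 -0.1 -1.9] w 0.0561
35.2 [0.4498 0.3126 0.2222] 2.0574 tilt [-0.041  0.006] F [-0.7 -0.8 -2.4] w 0.0557
from [0.4498 0.3126 0.2222] 2.057 N 2
[{"x": 23, "y": 17, "z": 11, "spin": 0.004}, {"x": 23, "y": 17, "z": 11, "spin": 0.004}]
```

Emit:
{"name": "play_rows", "arguments": {
  "commands": [
    {"x":14,"y":40,"z":-20,"spin":0.003}
  ]
}}

```text
time: 35.3
position: [0.4688, 0.3366, 0.2356]
tool_rot: [0.517, 0.855, -0.019, -0.026]
ft_force: [0.9, -0.1, -2.8]
grip_width: 0.056
```

```bash
 python3 s.py;python3 -c "
from h import *
cams.camera('top')"
```

```text
35.3 [0.4688 0.3366 0.2356] 2.0532 tilt [-0.063 -0.006] F [ 0.9 -0.1 -2.8] w 0.056
35.35 [0.4828 0.3459 0.2423] 2.053 tilt [-0.037  0.01 ] F [8.9 6.6 1.3] w 0.0561
35.4 [0.4837 0.3449 0.2429] 2.0542 tilt [-0.033  0.01 ] F [ 0.5  0.6 -1.2] w 0.0557
35.45 [0.4818 0.3433 0.2421] 2.0542 tilt [-0.037  0.007] F [-0.  -0.2 -2.4] w 0.0561
```

Emit:
{"name": "play_rows", "arguments": {
  "commands": [
    {"x":14,"y":40,"z":-20,"spin":0.003}
  ]
}}

```text
time: 35.6
position: [0.4984, 0.3651, 0.2535]
tool_rot: [0.519, 0.854, -0.021, -0.026]
ft_force: [1.5, 0.8, -3.1]
grip_width: 0.0559
```

```bash
 python3 s.py;python3 -c "
from h import *
cams.camera('top')"
```

```text
35.6 [0.4984 0.3651 0.2535] 2.0481 tilt [-0.066 -0.008] F [ 1.5  0.8 -3.1] w 0.0559
35.65 [0.5126 0.3747 0.2607] 2.0485 tilt [-0.038  0.009] F [9.4 6.4 1.4] w 0.0559
35.7 [0.5135 0.3741 0.2616] 2.0499 tilt [-0.034  0.009] F [ 0.3 -0.3 -1.5] w 0.0556
35.75 [0.5117 0.3728 0.2609] 2.0501 tilt [-0.038  0.007] F [-0.  -0.8 -1.6] w 0.0559
```

Emit:
{"name": "play_rows", "arguments": {
  "commands": [
    {"x":10,"y":-32,"z":30,"spin":0},
    {"x":10,"y":-32,"z":30,"spin":0},
    {"x":0,"y":0,"z":0,"spin":0}
  ]
}}

```text
time: 36.1
position: [0.4372, 0.3545, 0.1998]
tool_rot: [0.52, 0.854, -0.012, -0.02]
ft_force: [-0.5, 0.1, -2.3]
grip_width: 0.0559
```

```bash
 python3 s.py;  python3 s.py .458 .3687 .19 2.05
```

```text
36.1 [0.4372 0.3545 0.1998] 2.0465 tilt [-0.046  0.001] F [-0.5  0.1 -2.3] w 0.0559
36.15 [0.4416 0.356  0.2019] 2.0462 tilt [-0.038  0.004] F [ 0.5 -0.9 -1.8] w 0.0556
36.2 [0.4454 0.3577 0.2038] 2.0458 tilt [-0.031  0.007] F [ 1.2  1.7 -1.7] w 0.0559
36.25 [0.4478 0.3588 0.2051] 2.0455 tilt [-0.027  0.01 ] F [ 1.9  0.6 -1.9] w 0.0558
36.25 [0.4478 0.3588 0.2051] 2.0455 tilt [-0.027  0.01 ] F [ 1.9  0.6 -1.9] w 0.0558
36.3 [0.449  0.3594 0.2058] 2.0453 tilt [-0.025  0.011] F [ 0.5 -0.6 -2.3] w 0.056
36.35 [0.4494 0.3597 0.206 ] 2.0453 tilt [-0.024  0.011] F [-0.1 -0.8 -2.7] w 0.0558
36.4 [0.4495 0.3598 0.206 ] 2.0453 tilt [-0.024  0.011] F [-0.  -0.3 -1.1] w 0.0558
from [0.4495 0.3598 0.206 ] 2.045 N 1
[{"x": 4, "y": 12, "z": 16, "spin": -0.005}]
```

Emit:
{"name": "play_rows", "arguments": {
  "commands": [
    {"x":4,"y":12,"z":35,"spin":-0.005}
  ]
}}

```text
time: 36.5
position: [0.4616, 0.3709, 0.1758]
tool_rot: [0.519, 0.855, 0.004, -0.01]
ft_force: [0.8, 0.6, -2.6]
grip_width: 0.0558
```

```bash
 python3 s.py;  python3 s.py .458 .3687 .14 2.05; python3 - <<'E'
from h import *
o=obs();c=cams.camera('wrist');cv2.imwrite("pics/w17.png",cv2.resize(c['img'],(800,600))[:,:,::-1])
E
```

```text
36.5 [0.4616 0.3709 0.1758] 2.05 tilt [-0.014  0.017] F [ 0.8  0.6 -2.6] w 0.0558
36.55 [0.4599 0.3704 0.1677] 2.0496 tilt [-0.022  0.013] F [ 0.8  0.8 -5.2] w 0.0559
36.6 [0.4577 0.3691 0.1684] 2.05 tilt [-0.027  0.01 ] F [-0.8 -0.  -1.4] w 0.0558
36.65 [0.4574 0.3689 0.1697] 2.0501 tilt [-0.027  0.01 ] F [ 0.7  0.6 -2.1] w 0.0555
36.65 [0.4574 0.3689 0.1697] 2.0501 tilt [-0.027  0.01 ] F [ 0.7  0.6 -2.1] w 0.0555
36.7 [0.4578 0.3692 0.1708] 2.0501 tilt [-0.025  0.011] F [ 0.3 -0.4 -2.4] w 0.0557
36.75 [0.4581 0.3694 0.1715] 2.0502 tilt [-0.024  0.011] F [ 0.9  0.3 -2. ] w 0.056
36.8 [0.4582 0.3695 0.172 ] 2.0502 tilt [-0.023  0.012] F [ 0.1 -0.4 -2.4] w 0.056
from [0.4582 0.3695 0.172 ] 2.05 N 1
[{"x": -1, "y": 0, "z": 32, "spin": 0.0}]
```

View pics/w17.png

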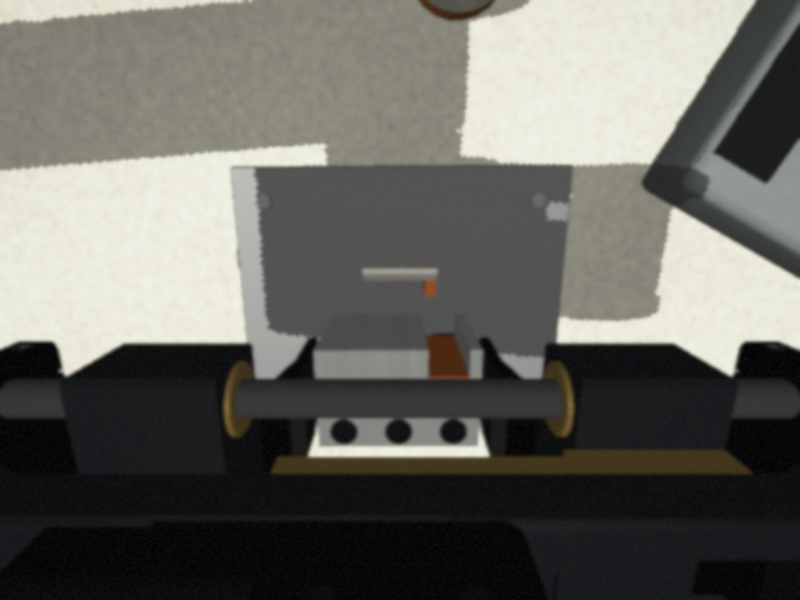

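```bash
python3 - <<'E'
from h import *
o=obs();c=cams.camera('wrist');W=wcam(c,o);p,a,M=pose(o);print(p,a)
im2=cv2.resize(c['img'],None,fx=6,fy=6,interpolation=cv2.INTER_CUBIC)
NP=(.4577,.3693,.479)
def dr(Q,col):
    cv2.polylines(im2,[((proj(Q,c,W)+.5)*6).astype(int)],True,col,1)
for s in(1,): dr(body(np.array([[-.02,s*.022,.08],[.02,s*.022,.08],[.02,s*.022,.104],[.02,s*.027,.112],[-.02,s*.027,.112],[-.02,s*.022,.104]]),*NP),(255,0,255))
dr(body(np.array([[.014,.0125,.104],[.02,.0125,.104],[.02,.022,.104],[.014,.022,.104]]),*NP),(0,255,255))
# carrier in tool frame: carrier x=tool y, carrier y=tool x, z=-tool z ; feet at tool z=+.0138
def T(Q): # carrier coords
    Q=np.array(Q);t=np.stack([Q[:,1]+.0007,Q[:,0],.0138-Q[:,2]],1);return p+t@M.T
dr(T([[-.028,.018,.0],[.028,.018,0],[.028,.018,.046],[-.028,.018,.046]]),(255,0,255))
dr(T([[.010,.018,.0],[.024,.018,0],[.024,.018,.046],[.01,.018,.046]]),(0,255,0))
cv2.imwrite("pics/n4.png",im2[950:1500,1100:1900,::-1])
E
```

```text
[0.45817272 0.36951044 0.17219649] 2.050308985019031
```

View pics/n4.png

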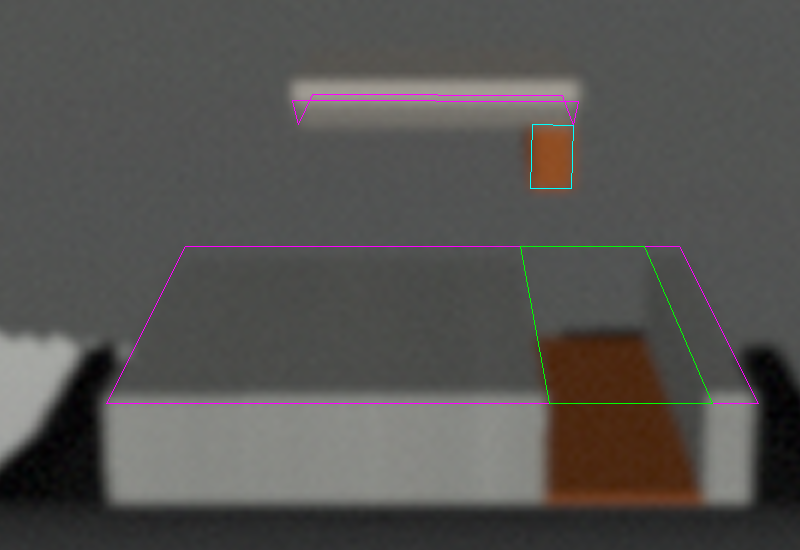

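Emit:
{"name": "play_rows", "arguments": {
  "commands": [
    {"x":-1,"y":0,"z":33,"spin":0}
  ]
}}

```text
time: 37.0
position: [0.4619, 0.3713, 0.1441]
tool_rot: [0.519, 0.855, 0.005, -0.009]
ft_force: [0.7, 0.6, -1.9]
grip_width: 0.0558
```

```bash
 python3 s.py;  python3 s.py .4584 .3680 .13 2.05
```

```text
37.0 [0.4619 0.3713 0.1441] 2.0507 tilt [-0.011  0.018] F [ 0.7  0.6 -1.9] w 0.0558
37.05 [0.4572 0.3684 0.1368] 2.0502 tilt [-0.023  0.011] F [-2.3 -1.4 -4.8] w 0.0557
37.1 [0.4556 0.3677 0.1374] 2.0502 tilt [-0.028  0.009] F [-1.8 -0.8 -2. ] w 0.0558
37.15 [0.4564 0.3682 0.1386] 2.0502 tilt [-0.026  0.01 ] F [-0.1  0.6 -2.1] w 0.0558
37.15 [0.4564 0.3682 0.1386] 2.0502 tilt [-0.026  0.01 ] F [-0.1  0.6 -2.1] w 0.0558
37.2 [0.4574 0.3688 0.1396] 2.0503 tilt [-0.023  0.012] F [-0.3  0.2 -2.7] w 0.0556
37.25 [0.4582 0.3693 0.1402] 2.0504 tilt [-0.021  0.013] F [ 0.7  0.  -1.7] w 0.056
37.3 [0.4585 0.3694 0.1406] 2.0504 tilt [-0.02   0.013] F [-0.5  0.6 -2.1] w 0.056
from [0.4585 0.3694 0.1406] 2.05 N 1
[{"x": -1, "y": -1, "z": 11, "spin": 0.0}]
```

Emit:
{"name": "play_rows", "arguments": {
  "commands": [
    {"x":-1,"y":0,"z":10,"spin":0}
  ]
}}

```text
time: 37.4
position: [0.4605, 0.3697, 0.1327]
tool_rot: [0.519, 0.855, 0.003, -0.011]
ft_force: [0.9, 0.2, -1.9]
grip_width: 0.0558
```

```bash
 python3 s.py;  python3 s.py .4584 .3680 .12 2.05
```

```text
37.4 [0.4605 0.3697 0.1327] 2.0507 tilt [-0.016  0.016] F [ 0.9  0.2 -1.9] w 0.0558
37.45 [0.4593 0.3688 0.1304] 2.0506 tilt [-0.019  0.014] F [ 0.4  0.7 -3.1] w 0.0559
37.5 [0.4586 0.3685 0.1303] 2.0504 tilt [-0.021  0.013] F [-0.5  0.1 -1.8] w 0.0555
37.55 [0.4585 0.3685 0.1304] 2.0504 tilt [-0.021  0.013] F [ 0.6  0.1 -2. ] w 0.056
37.55 [0.4585 0.3685 0.1304] 2.0504 tilt [-0.021  0.013] F [ 0.6  0.1 -2. ] w 0.056
37.6 [0.4587 0.3686 0.1305] 2.0503 tilt [-0.021  0.013] F [ 0.   0.5 -3.3] w 0.0559
37.65 [0.4588 0.3687 0.1306] 2.0503 tilt [-0.02   0.013] F [-0.3 -0.6 -2.2] w 0.0557
37.7 [0.4589 0.3687 0.1307] 2.0504 tilt [-0.02   0.013] F [ 0.  -0.1 -2.1] w 0.0557
from [0.4589 0.3687 0.1307] 2.05 N 1
[{"x": 0, "y": -1, "z": 11, "spin": 0.0}]
```

Emit:
{"name": "play_rows", "arguments": {
  "commands": [
    {"x":-1,"y":-1,"z":11,"spin":0}
  ]
}}

```text
time: 37.8
position: [0.4597, 0.3684, 0.1209]
tool_rot: [0.519, 0.855, 0.002, -0.011]
ft_force: [0.7, -0.3, -2.4]
grip_width: 0.0556
```

```bash
 python3 s.py;  python3 s.py .4584 .3680 .11 2.05
```

```text
37.8 [0.4597 0.3684 0.1209] 2.0505 tilt [-0.016  0.016] F [ 0.7 -0.3 -2.4] w 0.0556
37.85 [0.4577 0.3671 0.1181] 2.0504 tilt [-0.021  0.013] F [ 0.4 -0.2 -3.1] w 0.0562
37.9 [0.4571 0.3668 0.1182] 2.0503 tilt [-0.023  0.012] F [-0.1  0.5 -2.4] w 0.0558
37.95 [0.4573 0.367  0.1186] 2.0503 tilt [-0.023  0.012] F [-1.   0.2 -2.4] w 0.0561
37.95 [0.4573 0.367  0.1186] 2.0503 tilt [-0.023  0.012] F [-1.   0.2 -2.4] w 0.0561
38.0 [0.4577 0.3672 0.119 ] 2.0503 tilt [-0.022  0.013] F [ 0.5  1.  -2.3] w 0.0561
38.05 [0.4581 0.3674 0.1193] 2.0503 tilt [-0.021  0.013] F [ 0.8 -0.2 -0.7] w 0.0558
38.1 [0.4583 0.3675 0.1196] 2.0503 tilt [-0.02   0.013] F [ 0.5  0.6 -2.7] w 0.0558
from [0.4583 0.3675 0.1196] 2.05 N 1
[{"x": 0, "y": 0, "z": 10, "spin": 0.0}]
```

Emit:
{"name": "play_rows", "arguments": {
  "commands": [
    {"x":0,"y":0,"z":10,"spin":0}
  ]
}}

```text
time: 38.2
position: [0.4594, 0.3684, 0.1106]
tool_rot: [0.519, 0.855, 0.002, -0.011]
ft_force: [0.3, 0.8, -2.2]
grip_width: 0.0554
```

```bash
 python3 s.py;  python3 s.py .4584 .3680 .098 2.05
```

```text
38.2 [0.4594 0.3684 0.1106] 2.0504 tilt [-0.017  0.015] F [ 0.3  0.8 -2.2] w 0.0554
38.25 [0.4578 0.3675 0.1082] 2.0502 tilt [-0.021  0.013] F [-0.3 -0.  -3. ] w 0.0559
38.3 [0.4572 0.3672 0.1083] 2.0503 tilt [-0.023  0.012] F [-0.  -0.2 -1.9] w 0.0558
38.35 [0.4574 0.3673 0.1086] 2.0503 tilt [-0.022  0.012] F [-0.9 -0.1 -1.1] w 0.0557
38.35 [0.4574 0.3673 0.1086] 2.0503 tilt [-0.022  0.012] F [-0.9 -0.1 -1.1] w 0.0557
38.4 [0.4577 0.3675 0.109 ] 2.0503 tilt [-0.022  0.013] F [ 0.8 -0.4 -2.1] w 0.056
38.45 [0.4579 0.3676 0.1093] 2.0503 tilt [-0.021  0.013] F [ 0.1  0.3 -1.7] w 0.0556
38.5 [0.4581 0.3677 0.1095] 2.0504 tilt [-0.02   0.013] F [-0.5  0.2 -3.2] w 0.0562
from [0.4581 0.3677 0.1095] 2.05 N 1
[{"x": 0, "y": 0, "z": 11, "spin": 0.0}]
```

No contact on the way in; continue to the floor.

Emit:
{"name": "play_rows", "arguments": {
  "commands": [
    {"x":0,"y":0,"z":10,"spin":0}
  ]
}}

```text
time: 38.6
position: [0.4592, 0.3685, 0.1005]
tool_rot: [0.519, 0.855, 0.002, -0.011]
ft_force: [0.1, -0.0, -2.3]
grip_width: 0.0561
```

```bash
 python3 s.py;  python3 s.py .4584 .3680 .094 2.05
```

```text
38.6 [0.4592 0.3685 0.1005] 2.0504 tilt [-0.017  0.015] F [ 0.1 -0.  -2.3] w 0.0561
38.65 [0.4577 0.3677 0.0982] 2.0503 tilt [-0.021  0.013] F [-0.4 -0.5 -3.2] w 0.0559
38.7 [0.457  0.3674 0.0983] 2.0503 tilt [-0.023  0.012] F [-0.6 -0.3 -2.8] w 0.0556
38.75 [0.4572 0.3675 0.0986] 2.0503 tilt [-0.022  0.012] F [-0.3 -1.  -1.8] w 0.0558
38.75 [0.4572 0.3675 0.0986] 2.0503 tilt [-0.022  0.012] F [-0.3 -1.  -1.8] w 0.0558
38.8 [0.4575 0.3676 0.099 ] 2.0504 tilt [-0.022  0.013] F [-0.  -0.1 -1.7] w 0.0559
38.85 [0.4578 0.3678 0.0992] 2.0504 tilt [-0.021  0.013] F [-0.1  0.1 -2.1] w 0.056
38.9 [0.4579 0.3679 0.0994] 2.0504 tilt [-0.02   0.013] F [-0.1 -0.4 -2.8] w 0.056
from [0.4579 0.3679 0.0994] 2.05 N 1
[{"x": 0, "y": 0, "z": 5, "spin": 0.0}]
```

Emit:
{"name": "play_rows", "arguments": {
  "commands": [
    {"x":0,"y":0,"z":5,"spin":0}
  ]
}}

```text
time: 39.0
position: [0.4586, 0.3683, 0.095]
tool_rot: [0.519, 0.855, 0.001, -0.012]
ft_force: [0.8, -0.2, -1.3]
grip_width: 0.0559
```

```bash
 python3 s.py;  python3 s.py .4584 .3680 .0935 2.05
```

```text
39.0 [0.4586 0.3683 0.095 ] 2.0504 tilt [-0.019  0.014] F [ 0.8 -0.2 -1.3] w 0.0559
39.05 [0.4583 0.3682 0.0941] 2.0504 tilt [-0.019  0.014] F [ 0.9  0.9 -0.3] w 0.0558
39.1 [0.4581 0.368  0.0942] 2.0503 tilt [-0.02   0.014] F [ 1.2 -0.5 -2.6] w 0.056
39.15 [0.4578 0.3679 0.0943] 2.0504 tilt [-0.021  0.013] F [-0.1 -0.4 -2.9] w 0.0558
39.15 [0.4578 0.3679 0.0943] 2.0504 tilt [-0.021  0.013] F [-0.1 -0.4 -2.9] w 0.0558
39.2 [0.4577 0.3679 0.0943] 2.0503 tilt [-0.021  0.013] F [-0.2  0.2 -2.8] w 0.056
39.25 [0.4576 0.3678 0.0943] 2.0504 tilt [-0.021  0.013] F [ 0.1 -0.7 -2.1] w 0.0559
39.3 [0.4577 0.3678 0.0944] 2.0503 tilt [-0.021  0.013] F [ 0.8 -0.6 -2.4] w 0.0561
from [0.4577 0.3678 0.0944] 2.05 N 1
[{"x": 0, "y": 1, "z": 1, "spin": 0.0}]
```

Emit:
{"name": "play_rows", "arguments": {
  "commands": [
    {"x":0,"y":0,"z":2,"spin":0}
  ]
}}

```text
time: 39.4
position: [0.4577, 0.368, 0.0939]
tool_rot: [0.519, 0.855, 0.0, -0.012]
ft_force: [-4.5, -2.2, 20.2]
grip_width: 0.0558
```

```bash
 python3 s.py
```

```text
39.4 [0.4577 0.368  0.0939] 2.0505 tilt [-0.02   0.013] F [-4.5 -2.2 20.2] w 0.0558
39.45 [0.4577 0.3679 0.094 ] 2.0506 tilt [-0.02   0.013] F [-1.9 -1.   7.1] w 0.0558
39.5 [0.4577 0.368  0.094 ] 2.0506 tilt [-0.02   0.013] F [-1.4 -1.4  7.3] w 0.0558
39.55 [0.4577 0.368  0.094 ] 2.0506 tilt [-0.02   0.013] F [-2.  -2.   7.5] w 0.0559
```

Emit:
{"name": "play_rows", "arguments": {
  "commands": [
    {"x":0,"y":0,"z":0,"spin":0},
    {"x":0,"y":0,"z":0,"spin":0},
    {"x":0,"y":0,"z":0,"spin":0},
    {"x":0,"y":0,"z":0,"spin":0}
  ],
  "grip": 1
}}

```text
time: 39.95
position: [0.4587, 0.3685, 0.0954]
tool_rot: [0.519, 0.855, 0.002, -0.011]
ft_force: [-0.5, -0.2, -0.1]
grip_width: 0.08
```

```bash
 python3 s.py
```

```text
39.95 [0.4587 0.3685 0.0954] 2.0507 tilt [-0.017  0.015] F [-0.5 -0.2 -0.1] w 0.08
40.0 [0.4587 0.3685 0.0954] 2.0507 tilt [-0.017  0.015] F [ 0.3  0.1 -0.2] w 0.0827
40.05 [0.4586 0.3685 0.0953] 2.0507 tilt [-0.017  0.015] F [ 0.2  1.  -0.5] w 0.0845
40.1 [0.4586 0.3684 0.0953] 2.0507 tilt [-0.017  0.015] F [-0.3  0.1  0.5] w 0.0855
```

Emit:
{"name": "play_rows", "arguments": {
  "commands": [
    {"x":0,"y":0,"z":-30,"spin":0}
  ]
}}

```text
time: 40.2
position: [0.4563, 0.3665, 0.1219]
tool_rot: [0.519, 0.855, -0.002, -0.014]
ft_force: [0.3, -0.4, 0.5]
grip_width: 0.0866
```

```bash
 python3 s.py
```

```text
40.2 [0.4563 0.3665 0.1219] 2.0504 tilt [-0.026  0.011] F [ 0.3 -0.4  0.5] w 0.0866
40.25 [0.4603 0.3687 0.1285] 2.0508 tilt [-0.015  0.016] F [1.3 1.4 1.9] w 0.0868
40.3 [0.4613 0.3691 0.1279] 2.0507 tilt [-0.012  0.018] F [0.3 0.6 0.9] w 0.0866
40.35 [0.4604 0.3687 0.1267] 2.0508 tilt [-0.014  0.017] F [0.4 0.6 0.5] w 0.0871
```

Emit:
{"name": "play_rows", "arguments": {
  "commands": [
    {"x":0,"y":0,"z":-45,"spin":0},
    {"x":-20,"y":0,"z":-35,"spin":0},
    {"x":-40,"y":0,"z":-15,"spin":0},
    {"x":-20,"y":0,"z":-5,"spin":0}
  ]
}}

```text
time: 40.75
position: [0.4961, 0.2954, 0.2226]
tool_rot: [0.516, 0.856, -0.001, -0.013]
ft_force: [-1.1, -0.1, -1.2]
grip_width: 0.0871
```

```bash
 python3 s.py; python3 - <<'E'
from h import *
o=obs();c=cams.camera('wrist');W=wcam(c,o)
im=c['img'].copy()
NP=(.4577,.3693,.479)
for r in nets.outline_of(c,"carrier_1")[:3]:
    q=unproj(r['pixel'],.126,c,W)[0];print(r['conf'],r['pixel'],r['region'].sum(),q)
im2=cv2.resize(im,None,fx=6,fy=6,interpolation=cv2.INTER_CUBIC)
def dr(Q,col):
    cv2.polylines(im2,[((proj(body(np.array(Q),*NP),c,W)+.5)*6).astype(int)],True,col,1)
dr([[-.028,-.018,.126],[.028,-.018,.126],[.028,.018,.126],[-.028,.018,.126]],(255,0,255))
cen=(proj(body(np.array([[0,0,.126]]),*NP),c,W)[0]*6).astype(int);print(cen/6)
y0=max(0,cen[1]-300);x0=max(0,cen[0]-400)
cv2.imwrite("pics/n5.png",im2[y0:y0+600,x0:x0+800,::-1])
for n,cc in (("scene",cams.camera('scene')),("top",cams.camera('top'))):
    cv2.imwrite(f"pics/{n}_end.png",cv2.resize(cc['img'],None,fx=1.5,fy=1.5)[:,:,::-1])
E
```

```text
40.75 [0.4961 0.2954 0.2226] 2.0566 tilt [-0.023  0.012] F [-1.1 -0.1 -1.2] w 0.0871
40.8 [0.4975 0.2936 0.2228] 2.0549 tilt [-0.022  0.011] F [ 0.7 -1.2  1. ] w 0.0871
40.85 [0.4961 0.2951 0.2219] 2.0537 tilt [-0.024  0.012] F [ 0.1 -0.2 -0.5] w 0.087
40.9 [0.4946 0.2961 0.221 ] 2.0544 tilt [-0.027  0.012] F [ 0.5 -0.  -1.1] w 0.0871
0.56 [259.0, 113.7] 2330 [0.46035221 0.36577484 0.126     ]
[258.16666667 108.66666667]
```

View pics/n5.png

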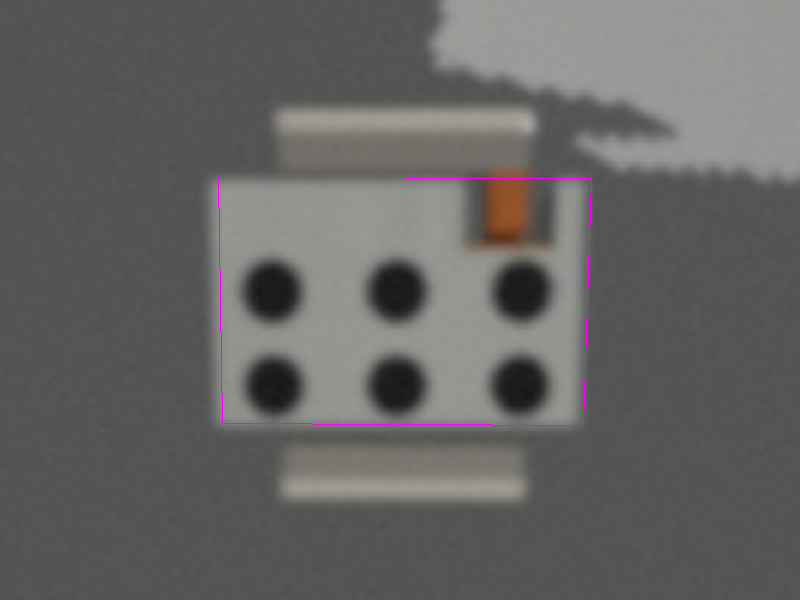

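View pics/scene_end.png

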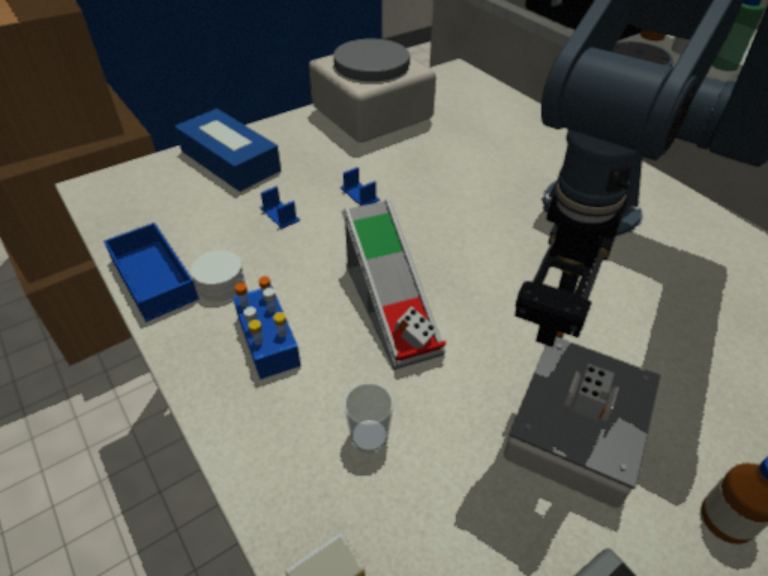

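```bash
python3 - <<'E'
from h import *
c=cams.camera('top');W=wcam(c)
for nm,z in (("tube_rack",.03),("beaker",.03),("dishes",.03),("vial",.03)):
    r=nets.outline_of(c,nm)
    if r: print(nm,round(r[0]['conf'],2),np.round(unproj(r[0]['pixel'],z,c,W)[0],3))
print(robot.hand_in())
E
```

```text
beaker 0.55 [0.728 0.198 0.03 ]
dishes 0.93 [ 0.774 -0.223  0.03 ]
vial 0.57 [0.561 0.109 0.03 ]
the job is handed in; nothing more can be done
None
```

The job is handed in, at about 41 s on the robot's clock. It gave no verdict, so this rests on my own checks.

- **The one that slides:** I tested the carrier from the dock nearest the robot first. It ran from the green zone into the red bay by itself and was not touched again. It rests there turned about 30°, with its centre at about x = 0.094 m in the ramp frame (allowed 0.068 to 0.115).
- **The one that holds:** The second carrier stood still in the green zone for over 2 s after release. I set it on the bench, took it by its ends, and lowered it into the nest until the force showed it on the floor.
- **Last nest check:** In the final wrist picture it stands upright with the orange rib inside the groove, about 1 mm from the fitted nest position. The gripper was open and clear.
- **Bystanders:** In the last top picture the beaker and dishes were found within about 1 cm of their starting places, which is within the networks' error. The rack was not reported there, but it shows in place in the last scene picture.
- **A check that disagreed:** The vial search returned the spot of the carrier in the bay, which I take as a false match. The vial was hidden behind the gripper in the last scene picture, so its final place was not confirmed. In the last picture where I saw it, it stood upright, and the arm did not go near it afterwards.

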